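Fill the leaning tube to the red line with stock tins and cap it

ROBOT

A 7-joint arm with a two-finger parallel gripper is mounted at the origin on the work surface. World frame = base frame: x ahead of the robot, y to its left, z up, the work surface at z = 0. Lengths are in m, angles in rad, forces in N, time in s.
With the tool pointing down it reaches from about 0.4 to 0.9 m from the base axis. Payload 5.5 kg.
Tool frame: the origin (TCP) lies between the finger pads; the fingertips stand 11 mm ahead of it and the grasp point (between the pads) lies 8 mm behind it; x points along the fingers, y is the direction in which the jaws open and shut, and the axes are right-handed (so a half turn about x gives the same grasp; the last joint's range is limited). The gripper opens to 85 mm and grips with 20 to 120 N. Pads are 22 mm wide; open, the fingers measure 114 mm over their backs; the gripper's body (76 mm by 85 mm) begins 54 mm behind the grasp point. The pads swing forward as they close: fully open they stand 13 mm farther back than shut.
Start: joints at [1.398, 0.501, -0.427, 1.55, 0.221, 1.138, -0.21], TCP at [0.274, -0.589, 0.242] pointing down, gripper open.
Joint ranges: [-2.88, 2.88], [-0.31, 2.03], [-1.54, 1.56], [0.2, 2.42], [-1.41, 4.55], [0.19, 2.02], [-2.57, 2.57]. Speed limits (rad/s): [2.57, 2.57, 3.14, 3.14, 3.14, 3.14, 3.14].

INTERFACE

Orientations are given as a unit quaternion [w, x, y, z].
In Python, from cell import bot gives the robot as it stands.
- The arm moves only by the tool jog_arm, never from a script. Its argument "increments" is a list that holds one entry, the list of rows, each a list of 7 numbers: the turn, a rotation vector about the tool's x, y, z in degrees, then the shift along the tool's x, y, z in mm, then the closure in counts, from 0 (fully open) to 255 (shut). In form: [[[wx, wy, wz, x, y, z, fingers], ...]]. A call has 1 to 5 rows; each row shifts and turns the pose as measured when the row begins, along the tool's axes as they then stand; what a row does not reach is not made up. A row lasts 1/12 s, in which the tool goes at most 41.7 mm and 7.16 degrees, less where a joint would pass 70% of its speed; a pose out of reach is approached as far as the arm can. A call with a gripper value outside its range is refused whole. The fingers move at their own pace and stop on an object; "newtons" is the grip in N (left out, the last holds). Time passes only in rows, so rows that do not move let the fingers close. It gives the time, the measured TCP pose, the force and the opening at its end, in the units of the state.
- bot.get_obs(): the state, without advancing time (a new reading comes with each control period).
- bot.camera(name): name is "side" or "top" or "wrist"; returns the picture (400x640x3 uint8, red, green, blue); there is no depth.
- bot.camera_params(name): a dict with "camera_matrix" (3x3 intrinsics, pixels), "dist" ([k1, k2, p1, p2, k3] as OpenCV has them; the pictures are not rectified), "eye" and "attitude" of the camera in the world. Camera axes: x right, y down, z forward; pixel columns grow to the right and rows downward; lengths in m; the calibration is good to about 2 mm. A picture is of the moment at which its call begins: read the wrist's pose just before it. camera_params takes no time and is no camera call; for the wrist camera it gives the pose at the moment of the call.
- bot.job_done(): hands the job in, once; it reports no verdict.
The state is a dict: "time_s": time; "joint_pos": joint angles; "qd": joint speeds; "joint_efforts": joint torques, N m; "eef_pos": TCP position; "tool_rot": TCP orientation; "ft_force": force on the tool from outside, world axes, zero at the start; "torque": the same for the moment, N m; "finger_gap": finger opening in m.
Only numpy, scipy, OpenCV 4.12 (cv2) and the standard library are available. Lean on these libraries where they do the work, as an engineer would, in place of code of your own. Each camera call takes 0.05 s, during which the arm holds its last target.

TASK

Fill the clear leaning tube with round tins, one on top of another, so that the top of the stack comes level with the red line; the tins have two heights, so choose ones that come out right, and leave the tin you do not need lying flat on the bench, clear of the stand. Then put the black cap, yellow knob outwards, into the mouth so that it sits flat on the top tin. Let go of everything, and do not disturb the carton, the roll of tape or the pen pot.

Things in the scene. Friction and masses are not known exactly. Their poses are not given: they have to be found in the camera images.
- stand: Fixed grey filling stand carrying the tube. Base plate 170 x 150 x 12 mm, from x -75 to +95 mm of its origin, which lies on the bench. z up; the tube's mouth leans to -x, roughly towards the robot. Behind the tube a 16 mm mast stands at x 83 mm, y 64 mm and carries a light bar over the mouth.
- light_bar (a point): Middle of the light bar fixed over the tube's mouth, 268 mm above the bench: 24 mm thick, 170 mm long, lying along the stand's y. It leaves no room for a gripper coming straight down on the mouth; come in along the tube's axis. Axes as the stand's.
- tube: Fixed clear round tube on the stand, leaning 30 degrees from vertical. Origin at the centre of its inner floor (47 mm above the bench); z runs up its axis out of the mouth, y is level. Bore 68 mm, wall 4 mm, smooth (friction about 0.12). Tins let go in the mouth slide down by themselves and lie against the -x side of the bore, about 3 mm off the axis.
- tube_mouth (a point): Centre of the tube's mouth, on its axis, 140 mm above the inner floor, axes as the tube's. From here a grey rim flares out, up to 155 mm above the floor (outer radius 47 mm). Two finger slots 38 mm wide cut wall and rim on the tube's +y and -y sides, from 75 mm above the inner floor to the open end.
- fill_line (a point): Centre of the thin red ring round the tube, on its axis, 125 mm above the inner floor. Axes as the tube's.
- tall_a: Round stock tin with a blue lid, 62 mm across and 45 mm high, 0.08 to 0.17 kg, standing upright on the bench (either way up will do). Origin at the centre of its underside, z up its axis. One of two alike.
- tall_a_mid (a point): Centre of tall_a, 22.5 mm above its underside.
- tall_b: Round stock tin with a blue lid, 62 mm across and 45 mm high, 0.08 to 0.17 kg, standing upright on the bench (either way up will do). Origin at the centre of its underside, z up its axis. One of two alike.
- tall_b_mid (a point): Centre of tall_b, 22.5 mm above its underside.
- thin_a: Round stock tin with an orange lid, 62 mm across and 35 mm high, 0.05 to 0.12 kg, standing upright on the bench (either way up will do). Origin at the centre of its underside, z up its axis. One of two alike.
- thin_a_mid (a point): Centre of thin_a, 17.5 mm above its underside.
- thin_b: Round stock tin with an orange lid, 62 mm across and 35 mm high, 0.05 to 0.12 kg, standing upright on the bench (either way up will do). Origin at the centre of its underside, z up its axis. One of two alike.
- thin_b_mid (a point): Centre of thin_b, 17.5 mm above its underside.
- cap: Loose end cap standing on the bench, knob up: black disc 62 mm across and 14 mm thick, with a yellow round knob 28 mm across and 28 mm tall on its middle (42 mm in all), about 0.1 kg. Origin at the centre of the disc's underside, z up through the knob.
- carton: Bystander: closed cardboard carton 100 x 100 x 70 mm. Origin at the centre of its underside.
- tape_roll: Bystander: roll of brown tape lying flat, 80 mm across, 48 mm high. Origin at the centre of its underside.
- pen_pot: Bystander: grey empty pen pot, 72 mm across, 95 mm high. Origin at the centre of its underside.

How it is judged:
By the outcome, as a careful person would: the job done as asked, in the order asked, and still so for the second after the job is handed in, with the robot touching nothing.
It also fails if it takes over 72 s, if anything falls off the work surface, if the arm or the gripper's body presses on something with over 40 N, if the wrist force passes 120 N, or if a joint passes its speed limit or range.

## Working session

There is one attempt and no reset: what is moved stays moved. The work goes in short steps, Python scripts to look and compute and a tool call to move; the robot and the scene stay as the last step left them, time stands still between calls to the robot, and variables do not carry over. Pictures are saved under pics/ and viewed, and the job is handed in when it is done.

Besides the shell and the picture viewer there is one more tool, called after "Emit:" as a command line: name --argument value ..., lists and objects as JSON in quotes. jog_arm: Moves the arm, as the interface text tells. Its arguments: {"type":"object","properties":{"increments":{"type":"array","items":{"type":"array","items":{"type":"array","items":{"type":"number"}}}},"newtons":{"type":"number"}},"required":["increments"]}

```bash
ls; mkdir -p pics
python3 - <<'E'
from cell import bot
import cv2
o=bot.get_obs(); print(o)
for n in ["side","top","wrist"]:
    p=bot.camera_params(n); print(n,p)
    im=bot.camera(n); cv2.imwrite(f"pics/{n}0.png",cv2.cvtColor(im,cv2.COLOR_RGB2BGR))
E
```

```text
pics
{'time_s': 0.0, 'joint_pos': array([ 1.39819501,  0.50183876, -0.42681413,  1.55145259,  0.2208141 ,
        1.13829167, -0.21028518]), 'qd': array([ 1.82045762e-06,  6.46064824e-04,  2.98099218e-04,  1.03868214e-04,
        6.89634762e-04, -1.58440296e-03,  9.22591430e-04]), 'joint_efforts': array([ 1.38810756e-03, -5.69529712e+01, -5.81592098e+00, -2.80942386e+01,
        1.07009671e-02,  1.21248071e-02,  2.88365449e-06]), 'eef_pos': array([ 0.27407497, -0.58865372,  0.24126597]), 'tool_rot': array([-0.15222567, -0.690253  , -0.15356587,  0.69050392]), 'ft_force': array([ 0.24111306,  0.86451356, -0.23764692]), 'torque': array([0.00849898, 0.02866615, 0.00595149]), 'finger_gap': 0.08578599131328368}
side {'camera_matrix': array([[460.31702196,   0.        , 318.87712898],
       [  0.        , 460.31702196, 205.85165599],
       [  0.        ,   0.        ,   1.        ]]), 'dist': array([-0.10226242,  0.        ,  0.        ,  0.        ,  0.        ]), 'eye': array([-0.17454441,  0.92968163,  0.82974335]), 'attitude': array([ 0.18297106, -0.29242483,  0.80937337, -0.47531469])}
top {'camera_matrix': array([[477.67286474,   0.        , 315.01656003],
       [  0.        , 477.67286474, 207.34821872],
       [  0.        ,   0.        ,   1.        ]]), 'dist': array([0.01952764, 0.        , 0.        , 0.        , 0.        ]), 'eye': array([0.41545304, 0.01181701, 1.44960401]), 'attitude': array([ 0.06393005, -0.70221071,  0.70740677, -0.04887462])}
wrist {'camera_matrix': array([[359.50980462,   0.        , 321.33112722],
       [  0.        , 359.50980462, 201.5203047 ],
       [  0.        ,   0.        ,   1.        ]]), 'dist': array([-0.08419563,  0.        ,  0.        ,  0.        ,  0.        ]), 'eye': array([ 0.34204147, -0.55787809,  0.37244383]), 'attitude': array([ 0.1235974 ,  0.83432948, -0.53128246, -0.0797304 ])}
```

View pics/top0.png

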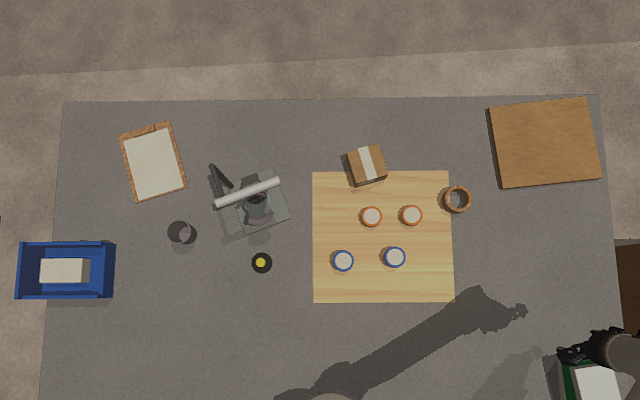

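View pics/side0.png

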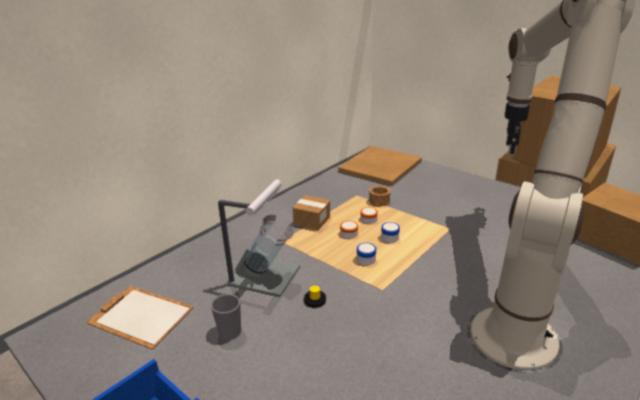

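View pics/wrist0.png

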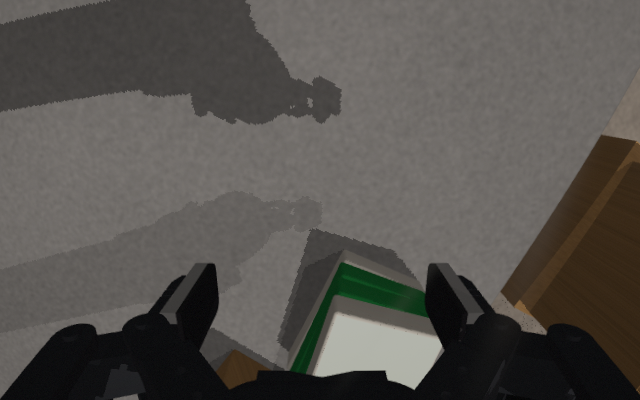

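```bash
cat > h.py <<'E'
import numpy as np, cv2
from scipy.spatial.transform import Rotation as R
from cell import bot
def q2r(q): q=np.array(q); return R.from_quat([q[1],q[2],q[3],q[0]])
def ray(p,uv):
    uv=np.array(uv,float).reshape(-1,1,2)
    n=cv2.undistortPoints(uv,p['camera_matrix'],np.array(p['dist'])).reshape(-1,2)
    d=np.c_[n,np.ones(len(n))]
    return q2r(p['attitude']).apply(d)
def onz(p,uv,z):
    d=ray(p,uv); e=np.array(p['eye']); return e+d*((z-e[2])/d[:,2])[:,None]
def proj(p,X):
    Rm=q2r(p['attitude']).inv(); X=np.atleast_2d(np.array(X,float))
    c=Rm.apply(X-np.array(p['eye']))
    return cv2.projectPoints(c,np.zeros(3),np.zeros(3),p['camera_matrix'],np.array(p['dist']))[0].reshape(-1,2)
def tri(p1,a,p2,b):
    d1=ray(p1,a)[0];d2=ray(p2,b)[0]; d1/=np.linalg.norm(d1);d2/=np.linalg.norm(d2)
    e1=np.array(p1['eye']);e2=np.array(p2['eye'])
    s=np.linalg.lstsq(np.c_[d1,-d2],e2-e1,rcond=None)[0]
    A=e1+s[0]*d1;B=e2+s[1]*d2
    return (A+B)/2,np.linalg.norm(A-B)
def snap(n,f):
    o=bot.get_obs();p=bot.camera_params(n);im=cv2.cvtColor(bot.camera(n),cv2.COLOR_RGB2BGR)
    cv2.imwrite('pics/'+f,im);return o,p,im
E
python3 - <<'E'
from h import *
im=cv2.imread('pics/top0.png')
hsv=cv2.cvtColor(im,cv2.COLOR_BGR2HSV)
p=bot.camera_params('top'); ps=bot.camera_params('side')
def blobs(m,n=''):
    k,l,s,c=cv2.connectedComponentsWithStats(m.astype(np.uint8))
    for i in range(1,k):
        if s[i,4]>25: print(n,s[i],c[i])
print("blue");blobs(cv2.inRange(hsv,(105,120,60),(125,255,255)),'b')
blobs(cv2.inRange(hsv,(3,150,120),(14,255,255)),'o')
blobs(cv2.inRange(hsv,(25,150,100),(33,255,255)),'y')
m=cv2.inRange(hsv,(0,0,0),(180,255,45)); blobs(m,'k')
cv2.imwrite('pics/top_z.png',cv2.resize(im[140:280,160:300],None,fx=4,fy=4,interpolation=cv2.INTER_CUBIC))
s=cv2.imread('pics/side0.png')
cv2.imwrite('pics/side_z.png',cv2.resize(s[170:310,200:340],None,fx=4,fy=4,interpolation=cv2.INTER_CUBIC))
cv2.imwrite('pics/top_t.png',cv2.resize(im[190:280,320:440],None,fx=6,fy=6,interpolation=cv2.INTER_CUBIC))
E
```

```text
blue
b [ 14 242  10  57 220] [ 18.38636364 270.6       ]
b [  22  242   93   57 2707] [ 78.68932397 271.12079793]
b [385 247  20  20  73] [393.76712329 257.71232877]
b [333 251  20  20  78] [342.30769231 261.25641026]
o [402 205  20  20 103] [410.48543689 215.05825243]
o [361 207  21  20 102] [370.90196078 216.82352941]
y [256 258   9   9  68] [260.02941176 262.05882353]
k [248 196  17   7  67] [255.43283582 199.        ]
k [252 253  19  19 107] [258.26168224 260.98130841]
k [ 556  326   70   74 1388] [586.50720461 352.85662824]
k [632 329   8  10  42] [636.52380952 334.54761905]
```

View pics/top_z.png

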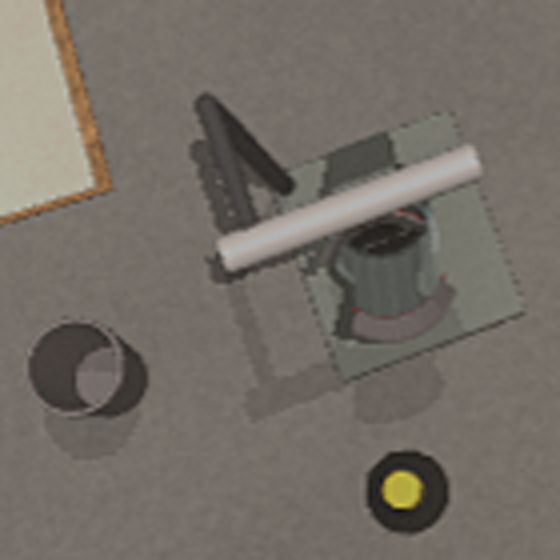

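View pics/side_z.png

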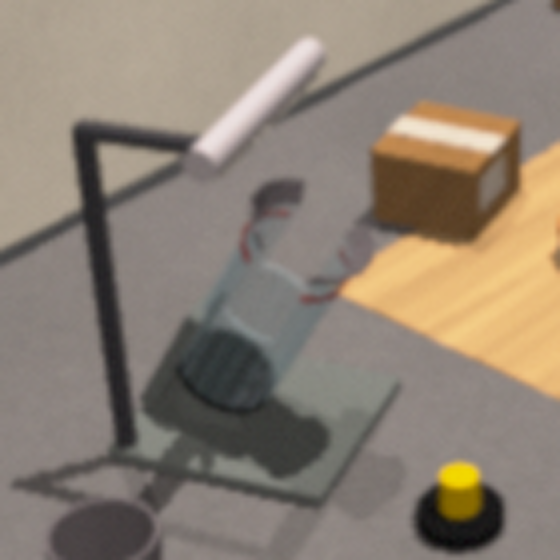

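View pics/top_t.png

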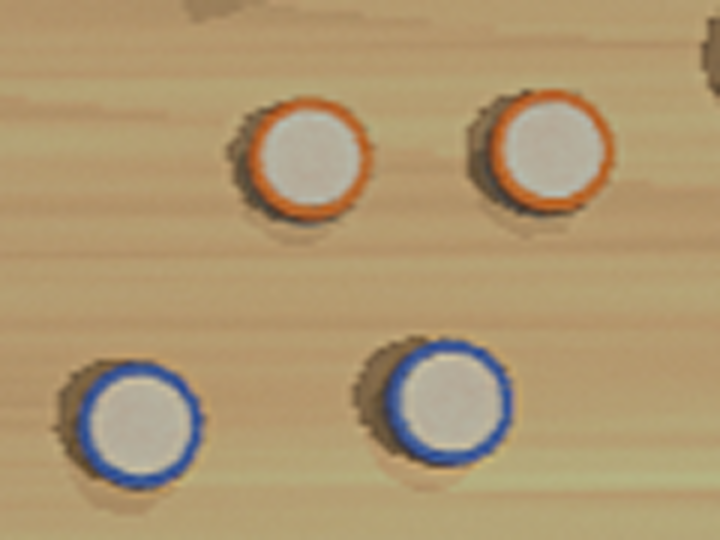

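Run:
```python
from h import *
im=cv2.imread('pics/top0.png')
hsv=cv2.cvtColor(im,cv2.COLOR_BGR2HSV)
p=bot.camera_params('top'); ps=bot.camera_params('side')
np.set_printoptions(precision=4,suppress=True)
for n,uv,z in [('tallA',(343,260.5),.045),('tallB',(395,257),.045),('thinA',(371,216),.035),('thinB',(411,215),.035)]:
    # white+ring ellipse: mask of non-wood saturation low disc
    m=np.zeros(im.shape[:2],np.uint8)
    w=(cv2.inRange(hsv,(0,0,130),(180,60,255)))
    k,l,s,c=cv2.connectedComponentsWithStats(w)
    i=l[int(uv[1]),int(uv[0])]; print(n,s[i],c[i],onz(p,c[i],z))
z4=lambda a:(np.array(a,float)+.5)/4-.5+np.array([160,140])
C=np.array([[450,112],[525,312],[345,382]]);Cw=onz(p,z4(C),.012);print('plate',Cw)
print(np.linalg.norm(Cw[0]-Cw[1]),np.linalg.norm(Cw[1]-Cw[2]))
B=onz(p,z4([[225,255],[475,160]]),.268+.012);print('bar',B,np.linalg.norm(B[0]-B[1]))
print('cap',onz(p,z4([[402,490]]),.042),onz(p,z4([[407,492]]),.014))
print('tape,pot,carton',onz(p,[[457,199]],.048),onz(p,z4([[77,368]]),.095),onz(p,[[367,160]],.07))
# side checks
s4=lambda a:(np.array(a,float)+.5)/4-.5+np.array([200,170])
print('cap side knobtop',tri(p,z4([402,490]),ps,s4([460,475])))
print('plate side',onz(ps,s4([[400,382],[320,500]]),.012))
```

```text
tallA [335 253  17  16 225] [342.9822 260.4667] [[ 0.4839 -0.0397  0.045 ]]
tallB [387 249  17  16 224] [394.8259 256.5223] [[ 0.4944 -0.1909  0.045 ]]
thinA [364 209  16  15 191] [371.4136 215.8796] [[ 0.6161 -0.1267  0.035 ]]
thinB [404 207  16  16 192] [411.9375 214.6094] [[ 0.6189 -0.2471  0.035 ]]
plate [[0.7729 0.174  0.012 ]
 [0.6162 0.1155 0.012 ]
 [0.5639 0.2518 0.012 ]]
0.1673144227725396 0.14601670151684895
bar [[0.6163 0.2835 0.28  ]
 [0.6752 0.1278 0.28  ]] 0.166466436905073
cap [[0.4808 0.2034 0.042 ]] [[0.4806 0.2035 0.014 ]]
tape,pot,carton [[ 0.6625 -0.3789  0.048 ]] [[0.5669 0.4304 0.095 ]] [[ 0.7786 -0.1143  0.07  ]]
cap side knobtop (array([0.4794, 0.2026, 0.0398]), np.float64(0.0037458246853456674))
plate side [[0.6073 0.1214 0.012 ]
 [0.5576 0.2574 0.012 ]]
```

Run:
```python
from h import *
np.set_printoptions(precision=4,suppress=True)
o=bot.get_obs();T=q2r(o['tool_rot']);print(T.as_matrix());pw=bot.camera_params('wrist')
print('cam in tool',T.inv().apply(pw['eye']-o['eef_pos']),'cam axes in tool (cols)\n',(T.inv()*q2r(pw['attitude'])).as_matrix(), o['time_s'])
yaw=np.radians(20.8)
# target down orientation options
for s in (1,-1):
    y=s*np.array([-np.sin(yaw),np.cos(yaw),0]);x=np.array([0,0,-1.]);z=np.cross(x,y)
    D=R.from_matrix(np.c_[x,y,z]); print(s,'z',z,'rotvec tool deg',np.degrees((T.inv()*D).as_rotvec()))
```

```text
[[-0.0006  0.4221 -0.9065]
 [ 0.0014 -0.9065 -0.4221]
 [-1.     -0.0015 -0.0001]]
cam in tool [-0.1311  0.0005 -0.0747] cam axes in tool (cols)
 [[-0.0001 -0.291   0.9567]
 [ 1.      0.0006  0.0003]
 [-0.0007  0.9567  0.291 ]] 0.15
1 z [0.9348 0.3551 0.    ] rotvec tool deg [-175.8302   -0.1343    0.0004]
-1 z [-0.9348 -0.3551 -0.    ] rotvec tool deg [4.1698 0.0003 0.0875]
```

Emit:
jog_arm --increments '[[[0,0,0,0,-24,-33,0],[0,0,0,0,-24,-33,0],[0,0,0,0,-24,-33,0],[0,0,0,0,-24,-33,0],[0,0,0,0,-24,-33,0]]]' --newtons 40

```text
time_s: 0.57
eef_pos: [0.3666, -0.4157, 0.2375]
tool_rot: [-0.145, -0.69, -0.145, 0.694]
ft_force: [0.4, 0.1, -0.4]
finger_gap: 0.0855
```

Run:
```python
from h import *
o=bot.get_obs();print(o['joint_pos'],o['eef_pos'],o['tool_rot'],o['time_s'])
```

```text
[ 1.20369612  0.34571015 -0.50068618  1.79472905  0.1931269   1.05310674
 -0.52636649] [ 0.36663494 -0.41571972  0.23745318] [-0.14480241 -0.69000595 -0.14539064  0.69410778] 0.5667
```

```bash
cat >> h.py <<'E'
np.set_printoptions(precision=4,suppress=True)
YAW=np.radians(20.8)
def frame(tilt=0.0,yaw=None):
    yaw=YAW if yaw is None else yaw
    xs=np.array([np.cos(yaw),np.sin(yaw),0]);y=np.array([-np.sin(yaw),np.cos(yaw),0]);t=np.radians(tilt)
    x=xs*np.sin(t)-np.array([0,0,1])*np.cos(t); return R.from_matrix(np.c_[x,y,np.cross(x,y)])
def plan(pos,rot,n=5,rs=7.0,ls=40.,rotdir=None):
    """step sizes, in tool axes, from present pose to target"""
    o=bot.get_obs();P=np.array(o['eef_pos']);T=q2r(o['tool_rot']);rows=[]
    for i in range(n):
        rv=np.degrees((T.inv()*rot).as_rotvec())
        if rotdir is not None and np.linalg.norm(rv)>150 and rv[0]*rotdir<0: rv=-rv*(360-np.linalg.norm(rv))/np.linalg.norm(rv)
        d=T.inv().apply(np.array(pos)-P)*1000
        k=max(np.linalg.norm(rv)/rs,np.linalg.norm(d)/ls,1)
        rv2=np.round(rv/k,1);d2=np.round(d/k,1);rows.append([float(v) for v in [*rv2,*d2]])
        P=P+T.apply(d2)/1000;T=T*R.from_rotvec(np.radians(rv2))
        left=k-1
        if k<=1: break
    print(o['time_s'],'at',P,'rowsleft',round(left,1),o['joint_pos']);print(rows)
E
python3 - <<'E'
from h import *
plan([.494,-.191,.15],frame(0),5,rotdir=-1)
E
```

```text
0.5667 at [ 0.3918 -0.3713  0.2203] rowsleft 20.3 [ 1.2037  0.3457 -0.5007  1.7947  0.1931  1.0531 -0.5264]
[[-7.0, -0.0, 0.0, 3.4, -6.1, -8.2], [-7.0, -0.0, 0.0, 3.4, -5.1, -8.9], [-7.0, -0.0, 0.0, 3.4, -3.9, -9.4], [-7.0, -0.0, 0.0, 3.4, -2.8, -9.8], [-7.0, -0.0, 0.0, 3.4, -1.5, -10.1]]
```

```bash
sed -i 's|k=max(np.linalg.norm(rv)/rs,np.linalg.norm(d)/ls,1)|kr=max(np.linalg.norm(rv)/rs,1);kl=max(np.linalg.norm(d)/ls,1);k=max(kr,kl)|; s|rv2=np.round(rv/k,1);d2=np.round(d/k,1)|rv2=np.round(rv/kr,1);d2=np.round(d/kl,1)|' h.py
python3 - <<'E'
from h import *
plan([.494,-.191,.15],frame(0),10,rotdir=-1)
E
```

```text
0.5667 at [ 0.494 -0.191  0.15 ] rowsleft 15.3 [ 1.2037  0.3457 -0.5007  1.7947  0.1931  1.0531 -0.5264]
[[-7.0, -0.0, 0.0, 12.7, -22.7, -30.4], [-7.0, -0.0, 0.0, 12.7, -18.8, -33.0], [-7.0, -0.0, 0.0, 12.7, -14.6, -35.0], [-7.0, -0.0, 0.0, 12.7, -10.2, -36.5], [-7.0, -0.0, 0.0, 12.7, -5.7, -37.5], [-7.0, -0.0, 0.0, 12.7, -1.1, -37.9], [-7.0, -0.0, 0.0, 10.4, 2.8, -30.9], [-7.0, -0.0, 0.0, 0.0, 0.0, 0.0], [-7.0, -0.0, 0.0, 0.0, 0.0, 0.0], [-7.0, -0.0, 0.0, 0.0, -0.0, 0.0]]
```

Emit:
jog_arm --increments '[[[-7,0,0,13,-23,-30,0],[-7,0,0,13,-19,-33,0],[-7,0,0,13,-15,-35,0],[-7,0,0,13,-10,-36,0],[-7,0,0,13,-6,-37,0]]]'

```text
time_s: 0.98
eef_pos: [0.4625, -0.2433, 0.1731]
tool_rot: [-0.353, -0.613, -0.349, 0.615]
ft_force: [0.4, 0.3, -0.1]
finger_gap: 0.0852
```

Emit:
jog_arm --increments '[[[-7,0,0,10,-1,-38,0],[-7,0,0,5,3,-31,0],[-7,0,0,0,0,0,0],[-7,0,0,0,0,0,0],[-7,0,0,0,0,0,0]]]'

```text
time_s: 1.4
eef_pos: [0.4996, -0.165, 0.1543]
tool_rot: [0.523, 0.475, 0.524, -0.476]
ft_force: [0.1, -1.0, -0.9]
finger_gap: 0.0852
```

Emit:
jog_arm --increments '[[[-7,0,0,0,0,0,0],[-7,0,0,0,0,0,0],[-7,0,0,0,0,0,0],[-7,0,0,0,0,0,0],[-7,0,0,0,0,0,0]]]'

```text
time_s: 1.82
eef_pos: [0.4991, -0.163, 0.1532]
tool_rot: [0.643, 0.292, 0.645, -0.293]
ft_force: [0.0, 0.2, 0.2]
finger_gap: 0.0857
```

Run:
```python
from h import *
plan([.494,-.191,.15],frame(0),10,rotdir=-1)
```

```text
1.8167 at [ 0.494 -0.191  0.15 ] rowsleft 0 [ 1.0163  0.546  -0.9586  1.9282  0.5461  0.9567  0.5125]
[[-7.0, -0.0, -0.0, 3.2, -22.3, 17.8], [-7.0, -0.0, -0.0, 0.0, 0.0, -0.0], [-7.0, -0.0, -0.0, 0.0, 0.0, -0.0], [-7.0, -0.0, -0.0, 0.0, 0.0, -0.0], [-7.0, -0.0, -0.0, 0.0, 0.0, -0.0], [-7.0, -0.0, -0.0, 0.0, 0.0, 0.0], [-7.0, -0.0, -0.0, 0.0, 0.0, 0.0], [-7.0, -0.1, -0.0, 0.0, 0.0, 0.0], [-7.0, -0.0, -0.0, 0.0, 0.0, 0.0], [-6.7, -0.1, -0.1, 0.0, 0.0, 0.0]]
```

Emit:
jog_arm --increments '[[[-7,0,0,3,-22,18,0],[-7,0,0,0,0,0,0],[-7,0,0,0,0,0,0],[-7,0,0,0,0,0,0],[-7,0,0,0,0,0,0]]]'

```text
time_s: 2.23
eef_pos: [0.4935, -0.1925, 0.1494]
tool_rot: [0.701, 0.082, 0.704, -0.081]
ft_force: [-0.0, 1.5, -0.5]
finger_gap: 0.0855
```

Emit:
jog_arm --increments '[[[-7,0,0,0,0,0,0],[-7,0,0,0,0,0,0],[-7,0,0,0,0,0,0],[-7,0,0,0,0,0,0],[-6.6,0,0,0,0,0,0]]]'

```text
time_s: 2.65
eef_pos: [0.4922, -0.194, 0.1482]
tool_rot: [0.692, -0.136, 0.696, 0.138]
ft_force: [-0.5, -0.6, -0.3]
finger_gap: 0.0853
```

Run:
```python
from h import *
plan([.494,-.191,.15],frame(0),10,rotdir=-1)
snap('wrist','w1.png')
```

```text
2.65 at [ 0.494 -0.191  0.15 ] rowsleft 0 [ 1.2164  0.7243 -1.2145  1.9159  0.7775  1.0864  1.6324]
[[1.5, -0.3, -0.2, -1.8, 2.1, 2.8]]
```

View pics/w1.png

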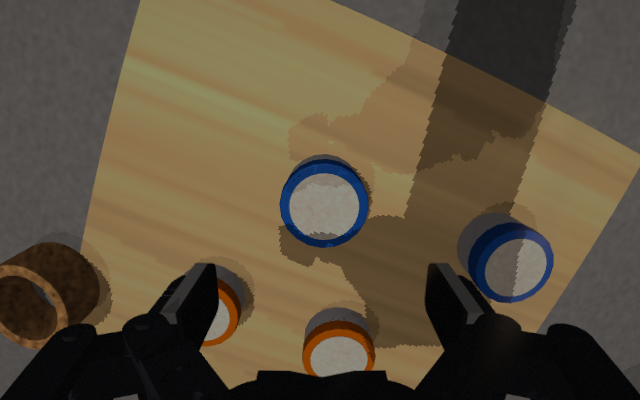

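```bash
cat >> h.py <<'E'
def lids(p,im,rng,z,n=''):
    hsv=cv2.cvtColor(im,cv2.COLOR_BGR2HSV)
    m=cv2.inRange(hsv,*rng);m=cv2.morphologyEx(m,cv2.MORPH_CLOSE,np.ones((3,3)))
    cs,_=cv2.findContours(m,cv2.RETR_EXTERNAL,cv2.CHAIN_APPROX_NONE)
    for c in cs:
        if cv2.contourArea(c)>600:
            e=cv2.fitEllipse(cv2.convexHull(c)); print(n,np.round(e[0],1),np.round(e[1],1),onz(p,e[0],z)[0])
E
python3 - <<'E'
from h import *
p=bot.camera_params('wrist');im=cv2.imread('pics/w1.png')
lids(p,im,((105,100,30),(125,255,255)),.042,'b')
lids(p,im,((3,180,80),(14,255,255)),.032,'o')
hsv=cv2.cvtColor(im,cv2.COLOR_BGR2HSV)
w=cv2.inRange(hsv,(0,0,90),(180,70,255));k,l,s,c=cv2.connectedComponentsWithStats(w)
for i in range(1,k):
    if s[i,4]>900: print(s[i],c[i],onz(p,c[i],.045))
print(bot.get_obs()['eef_pos'])
plan([.494,-.191,.026],frame(0),10,rotdir=-1)
E
```

```text
b [509.9 262.1] [78.4 84.3] [ 0.4791 -0.0467  0.042 ]
b [323.7 203.2] [87.8 88.2] [ 0.4904 -0.1931  0.042 ]
o [337.9 356. ] [55.4 73.1] [ 0.6119 -0.1289  0.032 ]
[ 289  173   70   67 3640] [323.6706 205.944 ] [[ 0.4914 -0.1927  0.045 ]]
[ 486  239   61   58 2661] [516.0879 267.0376] [[ 0.4802 -0.0421  0.045 ]]
[ 311  337   56   40 1765] [337.8198 356.4278] [[ 0.6025 -0.1337  0.045 ]]
[ 0.492  -0.1942  0.1479]
2.7 at [ 0.494 -0.191  0.026] rowsleft 0 [ 1.2171  0.7258 -1.2154  1.9158  0.7787  1.0872  1.6382]
[[1.9, -0.3, -0.2, 40.0, 0.6, 1.2], [-0.0, -0.0, -0.0, 40.0, 0.7, 1.0], [-0.0, -0.0, -0.0, 40.0, 0.7, 1.0], [-0.0, -0.0, -0.0, 1.9, 0.1, 0.1]]
```

Emit:
jog_arm --increments '[[[1.9,0,0,40,0.5,1,0],[0,0,0,40,0.5,0.5,0],[0,0,0,35,0.5,0.5,0],[0,0,0,10,0,0,0],[0,0,0,0,0,0,0]]]'

```text
time_s: 3.12
eef_pos: [0.4951, -0.1937, 0.0199]
tool_rot: [0.696, -0.122, 0.697, 0.122]
ft_force: [-0.3, 0.2, 0.2]
finger_gap: 0.0856
```

Run:
```python
from h import *
plan([.493,-.192,.024],frame(0),10,rotdir=-1)
```

```text
3.1167 at [ 0.4931 -0.192   0.024 ] rowsleft 0 [ 1.0791  0.8754 -1.005   1.9658  0.9798  0.8957  1.455 ]
[[-0.9, -0.1, -0.1, -4.1, 2.3, -1.4]]
```

Emit:
jog_arm --increments '[[[-0.9,0,0,-4,2.3,-1.4,0],[0,0,0,0,0,0,120],[0,0,0,0,0,0,120],[0,0,0,0,0,0,120],[0,0,0,0,0,0,120]]]' --newtons 40

```text
time_s: 3.53
eef_pos: [0.4959, -0.1923, 0.0302]
tool_rot: [0.697, -0.128, 0.695, 0.126]
ft_force: [0.4, 0.8, -2.0]
finger_gap: 0.0607
```

Run:
```python
from h import *
o,p,im=snap('wrist','w2.png');print(o['finger_gap'],o['eef_pos'],o['ft_force'])
plan([.493,-.192,.2],frame(0),10,rotdir=-1)
```

```text
0.060658782331217506 [ 0.4959 -0.1923  0.0302] [ 0.3542  0.82   -1.9985]
3.5833 at [ 0.493 -0.192  0.2  ] rowsleft 0 [ 1.0889  0.8609 -1.0236  1.9687  0.9696  0.9043  1.4718]
[[-0.1, 0.2, 0.2, -40.0, 0.2, -0.6], [0.0, -0.0, -0.0, -40.0, 0.4, -0.7], [0.0, -0.0, -0.0, -40.0, 0.3, -0.7], [0.0, -0.0, -0.0, -40.0, 0.4, -0.6], [0.0, -0.0, -0.0, -9.7, 0.1, -0.2]]
```

View pics/w2.png

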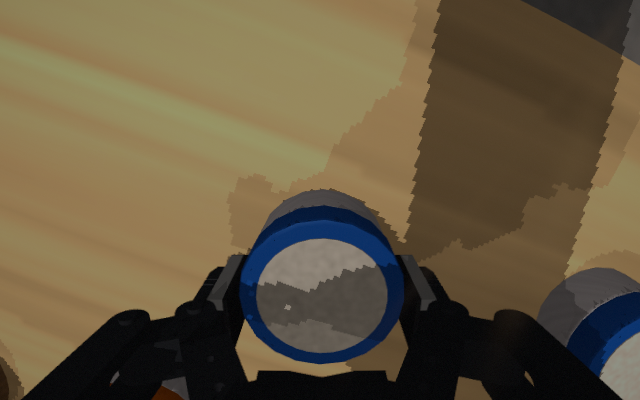

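```bash
cat >> h.py <<'E'
def inhand(f,h,lidcol,lo=600):
    """offset of held upright tin's top centre in tool frame; f picture taken at present pose, tool x down"""
    o=bot.get_obs();p=bot.camera_params('wrist');im=cv2.imread('pics/'+f)
    hsv=cv2.cvtColor(im,cv2.COLOR_BGR2HSV)
    w=cv2.inRange(hsv,(0,0,60),(180,90,255)) 
    T=q2r(o['tool_rot']);k,l,s,c=cv2.connectedComponentsWithStats(cv2.inRange(hsv,*lidcol))
    i=1+np.argmax([s[j,4]*(250<c[j][0]<400) for j in range(1,k)])
    cs,_=cv2.findContours((l==i).astype(np.uint8),cv2.RETR_CCOMP,cv2.CHAIN_APPROX_NONE)
    for c in cs:
        if cv2.contourArea(c)>2000:
            e=cv2.fitEllipse(cv2.convexHull(c));X=onz(p,e[0],h)[0]
            print('ellipse',np.round(e[0],1),np.round(e[1],1),'world',X,'tool',T.inv().apply(X-o['eef_pos'])*1000)
E
python3 - <<'E'
from h import *
inhand('w2.png',.045,((105,100,30),(125,255,255)))
E
```

```text
ellipse [321.4 285. ] [158.4 165. ] world [ 0.4903 -0.1949  0.045 ] tool [-14.763   -0.4235  -6.3248]
ellipse [321.4 295.1] [116.5 133.5] world [ 0.4943 -0.1934  0.045 ] tool [-14.7515  -0.3893  -2.0626]
```

Run:
```python
from h import *
p=bot.camera_params('top')
z4=lambda a:(np.array(a,float)+.5)/4-.5+np.array([160,140])
X=onz(p,z4([[412,340]]),.158)[0]
xs=np.array([np.cos(YAW),np.sin(YAW)]);ys=np.array([-xs[1],xs[0]]);O=np.array([.659,.209])
d=X[:2]-O;print(X,'stand',d@xs,d@ys)
cx=d@xs+.0407;print('axis x at s155',cx,'floor x',cx+.0775)
B=onz(p,z4([[350,207]]),.268)[0];d=B[:2]-O;print('bar stand',B,d@xs,d@ys)
```

```text
[0.5772 0.1821 0.158 ] stand -0.086038392956117 0.003926656341850646
axis x at s155 -0.045338392956116996 floor x 0.032161607043883
bar stand [0.6483 0.2079 0.268 ] -0.010364018529522758 0.002718795826926988
```

Emit:
jog_arm --increments '[[[0,0,0,-40,0,0,120],[0,0,0,-40,0,0,120],[0,0,0,-40,0,0,120],[0,0,0,-40,0,0,120],[0,0,0,-35,0,0,120]]]'

```text
time_s: 4.0
eef_pos: [0.4898, -0.1913, 0.2256]
tool_rot: [0.692, -0.125, 0.699, 0.13]
ft_force: [0.6, -0.9, -1.5]
finger_gap: 0.0607
```

Run:
```python
from h import *
plan([.52,.12,.30],frame(30),10)
```

```text
4.0 at [0.52 0.12 0.3 ] rowsleft 0 [ 1.2849  0.6323 -1.3121  1.8527  0.6545  1.202   1.686 ]
[[-0.0, -7.0, -0.1, -9.1, 35.0, 17.1], [-0.1, -7.0, -0.1, -7.0, 35.0, 18.1], [-0.0, -7.0, -0.1, -4.8, 34.9, 18.9], [-0.1, -7.0, -0.1, -2.5, 34.9, 19.4], [0.0, -2.5, -0.0, -0.2, 34.9, 19.6], [0.0, -0.0, -0.0, 0.6, 34.8, 19.6], [0.0, -0.0, -0.0, 0.6, 34.9, 19.6], [0.0, -0.0, -0.0, 0.7, 34.8, 19.7], [0.0, -0.0, -0.0, -0.0, 1.3, 0.7]]
```

Emit:
jog_arm --increments '[[[0,-7,0,-9,35,17,120],[0,-7,0,-7,35,18,120],[0,-7,0,-5,35,19,120],[0,-7,0,-3,35,19,120],[0,-2.5,0,0,35,19,120]]]'

```text
time_s: 4.42
eef_pos: [0.5024, -0.0412, 0.2692]
tool_rot: [0.818, -0.093, 0.544, 0.162]
ft_force: [-0.3, 2.0, -0.5]
finger_gap: 0.061
```

Run:
```python
from h import *
plan([.52,.12,.30],frame(30),10)
```

```text
4.4167 at [0.52 0.12 0.3 ] rowsleft 0 [ 1.6165  0.2123 -1.5309  2.1335  0.0061  0.6521  2.0602]
[[-0.0, -6.8, -1.5, 1.1, 35.0, 19.4], [-0.0, -0.2, -0.1, 2.4, 35.0, 19.2], [-0.0, 0.0, 0.0, 2.5, 35.0, 19.2], [-0.0, 0.0, 0.0, 2.4, 35.0, 19.2], [-0.0, 0.0, 0.0, 0.4, 4.4, 2.4]]
```

Emit:
jog_arm --increments '[[[0,-3,0,0,20,10,120],[0,-3,0,0,20,10,120]]]'

```text
time_s: 4.58
eef_pos: [0.4956, -0.0176, 0.2692]
tool_rot: [0.822, -0.087, 0.536, 0.17]
ft_force: [-1.2, 0.1, -2.7]
finger_gap: 0.0606
```

Run:
```python
from h import *
plan([.52,.12,.30],frame(30),10)
```

```text
4.5833 at [0.52 0.12 0.3 ] rowsleft 0 [ 1.6115  0.0314 -1.4475  2.1657 -0.3609  0.6564  2.3675]
[[0.0, -5.8, -2.5, 1.8, 33.4, 21.9], [0.0, 0.0, -0.0, 2.6, 33.5, 21.7], [0.0, 0.0, -0.0, 2.6, 33.5, 21.7], [0.0, 0.0, -0.0, 1.5, 19.4, 12.5]]
```

```bash
cat > kin.py <<'E'
from h import *
from scipy.optimize import least_squares
import itertools
D=[([1.39819501,0.50183876,-0.42681413,1.55145259,0.2208141,1.13829167,-0.21028518],[0.27407497,-0.58865372,0.24126597],[-0.15222567,-0.690253,-0.15356587,0.69050392]),
([1.20369612,0.34571015,-0.50068618,1.79472905,0.1931269,1.05310674,-0.52636649],[0.36663494,-0.41571972,0.23745318],[-0.14480241,-0.69000595,-0.14539064,0.69410778]),
([1.2849,0.6323,-1.3121,1.8527,0.6545,1.202,1.686],[0.4898,-0.1913,0.2256],[.692,-.125,.699,.13]),
([1.6165,0.2123,-1.5309,2.1335,0.0061,0.6521,2.0602],[0.5024,-0.0412,0.2692],[0.818,-0.093,0.544,0.162]),
([1.6115,0.0314,-1.4475,2.1657,-0.3609,0.6564,2.3675],[0.4956,-0.0176,0.2692],[0.822,-0.087,0.536,0.17]),
([1.0163,0.546,-0.9586,1.9282,0.5461,0.9567,0.5125],[0.4991,-0.163,0.1532],[0.643,0.292,0.645,-0.293]),
([1.0889,0.8609,-1.0236,1.9687,0.9696,0.9043,1.4718],[0.4959,-0.1923,0.0302],[0.697,-0.128,0.695,0.126])]
def rz(a):return R.from_euler('z',a)
def ry(a):return R.from_euler('y',a)
TOOL=R.from_matrix(np.array([[0,1,0],[0,0,1],[1,0,0]],float).T) # placeholder
def chain(q,s,o,L):
    # L: base h, [x,z] links with offsets
    Rm=rz(s[0]*q[0]+o[0]);p=np.array([0,0,L[0]])
    Rm=Rm*ry(q[1])*rz(s[1]*q[2]); p=p+Rm.apply([L[1],0,L[2]])
    Rm=Rm*ry(q[3])*rz(s[2]*q[4]); p=p+Rm.apply([L[3],0,L[4]])
    Rm=Rm*ry(q[5])*rz(s[3]*q[6]+o[1]); 
    p=p+(Rm*rz(-s[3]*q[6]-o[1])).apply([L[5],0,0])+Rm.apply([0,0,L[6]])
    # tool: x along flange z
    return p,Rm*R.from_matrix(np.array([[0,1,0],[0,0,1],[1,0,0]],float).T)
if __name__=='__main__':
    best=None
    for s in itertools.product((1,-1),repeat=4):
        for o0 in (0,1.57,3.14,-1.57):
          for o1 in (0,1.57,3.14,-1.57):
            def f(v):
                return np.concatenate([(q2r(t).inv()*chain(q,s,v,[0]*7)[1]).as_rotvec() for q,_,t in D])
            r=least_squares(f,[o0,o1],method='lm')
            if best is None or r.cost<best[0]: best=(r.cost,s,r.x)
    print(best)
    s,o=best[1],best[2]
    g=lambda L:np.concatenate([chain(q,s,o,L)[0]-np.array(P) for q,P,_ in D])
    r=least_squares(g,[.3,0,.4,0,.4,0,.2]);print(r.x,r.cost,np.abs(r.fun).max())
E
python3 kin.py
```

```text
(np.float64(7.26658320160011), (-1, -1, 1, -1), array([-0.1397, -2.1392]))
[ 0.1578 -0.0585  0.3293 -0.0944  0.3908 -0.1417  0.1296] 0.012880139438252333 0.09754282573961472
```

```bash
cat > kin2.py <<'E'
from kin import *
P0=R.from_matrix(np.array([[0,1,0],[0,0,1],[1,0,0]],float).T)
ax='zyzyzyz'
def rots(q,s,o):
    out=[];Rm=R.identity()
    for i in range(7):
        Rm=Rm*R.from_euler(ax[i],s[i]*q[i]+o[i]);out.append(Rm)
    return out
Q=np.array([d[0] for d in D]);TR=R.concatenate([q2r(d[2]) for d in D])
def f(v,s):
    Rm=R.from_euler('z',s[0]*Q[:,0]+v[0])
    for i in range(1,7): Rm=Rm*R.from_euler(ax[i],s[i]*Q[:,i]+v[i])
    return (TR.inv()*Rm*P0).as_rotvec().ravel()
if __name__=='__main__':
    rng=np.random.default_rng(0);res=[]
    for s in itertools.product((1,-1),repeat=7):
        if s[1]<0 : continue
        for k in range(12):
            v=rng.choice([0,np.pi/2,np.pi,-np.pi/2],7)
            r=least_squares(f,v,args=(s,),max_nfev=40); res.append((r.cost,s,np.mod(r.x+np.pi,2*np.pi)-np.pi))
    res.sort(key=lambda t:t[0])
    for r in res[:8]: print(r[0],r[1],np.round(r[2],3))
E
time timeout 500 python3 kin2.py
```

```text
2.9500734368627453 (-1, 1, 1, -1, -1, 1, 1) [ 1.608  1.899  2.324  0.964 -1.14  -2.769 -1.436]
2.950073437237499 (-1, 1, -1, -1, 1, -1, 1) [ 1.608 -1.243 -2.324  0.964 -2.002 -0.373  1.706]
2.9500734374676822 (-1, 1, -1, 1, 1, 1, 1) [ 1.608 -1.243  0.818 -0.964 -2.001  0.373 -1.436]
2.9500734375350213 (-1, 1, -1, -1, 1, 1, 1) [ 1.608 -1.243 -2.324  0.964  1.14   0.373 -1.436]
2.950073437558096 (-1, 1, -1, -1, 1, 1, 1) [ 1.608 -1.243 -2.324  0.964  1.14   0.373 -1.436]
2.9500734385011587 (-1, 1, 1, 1, -1, -1, 1) [ 1.608  1.899 -0.818 -0.964 -1.14   2.768  1.706]
2.9500734398598802 (-1, 1, 1, 1, -1, 1, 1) [ 1.608  1.899 -0.818 -0.964  2.001 -2.769 -1.436]
2.9500734398709634 (-1, 1, -1, -1, 1, -1, 1) [ 1.608 -1.243 -2.324  0.964 -2.001 -0.373  1.706]
real	1m27.954s
user	1m27.684s
sys	0m0.182s
```

Emit:
jog_arm --increments '[[[0,-3,-1.5,1,25,17,120],[0,-3,-1,2,25,17,120]]]'

```text
time_s: 4.75
eef_pos: [0.5035, 0.0268, 0.2782]
tool_rot: [0.846, -0.087, 0.501, 0.157]
ft_force: [-0.3, 1.0, -3.1]
finger_gap: 0.0609
```

Run:
```python
from h import *
plan([.52,.12,.30],frame(30),10)
```

```text
4.75 at [0.5199 0.12   0.3   ] rowsleft 0 [ 1.43   -0.1642 -1.2725  2.2232 -0.709   0.6272  2.5694]
[[-0.3, -1.2, -0.4, 2.0, 33.6, 21.6], [-0.0, 0.0, -0.0, 2.3, 33.5, 21.8], [-0.0, 0.0, -0.0, 0.9, 14.3, 9.3]]
```

Emit:
jog_arm --increments '[[[0,-0.5,0,2,25,16,120],[0,-0.5,0,2,25,16,120]]]'

```text
time_s: 4.92
eef_pos: [0.5117, 0.0848, 0.2895]
tool_rot: [0.851, -0.088, 0.494, 0.154]
ft_force: [0.7, -0.1, -1.1]
finger_gap: 0.0609
```

Run:
```python
from h import *
plan([.52,.12,.30],frame(30),10)
```

```text
4.9167 at [0.52   0.12   0.2999] rowsleft 0 [ 1.3597 -0.2492 -1.309   2.2088 -0.7634  0.6243  2.4741]
[[-0.4, -0.2, 0.0, 1.0, 30.2, 22.5]]
```

Run:
```python
from h import *
plan([.5655,.176,.272],frame(30),10)
```

```text
4.9167 at [0.5655 0.176  0.272 ] rowsleft 0 [ 1.3597 -0.2492 -1.309   2.2088 -0.7634  0.6243  2.4741]
[[-0.4, -0.2, 0.0, 21.0, 24.8, 23.3], [-0.0, -0.0, 0.0, 21.0, 24.7, 23.4], [-0.0, -0.0, 0.0, 14.4, 16.9, 16.0]]
```

Emit:
jog_arm --increments '[[[-0.4,0,0,15,25,20,120],[0,0,0,15,25,20,120],[0,0,0,10,15,10,120]]]'

```text
time_s: 5.17
eef_pos: [0.5336, 0.1649, 0.2928]
tool_rot: [0.854, -0.09, 0.489, 0.152]
ft_force: [1.1, -2.0, -0.9]
finger_gap: 0.061
```

Run:
```python
from h import *
plan([.5655,.176,.272],frame(30),10)
snap('wrist','w3.png')
```

```text
5.1667 at [0.5655 0.176  0.272 ] rowsleft 0 [ 1.4224 -0.3062 -1.5314  2.1446 -0.7484  0.5844  2.2856]
[[-0.3, 0.4, 0.4, 35.0, -0.6, 18.7]]
```

View pics/w3.png

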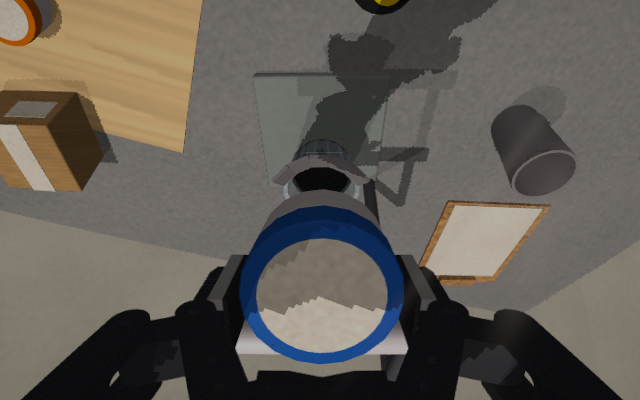

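Run:
```python
import cv2
im=cv2.imread('pics/w3.png')
cv2.imwrite('pics/w3z.png',cv2.resize(im[120:220,250:390],None,fx=5,fy=5,interpolation=cv2.INTER_CUBIC))
```

```text
(no output)
```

View pics/w3z.png

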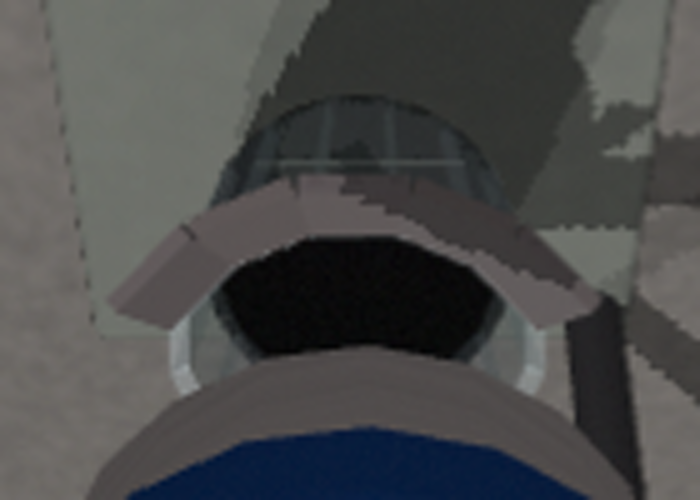

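Run:
```python
from h import *
p=bot.camera_params('wrist')
xs=np.array([np.cos(YAW),np.sin(YAW),0]);ys=np.array([-xs[1],xs[0],0]);u=-.5*xs+np.array([0,0,.866]);xt=.866*xs+np.array([0,0,.5])
F=np.array([.687,.2225,.047])
z5=lambda a:(np.array(a,float)+.5)/5-.5+np.array([250,120])
def pl(uv,s):
    d=ray(p,uv);e=np.array(p['eye']);t=((F+s*u-e)@u)/(d@u);return e+d*t[:,None]-F
for nm,a,s in [('outer',[[108,308],[600,305]],.155),('inner',[[170,328],[545,325]],.140),('outer top',[[350,178]],.155),('inner top',[[360,237]],.140)]:
    X=pl(z5(a),s);print(nm,'xt',X@xt*1000,'y',X@ys*1000,'u',X@u*1000)
o=bot.get_obs();T=q2r(o['tool_rot']);d=o['eef_pos']-F
print('TCP tube coords',d@xt*1000,d@ys*1000,d@u*1000)
lidt=T.apply([-.01475,-.0004,-.0021])
print('tool rot err to frame30',np.degrees((T.inv()*frame(30)).as_rotvec()))
# plate corners by wrist
print(onz(p,[[254,74],[390,75]],.012)-np.array([0,0,0]))
```

```text
outer xt [-27.2385 -27.9104] y [-34.2446  41.7706] u [154.9932 154.9932]
inner xt [-20.1844 -20.8519] y [-26.4003  34.92  ] u [139.9938 139.9938]
outer top xt [-47.534] y [3.1724] u [154.9932]
inner top xt [-35.3813] y [4.6609] u [139.9938]
TCP tube coords -19.488441373181676 5.436800586970104 294.0843110357817
tool rot err to frame30 [0.0601 0.2275 0.2313]
[[0.6085 0.1202 0.012 ]
 [0.5579 0.2558 0.012 ]]
```

```bash
cat >> h.py <<'E'
YAW=np.radians(20.4)
xs=np.array([np.cos(YAW),np.sin(YAW),0]);ys=np.array([-xs[1],xs[0],0]);u=-.5*xs+np.array([0,0,.866]);xt=.866*xs+np.array([0,0,.5])
M=np.array([.6127,.1985,.1812]) # axis at s=155
def tubep(s,x=0,y=0): return M+(s-155)/1000*u+x/1000*xt+y/1000*ys
def tc(P=None):
    P=bot.get_obs()['eef_pos'] if P is None else P
    d=np.array(P)-M; return np.array([d@xt,d@ys,d@u])*1000+[0,0,155]
E
python3 - <<'E'
from h import *
print(tc());plan(tubep(220,2,0),frame(30),10)
E
```

```text
[-19.0648   0.8881 293.8812]
5.2167 at [0.5838 0.1878 0.2385] rowsleft 0 [ 1.4169 -0.3069 -1.5353  2.1443 -0.745   0.5847  2.2801]
[[0.4, 0.2, 0.0, 38.5, -0.5, 10.8], [0.0, 0.0, 0.0, 35.4, -0.4, 10.1]]
```

Emit:
jog_arm --increments '[[[0.4,0,0,20,0,10,120],[0,0,0,20,0,8,120]]]'

```text
time_s: 5.38
eef_pos: [0.5323, 0.1737, 0.2906]
tool_rot: [0.857, -0.089, 0.483, 0.154]
ft_force: [0.0, 0.1, -1.2]
finger_gap: 0.0607
```

Run:
```python
from h import *
print(tc());plan(tubep(220,2,0),frame(30),10)
```

```text
[-18.0091   4.7245 291.7482]
5.3833 at [0.5839 0.1878 0.2385] rowsleft 0 [ 1.4033 -0.3069 -1.5353  2.155  -0.7622  0.5595  2.2833]
[[0.2, 1.1, 0.1, 38.7, -2.5, 10.0], [-0.0, 0.0, 0.0, 33.3, -2.1, 9.3]]
```

Run:
```python
from h import *
snap('side','s1.png')
```

```text
(no output)
```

View pics/s1.png

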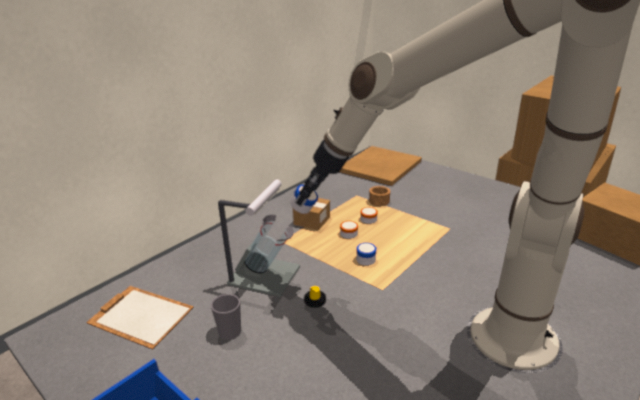

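```bash
sed -i 's/,float).T)/,float))/' kin.py kin2.py; time python3 kin.py
```

```text
(np.float64(2.5811955018648008e-06), (-1, -1, -1, -1), array([6.2834, 3.1418]))
[ 0.2977 -0.0384  0.5421 -0.014   0.4536 -0.0232  0.3665] 0.0005056285668337204 0.016739802694273775
real	2m50.750s
user	2m51.112s
sys	0m0.128s
```

```bash
cat > kin3.py <<'E'
from kin import D,chain
from h import *
D=D+[([1.43,-0.1642,-1.2725,2.2232,-0.709,0.6272,2.5694],[0.5035,0.0268,0.2782],[.846,-.087,.501,.157]),
([1.3597,-0.2492,-1.309,2.2088,-0.7634,0.6243,2.4741],[0.5117,0.0848,0.2895],[0.851,-0.088,0.494,0.154]),
([1.4224,-0.3062,-1.5314,2.1446,-0.7484,0.5844,2.2856],[0.5336,0.1649,0.2928],[0.854,-0.09,0.489,0.152]),
([1.4033,-0.3069,-1.5353,2.155,-0.7622,0.5595,2.2833],[0.5323,0.1737,0.2906],[0.857,-0.089,0.483,0.154]),
([1.2171,0.7258,-1.2154,1.9158,0.7787,1.0872,1.6382],[0.492,-0.1942,0.1479],None),
([1.0791,0.8754,-1.005,1.9658,0.9798,0.8957,1.455],[0.4951,-0.1937,0.0199],None)]
ax='zyzyzyz';sg=[-1,1,-1,1,-1,1,-1];of=[0,0,0,0,0,0,np.pi]
def frames(q):
    Rm=R.identity();out=[]
    for i in range(7): Rm=Rm*R.from_euler(ax[i],sg[i]*q[i]+of[i]);out.append(Rm.as_matrix())
    return out
def row(q): 
    F=frames(q)
    # z base, offsets: after j2 (x), after j3 (x,z), after j4 (x), after j5 (x,z), after j6 (x), tool z
    return np.c_[[0,0,1],F[0][:,0],F[2][:,0],F[2][:,2],F[3][:,0],F[4][:,0],F[4][:,2],F[5][:,0],F[6][:,2]]
A=np.vstack([row(d[0]) for d in D]);b=np.concatenate([d[1] for d in D])
A2=np.vstack([A,1e-3*np.eye(9)]);b2=np.r_[b,np.zeros(9)]
L=np.linalg.lstsq(A2,b2,rcond=None)[0]
def fk(q): return row(q)@L, frames(q)[6]@np.array([[0,1,0],[0,0,1],[1,0,0.]])
LO=np.array([-2.88,-.31,-1.54,.2,-1.41,.19,-2.57]);HI=np.array([2.88,2.03,1.56,2.42,4.55,2.02,2.57])
if __name__=='__main__':
    print(L,np.abs(A@L-b).max())
E
python3 kin3.py
```

```text
[ 0.3572  0.016  -0.0344  0.4998 -0.0126  0.0257  0.4544 -0.0341  0.3642] 0.014128120090954377
```

```bash
python3 - <<'E'
s=open('kin3.py').read()
s=s.replace("F[6][:,2]]\n","F[6][:,2],F[1][:,1],F[3][:,1],F[5][:,1]]\n").replace("np.eye(9)","np.eye(12)").replace("np.zeros(9)","np.zeros(12)")
open('kin3.py','w').write(s)
E
python3 kin3.py
python3 - <<'E'
from kin3 import *
r=(A@L-b).reshape(-1,3)*1000;print(r.round(1))
E
```

```text
[ 0.3465  0.     -0.      0.5057  0.      0.      0.4708  0.      0.3481
 -0.0148 -0.0118 -0.0003] 0.00015084582495006327
[[-0.  -0.   0. ]
 [-0.   0.  -0. ]
 [-0.   0.   0. ]
 [-0.1  0.  -0. ]
 [-0.   0.  -0.1]
 [-0.1  0.   0. ]
 [ 0.2  0.   0. ]
 [-0.   0.  -0. ]
 [ 0.1 -0.   0.1]
 [-0.   0.  -0. ]
 [ 0.  -0.   0. ]
 [ 0.   0.   0. ]
 [-0.  -0.  -0.1]]
```

```bash
cat > ik.py <<'E'
from kin3 import *
from scipy.optimize import least_squares
def err(q,P,Rm):
    p,r=fk(q); return np.r_[P-p,R.from_matrix(Rm@r.T).as_rotvec()]
def jac(q):
    J=np.zeros((6,7));h=1e-5;p,r=fk(q)
    for i in range(7):
        q2=np.array(q,float);q2[i]+=h;p2,r2=fk(q2);J[:3,i]=(p2-p)/h;J[3:,i]=R.from_matrix(r2@r.T).as_rotvec()/h
    return J
def solve3(P,Rm,j3,q0):
    f=lambda v:err(np.r_[v[:2],j3,v[2:]],P,Rm)
    lo=np.delete(LO,2);hi=np.delete(HI,2);v0=np.clip(np.delete(q0,2),lo+1e-3,hi-1e-3)
    r=least_squares(f,v0,bounds=(lo,hi));return np.r_[r.x[:2],j3,r.x[2:]],np.abs(r.fun).max()
E
python3 - <<'E'
from ik import *
from scipy.spatial.transform import Rotation
rng=np.random.default_rng(1)
for nm,P,Rm in [('s220',tubep(220,2,0),frame(30).as_matrix()),('s120',tubep(120,2,0),frame(30).as_matrix()),('flip220',tubep(220),(frame(30)*R.from_euler('x',np.pi)).as_matrix())]:
    print(nm)
    for j3 in np.arange(-1.5,1.51,.3):
        best=None
        for k in range(8):
            q,e=solve3(P,Rm,j3,rng.uniform(LO,HI))
            if e<1e-4 and (best is None): best=q
        if best is not None: print(best.round(2))
E
```

```text
s220
[ 0.81  0.65 -1.5   2.09  1.2   0.76  0.6 ]
[ 0.67  0.38 -1.2   2.09  0.86  0.51  0.84]
[ 0.45  0.26 -0.9   2.09  0.57  0.41  1.07]
[ 0.19  0.2  -0.6   2.1   0.34  0.37  1.27]
[-0.08  0.17 -0.3   2.11  0.16  0.35  1.43]
[-0.35  0.16  0.    2.12 -0.    0.34  1.57]
[-0.63  0.16  0.3   2.13 -0.16  0.34  1.72]
[-0.9   0.18  0.6   2.13 -0.33  0.35  1.88]
[-1.15  0.22  0.9   2.14 -0.55  0.38  2.08]
[-1.37  0.33  1.2   2.14 -0.86  0.47  2.35]
s120
[ 0.67  1.06 -1.5   2.04  1.62  1.02  0.44]
[ 0.56  0.74 -1.2   2.04  1.42  0.66  0.44]
[ 0.38  0.55 -0.9   2.05  1.22  0.44  0.53]
[ 0.15  0.45 -0.6   2.05  0.96  0.29  0.71]
[-0.1   0.4  -0.3   2.06  0.58  0.2   1.04]
[-0.61  0.39  0.3   2.08 -0.61  0.2   2.14]
[-0.85  0.44  0.6   2.08 -1.03  0.28  2.51]
flip220
[ 0.81  0.64 -1.5   2.09  1.2   0.76 -2.54]
[ 0.68  0.38 -1.2   2.09  0.86  0.5  -2.31]
[ 0.45  0.26 -0.9   2.1   0.57  0.4  -2.07]
[ 0.19  0.2  -0.6   2.11  0.34  0.36 -1.87]
[-0.08  0.17 -0.3   2.11  0.16  0.34 -1.71]
[-0.35  0.16  0.    2.12 -0.    0.34 -1.57]
[-0.63  0.16  0.3   2.13 -0.16  0.34 -1.42]
[-0.9   0.18  0.6   2.14 -0.33  0.35 -1.26]
[-1.15  0.22  0.9   2.14 -0.55  0.38 -1.06]
[-1.38  0.33  1.2   2.15 -0.85  0.46 -0.79]
[-1.5   0.62  1.5   2.15 -1.25  0.74 -0.49]
```

```bash
cat >> ik.py <<'E'
def simrow(q,row,lam=1e-3,bias=0,sub=8):
    p,r=fk(q);T=R.from_matrix(r)
    P=p+T.apply(np.array(row[3:6])/1000);Rm=(T*R.from_rotvec(np.radians(row[:3]))).as_matrix()
    q0=np.array(q,float);q=q0.copy()
    for k in range(sub):
        e=err(q,P,Rm)*(1./(sub-k));free=np.ones(7,bool)
        for it in range(4):
            J=jac(q)*free; dq=J.T@np.linalg.solve(J@J.T+lam**2*np.eye(6),e)
            qn=q+dq;bad=((qn<LO+.005)|(qn>HI-.005))&free
            if not bad.any(): break
            free&=~bad
        q=np.clip(q+dq,LO+.005,HI-.005)
    return q
E
python3 - <<'E'
from ik import *
q=np.array([1.39819501,0.50183876,-0.42681413,1.55145259,0.2208141,1.13829167,-0.21028518])
for lam in (1e-4,.05,.1):
    p=q
    for i in range(5): p=simrow(p,[0,0,0,0,-24,-33],lam)
    print(p.round(3))
print('obs',[1.20369612,0.34571015,-0.50068618,1.79472905,0.1931269,1.05310674,-0.52636649])
q=np.array([ 1.2849,0.6323,-1.3121,1.8527,0.6545,1.202,1.686])
for lam in (1e-4,.05,.1):
    p=q
    for r in [[0, -7, 0, -9, 35, 17, 120], [0, -7, 0, -7, 35, 18, 120], [0, -7, 0, -5, 35, 19, 120], [0, -7, 0, -3, 35, 19, 120], [0, -2.5, 0, 0, 35, 19, 120]]: p=simrow(p,r,lam)
    print(p.round(3))
print('obs',[1.6165,0.2123,-1.5309,2.1335,0.0061,0.6521,2.0602])
E
```

```text
[ 1.201  0.342 -0.512  1.792  0.189  1.059 -0.514]
[ 1.202  0.342 -0.512  1.791  0.188  1.059 -0.513]
[ 1.204  0.343 -0.511  1.789  0.188  1.061 -0.51 ]
obs [1.20369612, 0.34571015, -0.50068618, 1.79472905, 0.1931269, 1.05310674, -0.52636649]
[-0.728 -0.123  0.788  2.281 -0.286  0.484  2.229]
[ 1.564  0.179 -1.534  2.211 -0.086  0.45   2.071]
[ 1.485  0.307 -1.532  2.196  0.252  0.456  1.761]
obs [1.6165, 0.2123, -1.5309, 2.1335, 0.0061, 0.6521, 2.0602]
```

```bash
cat > fast.py <<'E'
import numpy as np
from kin3 import L,LO,HI
from h import *
from math import sin,cos
C=np.array([[0,1,0],[0,0,1],[1,0,0.]])
def fkj(q):
    c=[cos(a) for a in q];s=[sin(a) for a in q]
    Rm=np.eye(3);p=np.array([0,0,L[0]]);axs=[];pts=[]
    for i in range(7):
        if i%2==0:
            a=-1;axs.append(-Rm[:,2].copy());pts.append(p.copy());cc,ss=c[i],-s[i]
            if i==6: cc,ss=-cc,-ss
            Rm=Rm@np.array([[cc,-ss,0],[ss,cc,0],[0,0,1]])
        else:
            axs.append(Rm[:,1].copy());pts.append(p.copy())
            Rm=Rm@np.array([[c[i],0,s[i]],[0,1,0],[-s[i],0,c[i]]])
        if i==1:p=p+Rm[:,1]*L[9]
        if i==2:p=p+Rm[:,2]*L[3]
        if i==3:p=p+Rm[:,1]*L[10]
        if i==4:p=p+Rm[:,2]*L[6]
        if i==5:p=p+Rm[:,1]*L[11]
        if i==6:p=p+Rm[:,2]*L[8]
    J=np.zeros((6,7))
    for i in range(7): J[:3,i]=np.cross(axs[i],p-pts[i]);J[3:,i]=axs[i]
    return p,Rm@C,J
def rv(Rm):
    return R.from_matrix(Rm).as_rotvec()
def go(q,P,Rm,rs=7,ls=38,lam=.05,maxn=60,fixdir=None,log=None):
    """jog from q to pose in rows; returns q,rows,err"""
    q=np.array(q,float);n=0
    while n<maxn:
        p,r,J=fkj(q);w=rv(r.T@Rm);d=P-p
        kr=max(np.linalg.norm(w)/np.radians(rs),1);kl=max(np.linalg.norm(d)/ls*1000,1)
        Pt=p+d/kl;Rt=r@R.from_rotvec(w/kr).as_matrix()
        for k in range(3):
            p,r,J=fkj(q);e=np.r_[(Pt-p),rv(Rt@r.T)]/(3-k);free=np.ones(7)
            for it in range(4):
                Jf=J*free;dq=Jf.T@np.linalg.solve(Jf@Jf.T+lam**2*np.eye(6)*.05,e)
                qn=q+dq;bad=((qn<LO+.005)|(qn>HI-.005))&(free>0)
                if not bad.any():break
                free=free*(~bad)
            q=np.clip(q+dq,LO+.005,HI-.005)
        n+=1
        if log is not None: log.append(q.copy())
        if kr<=1 and kl<=1: break
    p,r,J=fkj(q);return q,n,np.linalg.norm(P-p)*1000+np.degrees(np.linalg.norm(rv(r.T@Rm)))
def margin(q): return min(np.minimum(q-LO,HI-q)/np.array([1,1,1,1,1,.7,1]))
E
cat > s1.py <<'E'
from fast import *
import time
q0=np.array(bot.get_obs()['joint_pos']);p,r,J=fkj(q0);print(p,bot.get_obs()['eef_pos'])
A=(tubep(225,2,0),frame(30).as_matrix());B=(tubep(115,2,0),frame(30).as_matrix())
rng=np.random.default_rng(0);best=[];t=time.time()
while time.time()-t<240:
    lg=[];W=(np.array([rng.uniform(.35,.55),rng.uniform(-.2,.15),rng.uniform(.28,.45)]),frame(rng.uniform(-20,50),YAW+np.radians(rng.uniform(-140,90))).as_matrix())
    q,n1,e1=go(q0,*W,log=lg)
    if e1>5: continue
    q,n2,e2=go(q,*A,log=lg)
    if e2>3: continue
    qA=q;q,n3,e3=go(q,*B,log=lg)
    if e3>3: continue
    m=min(margin(x) for x in lg[3:]);mf=min(margin(qA),margin(q))
    best.append((mf-.01*(n1+n2),mf,m,n1,n2,W[0].round(3),np.degrees(rv(frame(0).as_matrix().T@W[1])).round(0),R.from_matrix(W[1]).as_quat(scalar_first=True).round(3),qA.round(2),q.round(2)))
best.sort(key=lambda b:-b[0]);print(len(best))
for b in best[:8]:print(*b)
E
python3 s1.py
```

```text
[0.5317 0.1733 0.2898] [0.5316 0.1734 0.2897]
713
0.181836057020201 0.321836057020201 0.0050000000000000044 7 7 [0.461 0.032 0.352] [ 43. -17.  -7.] [ 0.793  0.119  0.574 -0.165] [ 0.69  0.37 -1.22  2.09  0.84  0.51  0.85] [ 0.34  0.55 -0.86  2.04  1.21  0.42  0.53]
0.17914861756390887 0.2591486175639089 0.0050000000000000044 4 4 [0.507 0.121 0.324] [ 22. -29.  -6.] [ 0.862  0.008  0.507 -0.013] [ 0.64  0.33 -1.15  2.09  0.76  0.48  0.92] [ 0.28  0.51 -0.78  2.04  1.15  0.37  0.57]
0.17032650225782275 0.31032650225782277 0.0050000000000000044 7 7 [0.426 0.076 0.306] [43. -8. -3.] [ 0.74   0.129  0.643 -0.149] [ 0.7   0.38 -1.23  2.09  0.85  0.52  0.84] [ 0.35  0.55 -0.87  2.04  1.22  0.42  0.52]
0.17028033945465337 0.3102803394546534 0.0050000000000000044 7 7 [ 0.501 -0.003  0.341] [ 42. -29. -12.] [ 0.85   0.099  0.487 -0.174] [ 0.7   0.38 -1.23  2.09  0.85  0.52  0.84] [ 0.35  0.55 -0.87  2.04  1.22  0.42  0.52]
0.1689489129415668 0.2289489129415668 0.22342044101959235 2 4 [0.514 0.131 0.307] [ 13. -31.  -4.] [ 0.869 -0.031  0.492  0.055] [ 0.62  0.32 -1.11  2.09  0.72  0.46  0.95] [ 0.25  0.5  -0.73  2.05  1.12  0.35  0.59]
0.1552214113334128 0.2552214113334128 0.0050000000000000044 5 5 [0.448 0.15  0.312] [ 33. -27.  -8.] [ 0.852  0.058  0.511 -0.097] [ 0.73  0.42 -1.28  2.09  0.92  0.55  0.8 ] [ 0.4   0.58 -0.94  2.04  1.27  0.46  0.5 ]
0.1537932519969505 0.24379325199695048 0.0050000000000000044 4 5 [0.519 0.086 0.361] [ 27. -31.  -8.] [ 0.871  0.03   0.488 -0.054] [ 0.63  0.32 -1.13  2.09  0.74  0.47  0.93] [ 0.27  0.51 -0.76  2.04  1.13  0.36  0.58]
0.14682067746019623 0.2568206774601962 0.0050000000000000044 5 6 [0.453 0.021 0.283] [ 32. -17.  -5.] [ 0.804  0.059  0.587 -0.081] [ 0.64  0.33 -1.14  2.09  0.76  0.48  0.92] [ 0.28  0.51 -0.77  2.04  1.15  0.37  0.57]
```

Run:
```python
from h import *
plan([.461,.032,.352],q2r([ 0.793,0.119,0.574,-0.165]),10)
```

```text
5.4333 at [0.461 0.032 0.352] rowsleft 0 [ 1.4031 -0.3069 -1.5353  2.1568 -0.7629  0.5589  2.2846]
[[6.1, 1.9, -2.8, -26.5, -25.4, -15.8], [6.1, 1.9, -2.8, -24.7, -28.3, -13.8], [6.1, 1.9, -2.8, -22.9, -30.7, -11.5], [6.2, 1.9, -2.8, -20.9, -32.9, -8.8], [6.2, 1.9, -2.7, -4.7, -8.6, -1.4], [6.2, 1.8, -2.8, -0.0, 0.0, 0.0], [3.2, 1.0, -1.5, -0.0, 0.0, 0.0]]
```

Emit:
jog_arm --increments '[[[6,2,-3,-26,-25,-16,120],[6,2,-3,-25,-28,-14,120],[6,2,-3,-23,-31,-11,120]]]'

```text
time_s: 5.68
eef_pos: [0.4837, 0.0843, 0.3243]
tool_rot: [0.843, -0.012, 0.538, 0.019]
ft_force: [0.6, 0.8, -1.5]
finger_gap: 0.0608
```

Run:
```python
from h import *
plan([.461,.032,.352],q2r([ 0.793,0.119,0.574,-0.165]),10)
```

```text
5.6833 at [0.461 0.032 0.352] rowsleft 0 [ 1.0098 -0.2983 -1.0835  2.1516 -0.3588  0.7185  1.7251]
[[6.3, 1.7, -2.5, -22.5, -32.3, -7.0], [6.3, 1.7, -2.5, -12.2, -19.9, -2.3], [6.3, 1.7, -2.5, 0.0, 0.0, -0.0], [5.4, 1.5, -2.1, 0.0, -0.0, -0.0]]
```

```bash
cat > s2.py <<'E'
from fast import *
import time
q0=np.array(bot.get_obs()['joint_pos'])
A=(tubep(225,2,0),frame(30).as_matrix());B=(tubep(115,2,0),frame(30).as_matrix())
lg=[];q,n,e=go(q0,*A,log=lg);print('direct',n,e,q.round(2));q,n,e=go(q,*B);print(n,e,q.round(2))
rng=np.random.default_rng(0);best=[];t=time.time()
while time.time()-t<120:
    lg=[];W=(np.array([rng.uniform(.4,.52),rng.uniform(-.1,.12),rng.uniform(.3,.42)]),frame(rng.uniform(0,40),YAW+np.radians(rng.uniform(-90,20))).as_matrix())
    q,n1,e1=go(q0,*W,log=lg)
    if e1>5: continue
    q,n2,e2=go(q,*A,log=lg)
    if e2>3: continue
    qA=q;q,n3,e3=go(q,*B,log=lg)
    if e3>3: continue
    m=min(margin(x) for x in lg[3:]);mf=min(margin(qA),margin(q));ms=np.abs(np.diff([q0]+lg,axis=0)).max()
    best.append((min(m,.15)+mf-.01*(n1+n2),mf,m,ms,n1,n2,W[0].round(3),np.degrees(rv(frame(0).as_matrix().T@W[1])).round(0),R.from_matrix(W[1]).as_quat(scalar_first=True).round(3),qA.round(2),q.round(2)))
best.sort(key=lambda b:-b[0]);print(len(best))
for b in best[:6]:print(*b)
E
python3 s2.py
```

```text
direct 5 0.03373443589098733 [ 0.52  0.27 -0.98  2.09  0.61  0.43  1.05]
3 0.2668557952516026 [ 0.15  0.46 -0.61  2.05  1.    0.3   0.68]
922
0.37841959901089206 0.318419599010892 0.15159251238136173 0.5870770303806582 4 5 [0.5   0.068 0.329] [18. -1. -0.] [ 0.713 -0.017  0.701  0.017] [ 0.7   0.37 -1.22  2.09  0.84  0.51  0.86] [ 0.34  0.55 -0.86  2.04  1.21  0.42  0.53]
0.36988755469039875 0.29988755469039874 0.2126059321494167 0.5349229838582917 3 5 [0.51  0.09  0.327] [27. -9. -2.] [ 0.762  0.035  0.645 -0.041] [ 0.68  0.36 -1.19  2.09  0.82  0.5   0.88] [ 0.32  0.54 -0.83  2.04  1.19  0.4   0.54]
0.3662582103521462 0.29625821035214617 0.18177601250419784 0.48250800071552646 3 5 [0.517 0.053 0.319] [24. -8. -2.] [ 0.755  0.023  0.655 -0.026] [ 0.68  0.36 -1.19  2.09  0.81  0.5   0.88] [ 0.32  0.53 -0.83  2.04  1.19  0.4   0.54]
0.3491774552893204 0.2991774552893204 0.21981511603788895 0.38079440075858695 4 6 [0.492 0.118 0.364] [24. -0. -0.] [ 0.707  0.021  0.706 -0.021] [ 0.68  0.36 -1.19  2.09  0.81  0.5   0.88] [ 0.32  0.53 -0.83  2.04  1.19  0.4   0.54]
0.33081144483507097 0.2940866508784044 0.11672479395666657 0.39649796989956065 3 5 [0.453 0.095 0.311] [ 32. -24.  -7.] [ 0.839  0.058  0.534 -0.09 ] [ 0.67  0.36 -1.19  2.09  0.81  0.49  0.88] [ 0.32  0.53 -0.82  2.04  1.19  0.4   0.55]
0.3240862484298736 0.28311550521952944 0.12097074321034418 0.5352746075138362 3 5 [0.493 0.048 0.306] [21. -7. -1.] [ 0.75   0.005  0.661 -0.006] [ 0.67  0.35 -1.18  2.09  0.79  0.49  0.89] [ 0.31  0.53 -0.81  2.04  1.18  0.39  0.55]
```

Run:
```python
from h import *
plan([.51,.09,.327],q2r([ 0.762,0.035,0.645,-0.041]),10)
```

```text
5.6833 at [0.51  0.09  0.327] rowsleft 0 [ 1.0098 -0.2983 -1.0835  2.1516 -0.3588  0.7185  1.7251]
[[3.3, 6.1, -1.0, 8.7, 4.5, 25.2], [3.4, 6.1, -1.0, 0.0, -0.0, -0.0], [1.7, 3.1, -0.5, 0.0, -0.0, -0.0]]
```

Emit:
jog_arm --increments '[[[3.3,6,-1,9,4,25,120],[3.3,6,-1,0,0,0,120],[1.7,3,-0.5,0,0,0,120]]]'

```text
time_s: 5.93
eef_pos: [0.4932, 0.0769, 0.3293]
tool_rot: [0.787, 0.025, 0.615, -0.03]
ft_force: [-0.6, -0.1, 0.2]
finger_gap: 0.0612
```

Run:
```python
from fast import *
plan(tubep(240,2,0),frame(30),10)
q0=np.array(bot.get_obs()['joint_pos'])
lg=[];q,n,e=go(q0,tubep(240,2,0),frame(30).as_matrix(),log=lg);print(np.array(lg).round(2))
```

```text
5.9333 at [0.5745 0.1843 0.2558] rowsleft 0 [ 1.4525 -0.2272 -1.5073  1.9764 -0.2363  0.9462  1.5285]
[[-5.5, -3.7, 2.2, 23.2, 29.5, 13.8], [-5.5, -3.7, 2.2, 25.3, 27.2, 14.9], [-5.5, -3.8, 2.2, 27.3, 24.7, 15.7], [-5.5, -3.7, 2.1, 24.4, 18.5, 13.4], [-1.2, -0.8, 0.5, -0.0, -0.0, 0.0]]
[[ 1.45 -0.28 -1.51  2.02 -0.37  0.85  1.7 ]
 [ 1.42 -0.28 -1.51  2.07 -0.44  0.74  1.83]
 [ 1.4  -0.28 -1.51  2.11 -0.54  0.65  2.  ]
 [ 1.36 -0.28 -1.51  2.14 -0.64  0.58  2.14]
 [ 1.35 -0.28 -1.51  2.14 -0.66  0.57  2.17]
 [ 1.35 -0.28 -1.51  2.15 -0.67  0.57  2.19]
 [ 1.35 -0.28 -1.51  2.15 -0.68  0.57  2.2 ]
 [ 1.36 -0.28 -1.51  2.15 -0.69  0.56  2.21]
 [ 1.36 -0.28 -1.51  2.15 -0.69  0.56  2.22]
 [ 1.36 -0.28 -1.51  2.16 -0.69  0.56  2.22]
 [ 1.36 -0.28 -1.51  2.16 -0.7   0.56  2.22]
 [ 1.36 -0.28 -1.51  2.16 -0.7   0.56  2.23]
 [ 1.36 -0.28 -1.51  2.16 -0.7   0.56  2.23]
 [ 1.36 -0.28 -1.51  2.16 -0.7   0.56  2.23]
 [ 1.37 -0.28 -1.51  2.16 -0.7   0.56  2.23]
 [ 1.37 -0.28 -1.51  2.16 -0.7   0.56  2.23]
 [ 1.37 -0.28 -1.51  2.16 -0.7   0.56  2.23]
 [ 1.37 -0.28 -1.51  2.16 -0.7   0.56  2.23]
 [ 
[... 1187 characters left out ...]
 2.16 -0.7   0.56  2.23]
 [ 1.37 -0.28 -1.51  2.16 -0.7   0.56  2.23]
 [ 1.37 -0.28 -1.51  2.16 -0.7   0.56  2.23]
 [ 1.37 -0.28 -1.51  2.16 -0.7   0.56  2.23]
 [ 1.37 -0.28 -1.51  2.16 -0.7   0.56  2.23]
 [ 1.37 -0.28 -1.51  2.16 -0.7   0.56  2.23]
 [ 1.37 -0.28 -1.51  2.16 -0.7   0.56  2.23]
 [ 1.37 -0.28 -1.51  2.16 -0.7   0.56  2.23]
 [ 1.37 -0.28 -1.51  2.16 -0.7   0.56  2.23]
 [ 1.37 -0.28 -1.51  2.16 -0.7   0.56  2.23]
 [ 1.37 -0.28 -1.51  2.16 -0.7   0.56  2.23]
 [ 1.37 -0.28 -1.51  2.16 -0.7   0.56  2.23]
 [ 1.37 -0.28 -1.51  2.16 -0.7   0.56  2.23]
 [ 1.37 -0.28 -1.51  2.16 -0.7   0.56  2.23]
 [ 1.37 -0.28 -1.51  2.16 -0.7   0.56  2.23]
 [ 1.37 -0.28 -1.51  2.16 -0.7   0.56  2.23]]
```

```bash
cat > fast2.py <<'E'
from fast import *
VM=np.array([2.57,2.57,3.14,3.14,3.14,3.14,3.14])*.7/12
def rowstep(q,Pt,Rt,lam,mode,sub=3):
    q0=q.copy();q=q.copy()
    for k in range(sub if mode!='one' else 1):
        p,r,J=fkj(q);e=np.r_[(Pt-p),rv(Rt@r.T)]/((sub-k) if mode!='one' else 1);free=np.ones(7)
        for it in range(5):
            Jf=J*free;dq=Jf.T@np.linalg.solve(Jf@Jf.T+lam**2*np.eye(6),e)
            qn=q+dq;bad=((qn<LO+.005)|(qn>HI-.005))&(free>0)
            if not bad.any():break
            free=free*(~bad)
        if mode=='scalesub':
            dq=dq/max(1,np.max(np.abs(dq)/VM*sub))
        q=np.clip(q+dq,LO+.005,HI-.005)
    d=q-q0
    if mode=='clip': d=np.clip(d,-VM,VM)
    else: d=d/max(1,np.max(np.abs(d)/VM))
    return q0+d
def simrows(q,rows,lam=.05,mode='scale',sub=3):
    q=np.array(q,float)
    for w in rows:
        p,r,J=fkj(q)
        q=rowstep(q,p+r@np.array(w[3:6])/1000,r@R.from_rotvec(np.radians(w[:3])).as_matrix(),lam,mode,sub)
    return q
def go(q,P,Rm,rs=7,ls=38,lam=.05,maxn=40,mode='scale',log=None,sub=3):
    q=np.array(q,float);n=0
    while n<maxn:
        p,r,J=fkj(q);w=rv(r.T@Rm);d=P-p
        kr=max(np.linalg.norm(w)/np.radians(rs),1);kl=max(np.linalg.norm(d)/ls*1000,1)
        if np.linalg.norm(d)<.002 and np.linalg.norm(w)<.01: break
        q=rowstep(q,p+d/kl,r@R.from_rotvec(w/kr).as_matrix(),lam,mode,sub);n+=1
        if log is not None: log.append(q.copy())
    p,r,J=fkj(q);return q,n,np.linalg.norm(P-p)*1000+np.degrees(np.linalg.norm(rv(r.T@Rm)))
E
cat > val.py <<'E'
from fast2 import *
H=[([1.39819501,0.50183876,-0.42681413,1.55145259,0.2208141,1.13829167,-0.21028518],[[0,0,0,0,-24,-33]]*5,[1.20369612,0.34571015,-0.50068618,1.79472905,0.1931269,1.05310674,-0.52636649]),
([1.2849,0.6323,-1.3121,1.8527,0.6545,1.202,1.686],[[0,-7,0,-9,35,17],[0,-7,0,-7,35,18],[0,-7,0,-5,35,19],[0,-7,0,-3,35,19],[0,-2.5,0,0,35,19]],[1.6165,0.2123,-1.5309,2.1335,0.0061,0.6521,2.0602]),
([1.6165,0.2123,-1.5309,2.1335,0.0061,0.6521,2.0602],[[0,-3,0,0,20,10]]*2,[1.6115,0.0314,-1.4475,2.1657,-0.3609,0.6564,2.3675]),
([1.6115,0.0314,-1.4475,2.1657,-0.3609,0.6564,2.3675],[[0,-3,-1.5,1,25,17],[0,-3,-1,2,25,17]],[1.43,-0.1642,-1.2725,2.2232,-0.709,0.6272,2.5694]),
([1.3597,-0.2492,-1.309,2.2088,-0.7634,0.6243,2.4741],[[-.4,0,0,15,25,20],[0,0,0,15,25,20],[0,0,0,10,15,10]],[1.4224,-0.3062,-1.5314,2.1446,-0.7484,0.5844,2.2856]),
([1.4031,-0.3069,-1.5353,2.1568,-0.7629,0.5589,2.2846],[[6,2,-3,-26,-25,-16],[6,2,-3,-25,-28,-14],[6,2,-3,-23,-31,-11]],[1.0098,-0.2983,-1.0835,2.1516,-0.3588,0.7185,1.7251]),
([1.0098,-0.2983,-1.0835,2.1516,-0.3588,0.7185,1.7251],[[3.3,6,-1,9,4,25],[3.3,6,-1,0,0,0],[1.7,3,-.5,0,0,0]],[1.4525,-0.2272,-1.5073,1.9764,-0.2363,0.9462,1.5285]),
([1.0889,0.8609,-1.0236,1.9687,0.9696,0.9043,1.4718],[[0,0,0,-40,0,0]]*4+[[0,0,0,-35,0,0]],[1.2849,0.6323,-1.3121,1.8527,0.6545,1.202,1.686])]
if __name__=='__main__':
  for mode in('scale','clip','scalesub','one'):
    for lam in (1e-3,.02,.05,.1,.2):
        E=[np.abs(simrows(a,r,lam,mode)-b).max() for a,r,b in H]
        print(mode,lam,np.round(E,2),round(sum(E),2))
E
python3 val.py
```

```text
scale 0.001 [0.01 0.03 0.08 0.08 0.05 0.02 0.07 0.01] 0.36
scale 0.02 [0.01 0.05 0.08 0.03 0.01 0.02 0.02 0.01] 0.24
scale 0.05 [0.02 0.14 0.14 0.15 0.01 0.07 0.07 0.02] 0.6
scale 0.1 [0.02 0.38 0.26 0.24 0.02 0.21 0.11 0.03] 1.27
scale 0.2 [0.05 0.52 0.31 0.26 0.06 0.41 0.25 0.06] 1.93
clip 0.001 [0.01 0.16 0.1  0.05 0.05 0.06 0.53 0.01] 0.98
clip 0.02 [0.01 0.17 0.1  0.08 0.01 0.05 0.43 0.01] 0.86
clip 0.05 [0.02 0.17 0.14 0.15 0.01 0.05 0.21 0.02] 0.75
clip 0.1 [0.02 0.35 0.26 0.24 0.02 0.21 0.12 0.03] 1.25
clip 0.2 [0.05 0.52 0.31 0.26 0.06 0.41 0.25 0.06] 1.93
scalesub 0.001 [0.01 0.06 0.09 0.06 0.05 0.02 0.08 0.01] 0.38
scalesub 0.02 [0.01 0.08 0.08 0.05 0.01 0.02 0.03 0.01] 0.31
scalesub 0.05 [0.02 0.17 0.14 0.15 0.01 0.07 0.08 0.02] 0.65
scalesub 0.1 [0.02 0.38 0.26 0.24 0.02 0.22 0.12 0.03] 1.29
scalesub 0.2 [0.05 0.52 0.31 0.26 0.06 0.41 0.25 0.06] 1.93
one 0.001 [0.02 0.11 0.16 0.26 0.11 0.02 0.26 0.02] 0.95
one 0.02 [0.02 0.13 0.1  0.11 0.08 0.02 0.24 0.02] 0.72
one 0.05 [0.03 0.25 0.2  0.23 0.03 0.11 0.12 0.02] 0.99
one 0.1 [0.04 0.42 0.29 0.24 0.03 0.31 0.17 0.05] 1.55
one 0.2 [0.09 0.53 0.32 0.27 0.11 0.46 0.33 0.11] 2.22
```

```bash
cat > s3.py <<'E'
from fast2 import *
import time,sys
from multiprocessing import Pool
q0=np.array(bot.get_obs()['joint_pos'])
A=(tubep(240,2,0),frame(30).as_matrix());B=(tubep(112,2,0),frame(30).as_matrix())
def work(seed):
    rng=np.random.default_rng(seed);best=[];t=time.time()
    while time.time()-t<150:
        lg=[];Ws=[];q=q0;ok=True;N=0
        for k in range(rng.integers(1,3)):
            W=(np.array([rng.uniform(.4,.6),rng.uniform(-.3,.1),rng.uniform(.2,.4)]),frame(rng.uniform(-10,40),YAW+np.radians(rng.uniform(-140,60))).as_matrix())
            q,n,e=go(q,*W,lam=.02,log=lg,rs=6.5,ls=35,maxn=30);Ws.append(W);N+=n
            if e>8: ok=False;break
        if not ok: continue
        q,n2,e2=go(q,*A,log=lg,lam=.02,rs=6.5,ls=35)
        if e2>3: continue
        qA=q;q,n3,e3=go(q,*B,log=lg,lam=.02,ls=20)
        if e3>3: continue
        m=min(margin(x) for x in lg[4:]);mf=min(margin(qA),margin(q))
        best.append((min(m,.12)*2+min(mf,.3)-.006*(N+n2),mf,m,N,n2,n3,[np.r_[w[0],R.from_matrix(w[1]).as_quat(scalar_first=True)].round(3).tolist() for w in Ws],qA.round(2),q.round(2)))
    return best
if __name__=='__main__':
    import os
    with Pool(os.cpu_count()) as P: r=sum(P.map(work,range(os.cpu_count())),[])
    r.sort(key=lambda b:-b[0]);print(os.cpu_count(),len(r))
    for b in r[:6]:print(*b)
E
OMP_NUM_THREADS=1 python3 s3.py
```

```text
4 1071
0.3546487246771403 0.24664872467714033 0.24664872467714033 12 10 7 [[0.534, -0.037, 0.334, 0.837, 0.015, 0.547, -0.022], [0.588, -0.116, 0.225, 0.683, 0.225, 0.654, -0.235]] [ 0.7   0.3  -1.2   2.09  0.69  0.49  0.98] [ 0.27  0.52 -0.76  2.04  1.15  0.36  0.57]
0.3487522625478944 0.21675226254789437 0.16196408843376442 12 6 7 [[0.512, -0.029, 0.301, 0.877, 0.014, 0.48, -0.025], [0.584, 0.046, 0.246, 0.719, 0.026, 0.695, -0.027]] [ 0.68  0.28 -1.16  2.09  0.65  0.47  1.01] [ 0.23  0.5  -0.71  2.04  1.12  0.34  0.59]
0.33912841157540874 0.17112841157540876 0.17112841157540876 6 6 7 [[0.565, 0.007, 0.273, 0.863, -0.014, 0.504, 0.024]] [ 0.62  0.26 -1.09  2.1   0.58  0.45  1.07] [ 0.18  0.48 -0.64  2.04  1.05  0.31  0.64]
0.32587777030530785 0.2478777703053079 0.1206108186583652 19 8 7 [[0.443, -0.231, 0.267, 0.709, -0.177, 0.655, 0.192], [0.423, 0.041, 0.228, 0.703, 0.115, 0.692, -0.117]] [ 0.71  0.3  -1.2   2.09  0.69  0.49  0.98] [ 0.27  0.52 -0.76  2.04  1.15  0.36  0.57]
0.32528623016966857 0.18004291669858785 0.10562165673554036 5 6 7 [[0.54, 0.015, 0.294, 0.837, -0.007, 0.548, 0.011]] [ 0.64  0.26 -1.1   2.1   0.59  0.46  1.06] [ 0.19  0.48 -0.66  2.04  1.06  0.32  0.63]
0.31908661981671566 0.2830866198167157 0.12215738104538199 23 11 7 [[0.556, -0.288, 0.252, 0.785, -0.156, 0.558, 0.219], [0.477, -0.093, 0.273, 0.68, 0.259, 0.625, -0.282]] [ 0.73  0.33 -1.24  2.09  0.74  0.51  0.94] [ 0.3   0.53 -0.81  2.04  1.19  0.39  0.54]
```

```bash
cat >> fast2.py <<'E'
def show(P,Rm,n=5,rs=6.5,ls=35):
    plan(P,Rm if isinstance(Rm,R) else q2r(Rm),n,rs,ls)
    q=np.array(bot.get_obs()['joint_pos']);lg=[]
    M_=(Rm if isinstance(Rm,R) else q2r(Rm)).as_matrix()
    q,k,e=go(q,np.array(P),M_,rs=rs,ls=ls,lam=.02,log=lg);print('sim rows',k,'err',round(e,2),'q',q.round(2),'minmargin',round(min([margin(x) for x in lg] or [9]),3))
E
python3 - <<'E'
from fast2 import *
show([0.534,-0.037,0.334],[0.837,0.015,0.547,-0.022])
E
```

```text
5.9333 at [ 0.534 -0.037  0.334] rowsleft 0 [ 1.4525 -0.2272 -1.5073  1.9764 -0.2363  0.9462  1.5285]
[[-0.9, -6.4, 0.2, 2.0, -31.9, 14.2], [-0.4, -3.3, 0.2, 3.5, -32.1, 13.4], [-0.0, 0.0, -0.0, 4.1, -32.2, 13.0], [-0.0, 0.0, -0.0, 2.0, -14.9, 6.0]]
sim rows 4 err 0.19 q [ 1.35 -0.11 -1.24  2.04 -0.18  0.73  1.71] minmargin 0.081
```

Emit:
jog_arm --increments '[[[-1,-6,0,2,-32,14,120],[-0.5,-3,0,4,-32,13,120],[0,0,0,4,-32,13,120],[0,0,0,2,-15,6,120]]]'

```text
time_s: 6.27
eef_pos: [0.5316, -0.015, 0.3221]
tool_rot: [0.823, -0.002, 0.567, -0.015]
ft_force: [-0.1, -0.2, -1.9]
finger_gap: 0.061
```

Run:
```python
from fast2 import *
show([0.588,-0.116,0.225],[0.683,0.225,0.654,-0.235],9)
```

```text
6.2667 at [ 0.588 -0.116  0.225] rowsleft 0 [ 1.4937 -0.0289 -1.4914  2.0238 -0.0004  0.7562  1.5487]
[[5.7, 2.9, -1.0, 26.3, -22.6, 4.5], [5.7, 2.9, -1.0, 26.4, -21.5, 8.1], [5.8, 2.9, -1.0, 26.3, -20.1, 11.4], [5.8, 2.8, -1.0, 25.9, -18.3, 14.7], [5.7, 2.9, -1.0, 8.0, -5.2, 5.7], [5.8, 2.8, -1.0, 0.0, 0.0, -0.0], [1.8, 0.9, -0.3, 0.0, 0.0, -0.0]]
sim rows 8 err 0.01 q [ 0.81  0.53 -0.91  1.72  0.5   1.09  0.65] minmargin 0.135
```

Emit:
jog_arm --increments '[[[6,3,-1,26,-22,5,120],[6,3,-1,26,-21,8,120],[6,3,-1,26,-20,11,120],[6,3,-1,25,-18,15,120]]]'

```text
time_s: 6.6
eef_pos: [0.5706, -0.0919, 0.2632]
tool_rot: [0.762, 0.123, 0.622, -0.132]
ft_force: [-0.8, -0.6, 2.0]
finger_gap: 0.061
```

Run:
```python
from fast2 import *
show([0.588,-0.116,0.225],[0.683,0.225,0.654,-0.235],9)
show(tubep(240,2,0),frame(30),12)
```

```text
6.6 at [ 0.588 -0.116  0.225] rowsleft 0 [ 0.9805  0.3828 -1.0829  1.8695  0.4921  0.9423  0.9039]
[[5.7, 2.9, -1.1, 30.3, -12.5, 12.2], [5.7, 2.9, -1.1, 11.5, -4.0, 5.7], [5.6, 2.8, -1.1, -0.0, -0.0, 0.0]]
sim rows 3 err 0.08 q [ 0.82  0.53 -0.92  1.72  0.51  1.1   0.65] minmargin 0.54
6.6 at [0.5745 0.1843 0.2558] rowsleft 0 [ 0.9805  0.3828 -1.0829  1.8695  0.4921  0.9423  0.9039]
[[-5.7, -2.5, 1.9, -0.7, 32.9, -12.0], [-5.7, -2.5, 1.9, -0.0, 33.9, -8.7], [-5.7, -2.5, 2.0, 0.8, 34.6, -5.3], [-5.7, -2.6, 1.9, 1.8, 34.9, -1.9], [-5.6, -2.5, 2.0, 3.0, 34.8, 1.5], [-5.7, -2.6, 1.9, 4.4, 34.4, 4.7], [-5.0, -2.2, 1.8, 5.7, 33.6, 7.9], [0.0, -0.0, -0.0, 6.4, 29.2, 9.4]]
sim rows 8 err 0.29 q [ 0.72  0.31 -1.21  2.09  0.7   0.49  0.97] minmargin 0.25
```

Run:
```python
from fast2 import *
show(tubep(265,2,0),frame(30),12)
```

```text
6.6 at [0.5627 0.1799 0.2775] rowsleft 0 [ 0.9805  0.3828 -1.0829  1.8695  0.4921  0.9423  0.9039]
[[-5.7, -2.5, 1.9, -3.7, 32.4, -12.8], [-5.7, -2.5, 1.9, -3.1, 33.6, -9.4], [-5.7, -2.5, 2.0, -2.3, 34.4, -5.9], [-5.7, -2.6, 1.9, -1.3, 34.9, -2.4], [-5.6, -2.5, 2.0, -0.1, 35.0, 1.1], [-5.7, -2.6, 1.9, 1.2, 34.7, 4.5], [-5.0, -2.2, 1.8, 2.7, 34.0, 7.9], [0.0, -0.0, -0.0, 3.1, 25.7, 8.3]]
sim rows 8 err 0.3 q [ 0.84  0.26 -1.33  2.1   0.59  0.51  1.07] minmargin 0.159
```

Emit:
jog_arm --increments '[[[-5.7,-2.5,2,-4,32,-13,120],[-5.7,-2.5,2,-3,34,-9,120],[-5.7,-2.5,2,-2,34,-6,120],[-5.7,-2.5,2,-1,35,-2,120]]]'

```text
time_s: 6.93
eef_pos: [0.57, 0.0305, 0.2503]
tool_rot: [0.821, 0.021, 0.569, 0.033]
ft_force: [0.7, 1.0, -0.9]
finger_gap: 0.0608
```

Run:
```python
from fast2 import *
show(tubep(260,2,0),frame(30),12)
```

```text
6.9333 at [0.5651 0.1808 0.2731] rowsleft 0 [ 1.0102  0.3473 -1.2514  2.0347  0.5071  0.6721  1.0772]
[[-5.8, -2.7, 1.3, -2.6, 34.9, 0.9], [-5.8, -2.7, 1.3, -1.7, 34.7, 4.5], [-5.8, -2.6, 1.4, -0.6, 34.1, 8.1], [-1.3, -0.6, 0.3, 0.7, 33.1, 11.4], [0.0, -0.0, -0.0, 0.4, 11.2, 4.2]]
sim rows 5 err 0.09 q [ 0.82  0.27 -1.3   2.1   0.61  0.51  1.05] minmargin 0.185
```

Emit:
jog_arm --increments '[[[-5.8,-2.7,1.3,-3,35,1,120],[-5.8,-2.7,1.3,-2,35,4,120],[-5.8,-2.6,1.3,-1,34,8,120],[-1.3,-0.6,0.3,0,33,11,120],[0,0,0,0,10,4,120]]]'

```text
time_s: 7.35
eef_pos: [0.5547, 0.1872, 0.2701]
tool_rot: [0.851, -0.096, 0.49, 0.164]
ft_force: [-0.0, 0.5, -1.3]
finger_gap: 0.0608
```

Run:
```python
from fast2 import *
print(tc());show(tubep(240,2,0),frame(30),12)
snap('wrist','w4.png')
```

```text
[ -6.0821   9.6846 261.1089]
7.35 at [0.5745 0.1843 0.2558] rowsleft 0 [ 0.833   0.262  -1.3263  2.1152  0.6025  0.4942  1.0685]
[[1.3, 0.1, -0.7, 21.0, -10.1, 7.8]]
sim rows 1 err 0.25 q [ 0.7   0.3  -1.2   2.09  0.69  0.49  0.98] minmargin 0.326
```

View pics/w4.png

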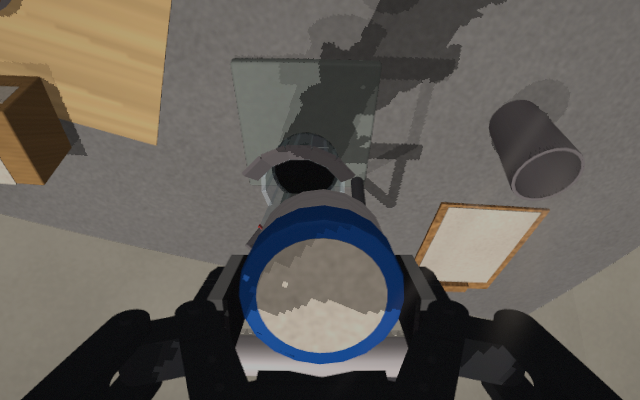

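Emit:
jog_arm --increments '[[[1.3,0,-0.7,15,-10,8,120],[0,0,0,0,0,0,120]]]'

```text
time_s: 7.57
eef_pos: [0.5706, 0.1832, 0.2602]
tool_rot: [0.852, -0.091, 0.492, 0.153]
ft_force: [0.9, 0.3, -1.5]
finger_gap: 0.0606
```

Run:
```python
from fast2 import *
print(tc());show(tubep(240,2,0),frame(30),12)
o,p,im=snap('wrist','w5.png')
cv2.imwrite('pics/w5z.png',cv2.resize(im[110:230,240:400],None,fx=5,fy=5,interpolation=cv2.INTER_CUBIC))
```

```text
[  0.6712   0.3119 245.8236]
7.5667 at [0.5744 0.1843 0.2558] rowsleft 0 [ 0.7277  0.2878 -1.2184  2.0968  0.6652  0.4919  1.0025]
[[0.2, -0.1, 0.2, 5.8, -0.3, 1.3]]
sim rows 1 err 0.05 q [ 0.7   0.3  -1.19  2.09  0.69  0.49  0.98] minmargin 0.326
```

View pics/w5z.png

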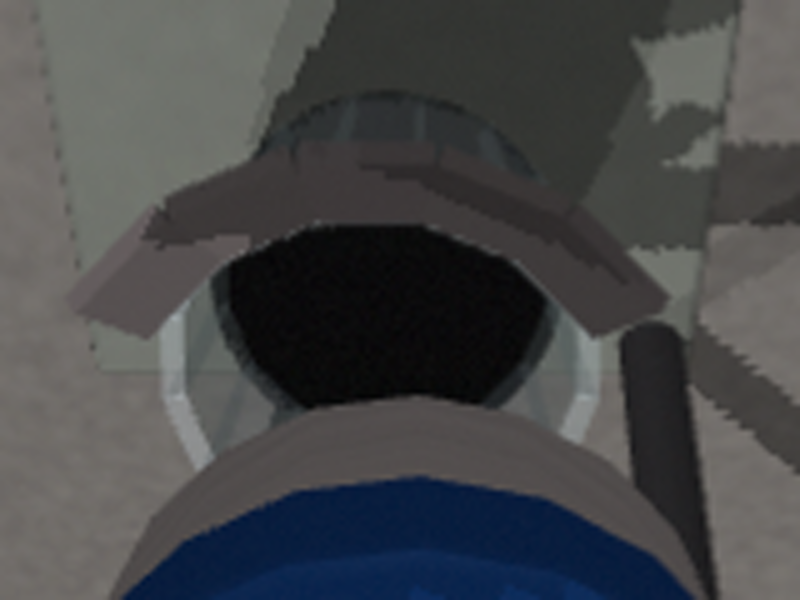

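Run:
```python
from h import *
p=bot.camera_params('wrist')
z5=lambda a:(np.array(a,float)+.5)/5-.5+np.array([240,110])
def pl(uv,s):
    d=ray(p,uv);e=np.array(p['eye']);t=((tubep(s)-e)@u)/(d@u);return e+d*t[:,None]-tubep(s)
for nm,a,s in [('outer',[[68,302],[670,298]],155),('inner',[[145,335],[597,337]],140),('outer top',[[370,140]],155),('inner top',[[370,223]],140)]:
    X=pl(z5(a),s);print(nm,'xt',X@xt*1000,'y',X@ys*1000)
inhand('w5.png',.045,((105,100,30),(125,255,255)))
o=bot.get_obs();T=q2r(o['tool_rot'])
# lid white disc in tool plane x=-14.8
d=T.inv().apply(ray(p,[[321.4,295.1]]));e=T.inv().apply(np.array(p['eye'])-o['eef_pos']);print((e+d*((-.01475-e[0])/d[:,0])[:,None])*1000)
```

```text
outer xt [-27.2069 -28.1465] y [-41.9795  34.0159]
inner xt [-19.5597 -19.6319] y [-34.6083  26.5807]
outer top xt [-47.6802] y [-3.8017]
inner top xt [-34.9506] y [-4.1275]
ellipse [321.4 285.1] [158.3 166.1] world [0.9201 0.3153 0.045 ] tool [373.4143   0.0761 217.5091]
ellipse [321.3 295.1] [116.6 133.5] world [0.9503 0.3264 0.045 ] tool [389.4134  -0.1387 245.3372]
[[-14.75    -0.3304  -2.5351]]
```

```bash
cat >> h.py <<'E'
import pickle
def snap(n,f):
    o=bot.get_obs();p=bot.camera_params(n);im=cv2.cvtColor(bot.camera(n),cv2.COLOR_RGB2BGR)
    cv2.imwrite('pics/'+f,im);pickle.dump((o,p),open('pics/'+f+'.pkl','wb'));return o,p,im
def load(f):
    o,p=pickle.load(open('pics/'+f+'.pkl','rb'));return o,p,cv2.imread('pics/'+f)
E
python3 - <<'E'
from h import *
print(bot.get_obs()['eef_pos'],bot.get_obs()['qd'],tc())
o,p,im=snap('wrist','w6.png');print(o['eef_pos'],tc(o['eef_pos']),tc())
cv2.imwrite('pics/w6z.png',cv2.resize(im[110:230,240:400],None,fx=5,fy=5,interpolation=cv2.INTER_CUBIC))
E
```

```text
[0.5692 0.1841 0.2603] [ 0.0461 -0.0098 -0.0639  0.0136 -0.0323  0.0008  0.0268] [ -0.0993   1.6709 246.4194]
[0.5692 0.1841 0.2603] [ -0.0993   1.6709 246.4194] [ -0.1542   2.0228 246.7351]
```

View pics/w6z.png

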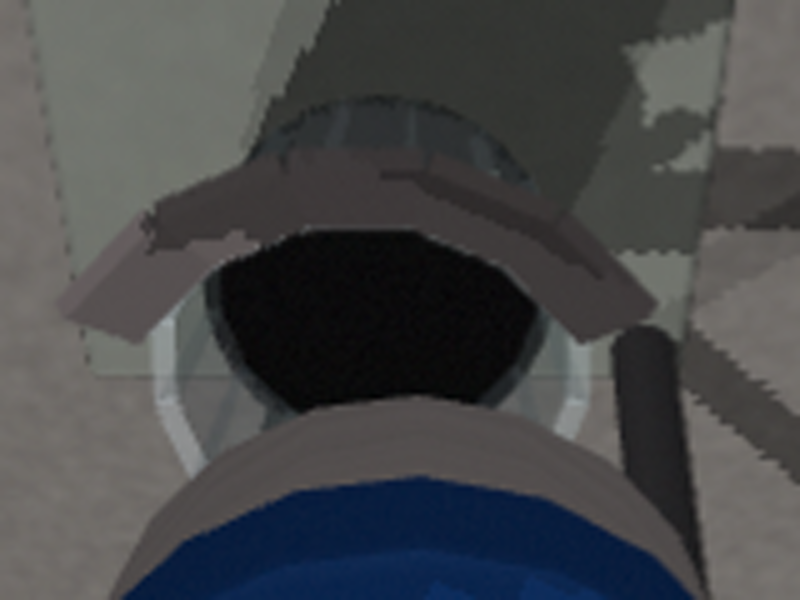

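Run:
```python
from h import *
o,p,im=load('w6.png')
z5=lambda a:(np.array(a,float)+.5)/5-.5+np.array([240,110])
def pl(uv,s):
    d=ray(p,uv);e=np.array(p['eye']);t=((tubep(s)-e)@u)/(d@u);return e+d*t[:,None]-tubep(s)
for nm,a,s in [('outer',[[58,310],[657,302]],155),('inner',[[135,343],[584,342]],140),('outer top',[[362,147]],155),('inner top',[[362,230]],140)]:
    X=pl(z5(a),s);print(nm,'xt',X@xt*1000,'y',X@ys*1000)
T=q2r(o['tool_rot']);print(np.degrees((T.inv()*frame(30)).as_rotvec()))
# plate corner
print(onz(p,z5([[95,375]]),.012))
```

```text
outer xt [-26.1715 -27.6195] y [-43.3007  32.3941]
inner xt [-18.4432 -18.9261] y [-36.0085  24.8418]
outer top xt [-46.8166] y [-4.7864]
inner top xt [-34.007] y [-5.1916]
[ 0.2911 -0.1054  0.0775]
[[0.7712 0.1743 0.012 ]]
```

```bash
cat >> h.py <<'E'
M=np.array([.6148,.1936,.1813]);YAW=np.radians(20.8)
xs=np.array([np.cos(YAW),np.sin(YAW),0]);ys=np.array([-xs[1],xs[0],0]);u=-.5*xs+np.array([0,0,.866]);xt=.866*xs+np.array([0,0,.5])
E
python3 - <<'E'
from fast2 import *
print(tc());show(tubep(205,2,.4),frame(30),12,ls=20)
E
```

```text
[ -0.3842   7.6703 246.7525]
7.6667 at [0.5929 0.1857 0.2256] rowsleft 0 [ 0.7327  0.2863 -1.2254  2.0985  0.6611  0.4923  1.0062]
[[-0.0, -0.1, 0.2, 19.7, -3.3, 1.2], [-0.0, 0.0, 0.0, 19.7, -3.4, 1.1], [-0.0, 0.0, 0.0, 2.4, -0.5, 0.1]]
sim rows 3 err 0.02 q [ 0.57  0.36 -1.06  2.09  0.81  0.45  0.89] minmargin 0.326
```

Emit:
jog_arm --increments '[[[0,0,0,12,-5,2,120],[0,0,0,15,-2,0.5,120],[0,0,0,10,0,0,120],[0,0,0,0,0,0,120]]]'

```text
time_s: 8.0
eef_pos: [0.5895, 0.1829, 0.2288]
tool_rot: [0.851, -0.091, 0.493, 0.154]
ft_force: [-1.0, -0.1, -0.5]
finger_gap: 0.0607
```

Run:
```python
from fast2 import *
print(tc());show(tubep(180,2,.4),frame(30),12,ls=20)
o,p,im=snap('wrist','w7.png');print(tc())
cv2.imwrite('pics/w7z.png',cv2.resize(im[90:240,220:420],None,fx=4,fy=4,interpolation=cv2.INTER_CUBIC))
```

```text
[  0.0029  -0.9901 209.8117]
8.0 at [0.6046 0.1902 0.204 ] rowsleft 0 [ 0.587   0.3549 -1.0739  2.0891  0.7982  0.4557  0.9019]
[[-0.0, -0.2, 0.3, 19.9, 1.0, 1.4], [-0.0, 0.0, -0.0, 9.9, 0.5, 0.7]]
sim rows 2 err 0.06 q [ 0.48  0.41 -0.97  2.08  0.9   0.42  0.81] minmargin 0.332
[  0.0995  -0.7712 210.3116]
```

View pics/w7z.png

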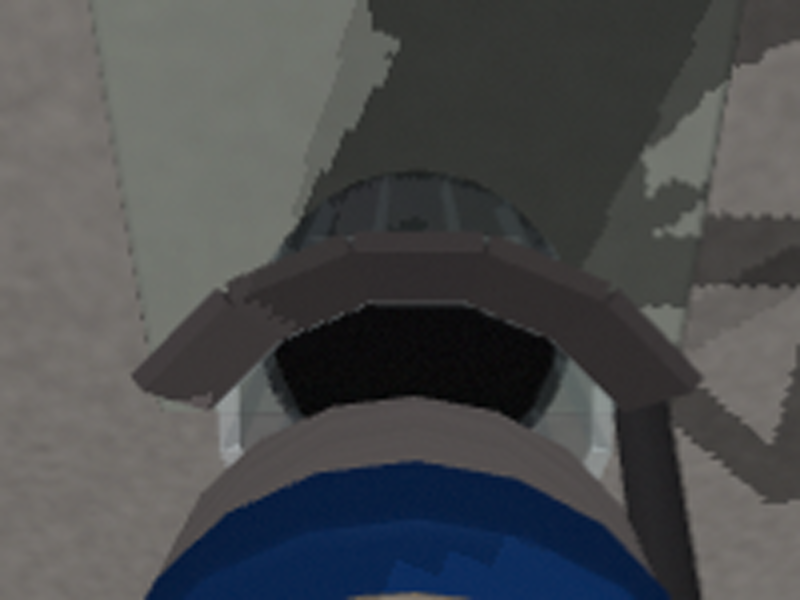

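Emit:
jog_arm --increments '[[[0,0,0,15,1,2,120],[0,0,0,15,0,0,120],[0,0,0,0,0,0,120]]]'

```text
time_s: 8.3
eef_pos: [0.6045, 0.1885, 0.2055]
tool_rot: [0.852, -0.091, 0.492, 0.153]
ft_force: [-0.6, -0.8, -0.4]
finger_gap: 0.0609
```

Run:
```python
from fast2 import *
print(tc());show(tubep(145,2,.4),frame(30),12,ls=15)
```

```text
[  2.2156  -1.1387 181.7051]
8.3 at [0.6209 0.1963 0.1736] rowsleft 0 [ 0.4805  0.4019 -0.9697  2.0763  0.8996  0.4289  0.8106]
[[-0.1, -0.1, 0.3, 15.0, 0.7, -0.1], [-0.0, -0.0, 0.0, 15.0, 0.6, -0.1], [-0.0, -0.0, 0.0, 6.7, 0.3, 0.0]]
sim rows 3 err 0.04 q [ 0.37  0.46 -0.85  2.06  1.02  0.39  0.7 ] minmargin 0.282
```

Emit:
jog_arm --increments '[[[0,0,0,12,1,0,120],[0,0,0,12,0.5,0,120],[0,0,0,12,0.3,0,120],[0,0,0,0,0,0,120]]]'

```text
time_s: 8.63
eef_pos: [0.6205, 0.1958, 0.1774]
tool_rot: [0.852, -0.09, 0.492, 0.153]
ft_force: [0.3, -0.1, -2.3]
finger_gap: 0.0604
```

Run:
```python
from fast2 import *
print(tc());show(tubep(115,2,.4),frame(30),12,ls=15)
```

```text
[  3.3542   0.0061 148.5702]
8.6333 at [0.635  0.2017 0.1476] rowsleft 0 [ 0.371   0.4549 -0.8592  2.0608  1.0164  0.3943  0.7021]
[[-0.2, 0.0, 0.3, 15.0, 0.2, -0.6], [0.0, 0.0, -0.0, 15.0, 0.2, -0.6], [0.0, 0.0, -0.0, 3.6, 0.1, -0.2]]
sim rows 3 err 0.03 q [ 0.29  0.51 -0.77  2.04  1.13  0.36  0.61] minmargin 0.241
```

Emit:
jog_arm --increments '[[[0,0,0,12,0,-1,120],[0,0,0,12,0,-0.5,120],[0,0,0,3,0,0,120],[0,0,0,0,0,0,120]]]'

```text
time_s: 8.97
eef_pos: [0.632, 0.1998, 0.1577]
tool_rot: [0.853, -0.089, 0.49, 0.154]
ft_force: [0.2, 0.3, 0.1]
finger_gap: 0.0609
```

Run:
```python
from fast2 import *
print(tc(),bot.get_obs()['ft_force'])
o,p,im=snap('wrist','w8.png');snap('side','s8.png')
```

```text
[  4.0292  -0.3431 125.3718] [0.2461 0.3029 0.0801]
```

View pics/w8.png

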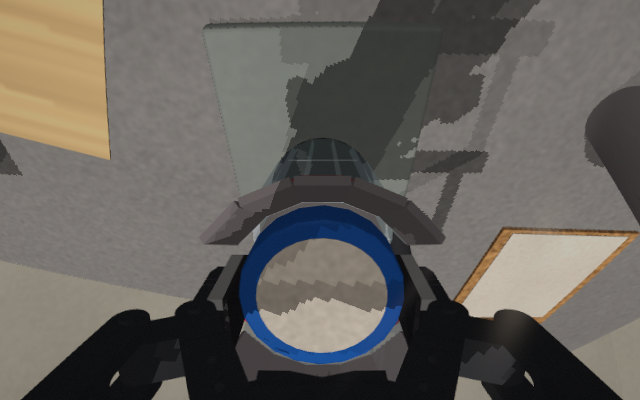

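View pics/s8.png

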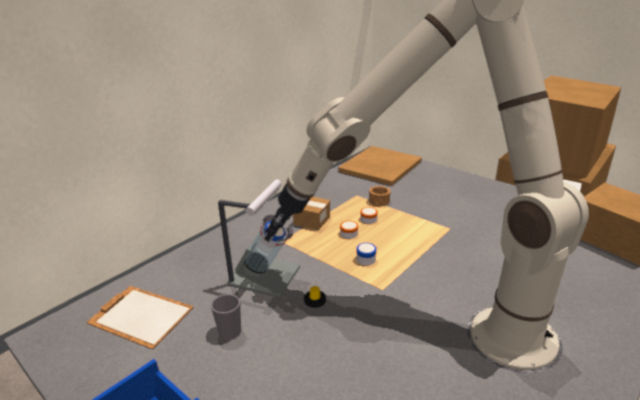

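Emit:
jog_arm --increments '[[[0,0,0,0,0,0,20],[0,0,0,0,0,0,20],[0,0,0,0,0,0,20],[0,0,0,0,0,0,20]]]'

```text
time_s: 9.4
eef_pos: [0.6334, 0.2001, 0.1622]
tool_rot: [0.855, -0.089, 0.488, 0.154]
ft_force: [0.1, 0.1, 0.8]
finger_gap: 0.0787
```

Run:
```python
from fast2 import *
print(tc(),bot.get_obs()['ft_force'],bot.get_obs()['finger_gap'])
o,p,im=snap('wrist','w9.png')
```

```text
[  7.4743  -0.5192 128.6082] [0.0891 0.0835 0.777 ] 0.07870029921842756
```

View pics/w9.png

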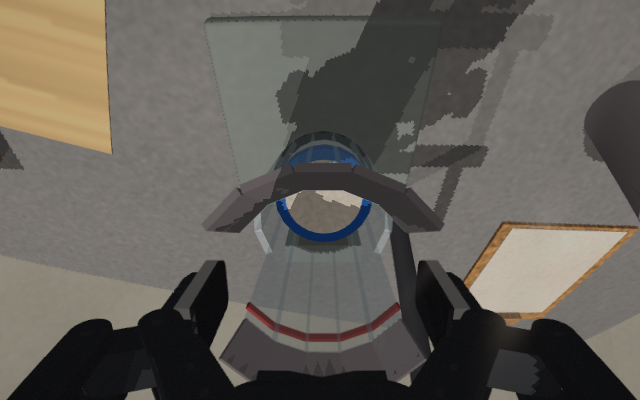

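```bash
cat > s4.py <<'E'
from fast2 import *
import time,sys,os
from multiprocessing import Pool
tx,ty,h,tz=[float(a) for a in sys.argv[1:5]]  # object xy, hover TCP z, pick TCP z
dy0,dy1=[float(a) for a in sys.argv[5:7]]
q00=np.array(bot.get_obs()['joint_pos']);K=dict(lam=.02)
A=(tubep(255,2,0),frame(30).as_matrix());B=(tubep(112,2,0),frame(30).as_matrix())
if tc()[2]<230: q0,n,e=go(q00,*A,ls=30,**K)
else: q0=q00
def work(seed):
    rng=np.random.default_rng(seed);best=[];t=time.time()
    while time.time()-t<float(sys.argv[7]):
        lg=[];psi=rng.uniform(dy0,dy1);F=frame(0,YAW+np.radians(psi)).as_matrix();Ws=[]
        q=q0;N=0;ok=True
        seq=[]
        if rng.random()<.4:
            seq.append(('W',np.array([rng.uniform(.42,.58),rng.uniform(-.1,.15),rng.uniform(.25,.4)]),frame(rng.uniform(0,40),YAW+np.radians(rng.uniform(-60,60))).as_matrix()))
        seq+= [('H',np.array([tx,ty,h]),F),('P',np.array([tx,ty,tz]),F),('L',np.array([tx,ty,.2]),F)]
        if rng.random()<.5:
            seq.append(('V',np.array([rng.uniform(.45,.6),rng.uniform(-.1,.1),rng.uniform(.25,.36)]),frame(rng.uniform(0,40),YAW+np.radians(rng.uniform(-60,60))).as_matrix()))
        seq+=[('A',)+A]
        for nm,P,Rm in seq:
            q,n,e=go(q,P,Rm,log=lg,rs=6.5,ls=32,maxn=30,**K);N+=n
            if e>4: ok=False;break
        if not ok: continue
        qA=q;q,n3,e3=go(q,*B,log=lg,ls=20,**K)
        if e3>3: continue
        m=min(margin(x) for x in lg);mf=min(margin(qA),margin(q))
        best.append((min(m,.2)*2+min(mf,.3)-.01*N,mf,m,N,round(psi),[(w[0],np.r_[w[1],R.from_matrix(w[2]).as_quat(scalar_first=True)].round(3).tolist()) for w in seq if w[0] in 'WHV'],qA.round(2),q.round(2)))
    return best
if __name__=='__main__':
    print('A',q0.round(2))
    with Pool(os.cpu_count()) as P: r=sum(P.map(work,range(os.cpu_count())),[])
    r.sort(key=lambda b:-b[0]);print(len(r))
    for b in r[:6]:print(*b)
E
OMP_NUM_THREADS=1 python3 s4.py .484 -.041 .15 .03 -70 70 120
```

```text
A [ 0.8   0.28 -1.27  2.09  0.62  0.5   1.07]
2454
0.3493523973928767 0.21935239739287668 0.21935239739287668 27 -44 [('H', [0.484, -0.041, 0.15, 0.693, 0.14, 0.693, -0.14])] [ 0.78  0.27 -1.25  2.09  0.6   0.5   1.07] [ 0.26  0.51 -0.73  2.04  1.11  0.34  0.61]
0.3490598502153509 0.21905985021535093 0.21905985021535093 27 -43 [('H', [0.484, -0.041, 0.15, 0.693, 0.139, 0.693, -0.139])] [ 0.78  0.27 -1.25  2.09  0.6   0.5   1.08] [ 0.26  0.51 -0.73  2.04  1.11  0.34  0.62]
0.3490018222910942 0.21900182229109422 0.21900182229109422 27 -43 [('H', [0.484, -0.041, 0.15, 0.693, 0.138, 0.693, -0.138])] [ 0.79  0.27 -1.25  2.09  0.6   0.5   1.08] [ 0.26  0.51 -0.73  2.04  1.11  0.34  0.62]
0.34895825394985514 0.2189582539498551 0.2189582539498551 27 -43 [('H', [0.484, -0.041, 0.15, 0.693, 0.138, 0.693, -0.138])] [ 0.79  0.27 -1.26  2.09  0.6   0.5   1.08] [ 0.26  0.51 -0.73  2.04  1.11  0.34  0.62]
0.34890995555806803 0.218909955558068 0.218909955558068 27 -43 [('H', [0.484, -0.041, 0.15, 0.693, 0.138, 0.693, -0.138])] [ 0.79  0.27 -1.26  2.09  0.6   0.5   1.08] [ 0.26  0.51 -0.73  2.04  1.11  0.34  0.62]
0.34869945888603526 0.21869945888603526 0.21869945888603526 27 -43 [('H', [0.484, -0.041, 0.15, 0.694, 0.137, 0.694, -0.137])] [ 0.79  0.27 -1.26  2.09  0.6   0.5   1.08] [ 0.26  0.51 -0.73  2.04  1.11  0.34  0.62]
```

Emit:
jog_arm --increments '[[[0,0.8,0,-25,0,-2,20],[0,0,0,-32,0,-1,20],[0,0,0,-35,0,0,0],[0,0,0,-25,0,0,0]]]'

```text
time_s: 9.78
eef_pos: [0.5727, 0.1801, 0.2595]
tool_rot: [0.848, -0.091, 0.498, 0.155]
ft_force: [1.0, -0.8, 0.8]
finger_gap: 0.0852
```

Run:
```python
from fast2 import *
print(tc())
F=frame(0,YAW-np.radians(44));show([.484,-.041,.15],F,12,ls=36)
```

```text
[  0.89     2.3034 244.8398]
9.7833 at [ 0.4839 -0.041   0.15  ] rowsleft 0 [ 0.7277  0.2981 -1.2115  2.0839  0.6405  0.5069  1.0398]
[[5.3, 3.4, -1.4, 2.3, -24.1, -26.7], [5.3, 3.4, -1.4, 4.5, -26.3, -24.1], [5.3, 3.5, -1.4, 6.5, -28.3, -21.3], [5.3, 3.4, -1.4, 8.4, -30.0, -18.1], [5.3, 3.4, -1.4, 10.1, -31.3, -14.7], [5.3, 3.5, -1.4, 11.7, -32.2, -11.2], [5.3, 3.4, -1.3, 13.0, -32.7, -7.4], [5.3, 3.4, -1.4, 4.0, -9.3, -1.0], [0.5, 0.4, -0.1, -0.0, 0.0, 0.0]]
sim rows 8 err 0.44 q [ 0.8   0.46 -0.93  2.03  0.48  0.88  0.77] minmargin 0.319
```

Emit:
jog_arm --increments '[[[5.3,3.4,-1.4,-5,-24,-26,0],[5.3,3.4,-1.4,4,-26,-24,0],[5.3,3.4,-1.4,7,-28,-21,0],[5.3,3.4,-1.4,9,-30,-18,0],[5.3,3.4,-1.4,11,-31,-15,0]]]'

```text
time_s: 10.2
eef_pos: [0.5098, 0.0318, 0.1985]
tool_rot: [0.775, 0.054, 0.629, -0.031]
ft_force: [0.7, 0.1, -0.1]
finger_gap: 0.0855
```

Run:
```python
from fast2 import *
F=frame(0,YAW-np.radians(44));show([.484,-.041,.15],F,12,ls=36)
```

```text
10.2 at [ 0.484 -0.041  0.15 ] rowsleft 0 [ 0.8461  0.3332 -1.1049  2.0933  0.4844  0.7364  0.9088]
[[5.2, 3.6, -1.4, 16.0, -30.6, -10.3], [5.2, 3.6, -1.4, 17.3, -30.9, -6.4], [5.2, 3.6, -1.3, 9.8, -16.5, -1.3], [0.6, 0.4, -0.2, -0.0, 0.0, -0.0]]
sim rows 4 err 0.01 q [ 0.8   0.46 -0.94  2.03  0.48  0.89  0.76] minmargin 0.337
```

Emit:
jog_arm --increments '[[[5.2,3.6,-1.4,16,-31,-10,0],[5.2,3.6,-1.4,17,-31,-6,0],[5.2,3.6,-1.4,10,-16,-1,0],[0.6,0.4,0,0,0,0,0],[0,0,0,0,0,0,0]]]'

```text
time_s: 10.62
eef_pos: [0.4815, -0.0511, 0.1469]
tool_rot: [0.686, 0.149, 0.695, -0.153]
ft_force: [0.0, 0.2, 1.0]
finger_gap: 0.0854
```

```bash
cat >> h.py <<'E'
def disc(f,z,near):
    """white lid disc nearest to pixel/near world xy, at height z"""
    o,p,im=load(f);hsv=cv2.cvtColor(im,cv2.COLOR_BGR2HSV)
    w=cv2.inRange(hsv,(0,0,75),(180,75,255));cs,_=cv2.findContours(w,cv2.RETR_EXTERNAL,cv2.CHAIN_APPROX_NONE);b=None
    for c in cs:
        if cv2.contourArea(c)<1500: continue
        e=cv2.fitEllipse(cv2.convexHull(c));X=onz(p,e[0],z)[0];d=np.linalg.norm(X[:2]-near)
        if b is None or d<b[0]: b=(d,e,X)
    print('disc',np.round(b[1][0],1),np.round(b[1][1],1),'world',b[2]);return b[2]
E
python3 - <<'E'
from fast2 import *
F=frame(0,YAW-np.radians(44))
snap('wrist','w10.png');X=disc('w10.png',.045,[.484,-.041])
show([X[0],X[1],.024],F,12,ls=36)
E
```

```text
disc [336.4 201.1] [67.5 70.4] world [ 0.4818 -0.0409  0.045 ]
10.6667 at [ 0.4818 -0.0409  0.024 ] rowsleft 0 [ 0.8079  0.4699 -0.9263  2.0212  0.4845  0.8983  0.7579]
[[-1.4, -0.6, 0.5, 35.9, 3.0, -0.8], [0.0, 0.0, -0.0, 35.9, 2.8, -1.1], [0.0, 0.0, -0.0, 35.9, 2.7, -1.2], [0.0, 0.0, -0.0, 15.3, 1.2, -0.4]]
sim rows 4 err 0.06 q [ 0.63  0.66 -0.74  2.09  0.72  0.67  0.57] minmargin 0.331
```

View pics/w10.png

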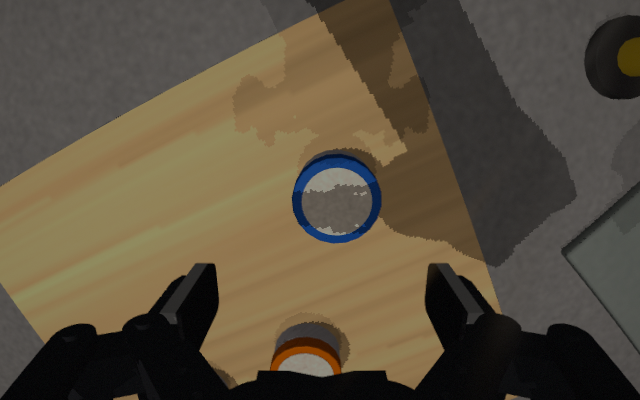

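Emit:
jog_arm --increments '[[[-1.4,-0.6,0.5,36,3,-0.5,0],[0,0,0,36,3,-0.5,0],[0,0,0,30,3,-1,0],[0,0,0,10,1,0,0],[0,0,0,0,0,0,0]]]'

```text
time_s: 11.08
eef_pos: [0.4906, -0.0342, 0.0383]
tool_rot: [0.701, 0.138, 0.687, -0.133]
ft_force: [-0.7, -0.2, 0.1]
finger_gap: 0.0854
```

Run:
```python
from fast2 import *
F=frame(0,YAW-np.radians(44))
snap('wrist','w11.png');disc('w11.png',.045,[.484,-.041]);o=bot.get_obs();print(o['eef_pos'])
show([.483,-.0413,.026],F,12,ls=36)
```

```text
disc [296.8 274.1] [108.7 122.9] world [ 0.481  -0.0404  0.045 ]
[ 0.4908 -0.034   0.0392]
11.1333 at [ 0.483  -0.0413  0.026 ] rowsleft 0 [ 0.6399  0.6349 -0.7634  2.0832  0.7103  0.6746  0.5863]
[[1.1, 1.1, -0.7, 13.0, -9.8, -4.7]]
sim rows 1 err 0.04 q [ 0.63  0.66 -0.74  2.09  0.72  0.67  0.57] minmargin 0.335
```

Emit:
jog_arm --increments '[[[1.1,1.1,-0.7,10,-9.5,-5.5,0],[0,0,0,0,0,0,0]]]'

```text
time_s: 11.3
eef_pos: [0.4836, -0.0402, 0.0314]
tool_rot: [0.694, 0.142, 0.692, -0.142]
ft_force: [-0.9, -0.5, -0.2]
finger_gap: 0.0857
```

Run:
```python
from fast2 import *
F=frame(0,YAW-np.radians(44))
o=bot.get_obs();print(o['eef_pos'])
show([.482,-.041,.026],F,12,ls=36)
```

```text
[ 0.4836 -0.0402  0.0314]
11.3 at [ 0.482 -0.041  0.026] rowsleft 0 [ 0.6375  0.6467 -0.7484  2.0849  0.7131  0.6797  0.5751]
[[0.0, 0.2, 0.0, 5.4, -1.4, -1.2]]
sim rows 1 err 0.01 q [ 0.63  0.66 -0.74  2.09  0.72  0.67  0.57] minmargin 0.332
```

Emit:
jog_arm --increments '[[[0,0,0,5,-1,-1.5,20],[0,0,0,1,0,0,120],[0,0,0,1,0,0,120],[0,0,0,1,0,0,120],[0,0,0,1,0,0,120]]]' --newtons 40

```text
time_s: 11.72
eef_pos: [0.4844, -0.0414, 0.0275]
tool_rot: [0.696, 0.142, 0.689, -0.143]
ft_force: [-4.4, 0.4, 9.0]
finger_gap: 0.0609
```

```bash
cat >> h.py <<'E'
def held(f,xtop):
    """white lid disc centre in tool frame on plane tool-x=xtop (mm)"""
    o,p,im=load(f);hsv=cv2.cvtColor(im,cv2.COLOR_BGR2HSV);T=q2r(o['tool_rot'])
    w=cv2.inRange(hsv,(0,0,75),(180,75,255));cs,_=cv2.findContours(w,cv2.RETR_EXTERNAL,cv2.CHAIN_APPROX_NONE)
    for c in cs:
        if cv2.contourArea(c)<6000: continue
        e=cv2.fitEllipse(cv2.convexHull(c));d=T.inv().apply(ray(p,[e[0]]))[0];E=T.inv().apply(np.array(p['eye'])-o['eef_pos'])
        print('held px',np.round(e[0],1),np.round(e[1],1),'tool mm',(E+d*((xtop/1000-E[0])/d[0]))*1000)
E
python3 - <<'E'
from fast2 import *
o,p,im=snap('wrist','w12.png');print(o['eef_pos'],o['finger_gap'])
held('w12.png',(o['eef_pos'][2]-.045)*1000)
show([.483,-.041,.2],frame(0,YAW-np.radians(44)),12,ls=36)
E
```

```text
[ 0.4844 -0.0414  0.0275] 0.06090234689535097
held px [1865.5 -100.4] [ 422.3 2769.9] tool mm [ -17.461   405.7666 -122.0484]
held px [321.  295.5] [113.9 130.8] tool mm [-17.461   -0.0296  -3.4099]
held px [559.4 -10.7] [132.2 435.8] tool mm [ -17.461    71.3847 -105.3995]
held px [-327.8  124.6] [ 135.2 1045.3] tool mm [ -17.461  -201.4028  -63.6434]
11.7667 at [ 0.483 -0.041  0.2  ] rowsleft 0 [ 0.6297  0.6495 -0.7371  2.0892  0.7275  0.6656  0.5617]
[[-0.0, 0.6, 0.0, -36.0, -0.1, 0.1], [-0.0, -0.0, 0.0, -36.0, -0.0, -0.3], [-0.0, -0.0, 0.0, -36.0, -0.1, -0.3], [-0.0, -0.0, 0.0, -36.0, -0.0, -0.4], [-0.0, -0.0, 0.0, -28.5, -0.1, -0.3]]
sim rows 5 err 0.19 q [ 0.87  0.39 -1.01  1.99  0.4   0.98  0.84] minmargin 0.347
```

Emit:
jog_arm --increments '[[[0,0,0,-20,0,0,120],[0,0,0,-36,0,0,120],[0,0,0,-36,0,0,120],[0,0,0,-36,0,0,120],[0,0,0,-28,0,0,120]]]'

```text
time_s: 12.18
eef_pos: [0.4779, -0.0404, 0.1846]
tool_rot: [0.692, 0.141, 0.694, -0.143]
ft_force: [2.1, -1.2, -0.5]
finger_gap: 0.0611
```

Run:
```python
from fast2 import *
show(tubep(265,0,0),frame(30),12,ls=36)
```

```text
12.1833 at [0.5633 0.174  0.2766] rowsleft 0 [ 0.8557  0.404  -0.9924  2.0079  0.4181  0.9513  0.8154]
[[-5.3, -3.5, 1.4, -13.4, 33.4, -0.9], [-5.3, -3.5, 1.4, -12.5, 33.6, 3.0], [-5.3, -3.5, 1.4, -11.4, 33.4, 6.9], [-5.3, -3.6, 1.4, -10.1, 32.9, 10.6], [-5.3, -3.5, 1.4, -8.5, 32.0, 14.2], [-5.2, -3.6, 1.5, -6.8, 30.7, 17.6], [-5.3, -3.6, 1.4, -4.3, 26.2, 18.6], [-5.3, -3.5, 1.5, 0.0, 0.0, 0.0], [-0.6, -0.5, 0.1, 0.0, 0.0, 0.0]]
sim rows 9 err 0.03 q [ 0.85  0.25 -1.31  2.1   0.55  0.5   1.13] minmargin 0.232
```

Emit:
jog_arm --increments '[[[-5.3,-3.5,1.4,-15,33,-1,120],[-5.3,-3.5,1.4,-13,33,3,120],[-5.3,-3.5,1.4,-12,33,7,120],[-5.3,-3.5,1.4,-10,33,10,120],[-5.3,-3.5,1.4,-9,32,14,120]]]'

```text
time_s: 12.6
eef_pos: [0.5439, 0.1108, 0.2634]
tool_rot: [0.815, -0.007, 0.577, 0.04]
ft_force: [0.4, -1.3, -0.9]
finger_gap: 0.0606
```

Run:
```python
from fast2 import *
show(tubep(260,0,0),frame(30),12,ls=36)
```

```text
12.6 at [0.5657 0.175  0.2723] rowsleft 0 [ 0.8151  0.2545 -1.2122  2.0367  0.4598  0.7189  0.9885]
[[-5.3, -3.4, 1.7, 1.3, 33.0, 14.3], [-5.3, -3.4, 1.7, 2.8, 28.3, 15.4], [-5.3, -3.4, 1.8, 0.0, -0.0, 0.0], [0.0, 0.0, -0.0, 0.0, -0.0, 0.0]]
sim rows 3 err 0.22 q [ 0.82  0.26 -1.28  2.1   0.57  0.5   1.11] minmargin 0.262
```

Emit:
jog_arm --increments '[[[-5.3,-3.4,1.7,1,30,14,120],[-5.3,-3.4,1.7,3,22,14,120],[-5.3,-3.4,1.7,0,5,0,120],[0,0,0,0,0,0,120]]]'

```text
time_s: 12.93
eef_pos: [0.5638, 0.184, 0.2782]
tool_rot: [0.855, -0.102, 0.481, 0.168]
ft_force: [-1.7, -1.5, -3.2]
finger_gap: 0.061
```

Run:
```python
from fast2 import *
print(tc());show(tubep(210,3,0),frame(30),12,ls=15)
```

```text
[  4.2294   9.1205 264.4484]
12.9333 at [0.5915 0.1847 0.2305] rowsleft 0 [ 0.832   0.2421 -1.3022  2.1055  0.5592  0.4748  1.1339]
[[1.9, 1.1, -0.3, 14.8, -2.5, -0.7], [-0.0, 0.0, 0.0, 14.8, -2.5, -0.3], [-0.0, 0.0, 0.0, 14.8, -2.5, -0.4], [-0.0, 0.0, 0.0, 10.0, -1.7, -0.2]]
sim rows 4 err 0.07 q [ 0.57  0.34 -1.05  2.09  0.76  0.44  0.93] minmargin 0.329
```

Emit:
jog_arm --increments '[[[1.9,1.1,-0.3,15,-6,-1,120],[0,0,0,15,-3,0,120],[0,0,0,14,-1,0,120],[0,0,0,8,0,0,120],[0,0,0,0,0,0,120]]]'

```text
time_s: 13.35
eef_pos: [0.5931, 0.1755, 0.2311]
tool_rot: [0.852, -0.086, 0.496, 0.144]
ft_force: [-0.6, 0.1, -1.7]
finger_gap: 0.0607
```

Run:
```python
from fast2 import *
print(tc());show(tubep(175,3,0),frame(30),12,ls=15)
o,p,im=snap('wrist','w13.png');print(tc())
cv2.imwrite('pics/w13z.png',cv2.resize(im[90:240,220:420],None,fx=4,fy=4,interpolation=cv2.INTER_CUBIC))
```

```text
[  1.7903  -9.2325 211.4581]
13.35 at [0.6079 0.191  0.2001] rowsleft 0 [ 0.5684  0.3391 -1.0376  2.0805  0.7547  0.4576  0.9272]
[[-1.2, -0.5, 0.9, 14.5, 3.9, 0.5], [0.0, 0.0, 0.0, 14.5, 3.7, 0.5], [0.0, 0.0, 0.0, 7.4, 1.9, 0.3]]
sim rows 3 err 0.06 q [ 0.44  0.4  -0.92  2.07  0.89  0.4   0.82] minmargin 0.307
[  1.9993  -9.0847 211.9087]
```

View pics/w13z.png

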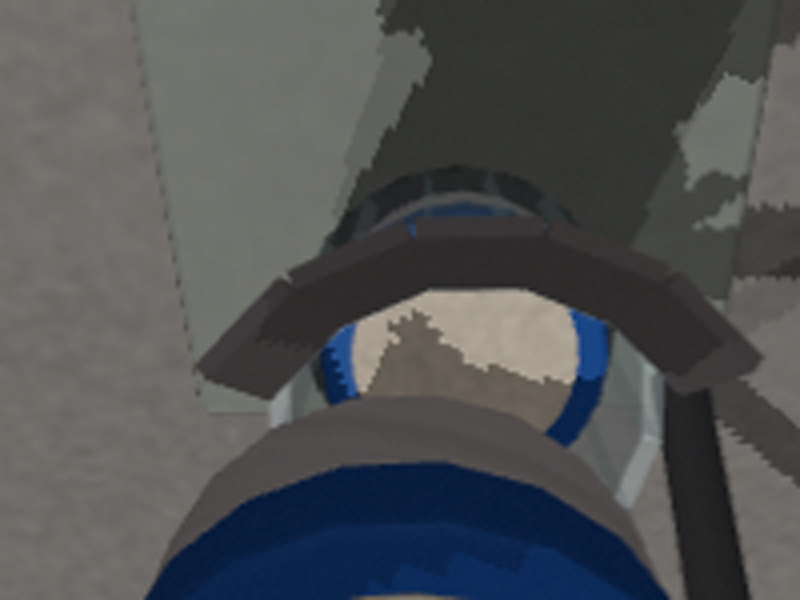

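Emit:
jog_arm --increments '[[[-1.2,-0.5,0.9,8,8,0,120],[0,0,0,8,0,0,120],[0,0,0,0,0,0,120],[0,0,0,0,0,0,120]]]'

```text
time_s: 13.73
eef_pos: [0.5986, 0.1841, 0.2192]
tool_rot: [0.852, -0.089, 0.492, 0.153]
ft_force: [-0.7, 0.1, -1.0]
finger_gap: 0.061
```

Run:
```python
from fast2 import *
print(tc());show(tubep(150,3,0),frame(30),12,ls=12)
```

```text
[  2.9006  -3.1475 197.061 ]
13.7333 at [0.6196 0.1954 0.1784] rowsleft 0 [ 0.5156  0.3644 -0.9921  2.0806  0.8098  0.4308  0.8885]
[[-0.3, -0.1, 0.3, 12.0, 0.9, 0.0], [-0.0, 0.0, -0.0, 12.0, 0.8, 0.0], [-0.0, 0.0, -0.0, 12.0, 0.8, 0.0], [-0.0, 0.0, -0.0, 11.1, 0.7, 0.1]]
sim rows 4 err 0.07 q [ 0.36  0.44 -0.84  2.06  0.97  0.38  0.74] minmargin 0.269
```

Emit:
jog_arm --increments '[[[-0.3,0,0.3,8,3,0,120],[0,0,0,10,0.5,0,120],[0,0,0,10,0,0,120],[0,0,0,0,0,0,120]]]'

```text
time_s: 14.07
eef_pos: [0.6121, 0.1904, 0.198]
tool_rot: [0.853, -0.089, 0.491, 0.153]
ft_force: [-0.6, 0.6, -1.8]
finger_gap: 0.0612
```

Run:
```python
from fast2 import *
print(tc());show(tubep(150,3,0),frame(30),12,ls=12)
```

```text
[  5.2151  -2.0448 171.3212]
14.0667 at [0.6196 0.1954 0.1785] rowsleft 0 [ 0.4214  0.4073 -0.9006  2.0682  0.9027  0.404   0.8037]
[[-0.3, 0.1, 0.3, 11.9, 1.2, -1.3], [0.0, -0.0, -0.0, 9.4, 0.9, -0.9]]
sim rows 2 err 0.06 q [ 0.36  0.44 -0.84  2.06  0.97  0.38  0.74] minmargin 0.269
```

Emit:
jog_arm --increments '[[[-0.3,0,0.3,11,2,-2,120],[0,0,0,11,0.5,-1,120],[0,0,0,11,0,-1,120],[0,0,0,0,0,0,120]]]'

```text
time_s: 14.4
eef_pos: [0.6229, 0.1953, 0.1699]
tool_rot: [0.852, -0.09, 0.491, 0.154]
ft_force: [-0.6, -0.2, -0.8]
finger_gap: 0.0607
```

Run:
```python
from fast2 import *
o=bot.get_obs();print(tc(),o['ft_force']);show(tubep(115,3,0),frame(30),12,ls=12)
```

```text
[  1.3494  -1.2532 141.0256] [-0.5988 -0.1736 -0.8367]
14.4 at [0.6359 0.2016 0.1482] rowsleft 0 [ 0.3237  0.4528 -0.7979  2.062   1.012   0.3659  0.7023]
[[-0.1, 0.0, 0.3, 12.0, 0.6, 0.7], [-0.0, 0.0, -0.0, 12.0, 0.6, 0.8], [-0.0, 0.0, -0.0, 2.0, 0.1, 0.1]]
sim rows 3 err 0.02 q [ 0.26  0.5  -0.73  2.04  1.09  0.34  0.64] minmargin 0.217
```

Emit:
jog_arm --increments '[[[0,0,0.2,11,1,1,120],[0,0,0,10,0,0,120],[0,0,0,0,0,0,120]]]'

```text
time_s: 14.65
eef_pos: [0.6327, 0.1997, 0.1542]
tool_rot: [0.852, -0.089, 0.492, 0.154]
ft_force: [0.9, -0.2, -0.9]
finger_gap: 0.0607
```

Run:
```python
from fast2 import *
o=bot.get_obs();print(tc(),o['ft_force']);show(tubep(115,3,0),frame(30),12,ls=12)
```

```text
[  2.7802  -0.6975 122.0538] [ 0.8775 -0.1868 -0.874 ]
14.65 at [0.6359 0.2016 0.1481] rowsleft 0 [ 0.2726  0.486  -0.7444  2.0471  1.0703  0.3483  0.6483]
[[-0.2, 0.0, 0.2, 7.1, 0.7, 0.2]]
sim rows 1 err 0.03 q [ 0.26  0.5  -0.73  2.04  1.09  0.34  0.64] minmargin 0.217
```

Emit:
jog_arm --increments '[[[0,0,0,6,0.5,0,120],[0,0,0,1,0,-1,30],[0,0,0,0,0,-1,20],[0,0,0,0,0,-1,20]]]'

```text
time_s: 14.98
eef_pos: [0.6347, 0.2007, 0.1502]
tool_rot: [0.854, -0.089, 0.49, 0.154]
ft_force: [-0.4, 0.3, -0.4]
finger_gap: 0.0787
```

Run:
```python
from fast2 import *
print(tc(),bot.get_obs()['ft_force'],bot.get_obs()['finger_gap'])
o,p,im=snap('wrist','w14.png')
```

```text
[  2.7092  -0.4547 117.4844] [-0.3834  0.2911 -0.4329] 0.07873049516095483
```

View pics/w14.png

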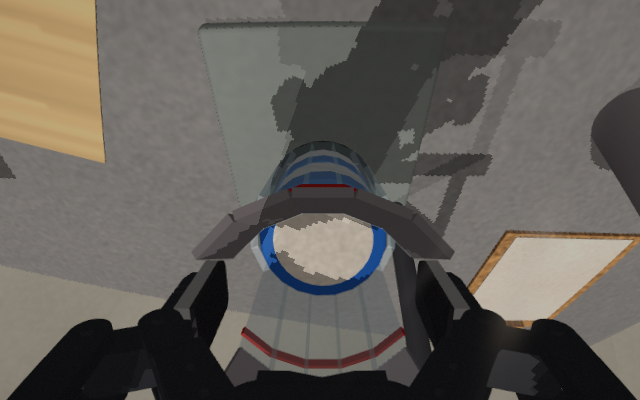

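```bash
OMP_NUM_THREADS=1 python3 s4.py .615 -.129 .14 .018 -110 70 60 | cut -c1-420
```

```text
A [ 0.77  0.26 -1.24  2.09  0.58  0.49  1.1 ]
785
0.28420888547738093 0.23420888547738095 0.2108915218044285 35 -47 [('W', [0.461, 0.092, 0.251, 0.804, 0.022, 0.594, -0.03]), ('H', [0.615, -0.129, 0.14, 0.689, 0.16, 0.689, -0.16])] [ 0.82  0.3  -1.31  2.09  0.66  0.51  1.03] [ 0.3   0.53 -0.78  2.04  1.16  0.37  0.59]
0.2817925203373464 0.22179252033734642 0.22179252033734642 34 -33 [('W', [0.561, -0.026, 0.324, 0.707, 0.018, 0.706, -0.018]), ('H', [0.615, -0.129, 0.14, 0.703, 0.077, 0.703, -0.077])] [ 0.79  0.27 -1.26  2.09  0.6   0.5   1.08] [ 0.26  0.51 -0.74  2.04  1.12  0.35  0.61]
0.2811447282162711 0.2411447282162711 0.21773382795079677 36 18 [('H', [0.615, -0.129, 0.14, 0.667, -0.235, 0.667, 0.235]), ('V', [0.55, 0.085, 0.255, 0.874, 0.045, 0.476, -0.082])] [ 0.82  0.3  -1.3   2.09  0.65  0.51  1.04] [ 0.29  0.52 -0.78  2.04  1.15  0.37  0.59]
0.2807720349153194 0.239361863350533 0.1957050857823932 35 -15 [('W', [0.574, 0.0, 0.294, 0.863, 0.099, 0.46, -0.185]), ('H', [0.615, -0.129, 0.14, 0.706, -0.033, 0.706, 0.033])] [ 0.82  0.3  -1.3   2.09  0.65  0.51  1.04] [ 0.29  0.52 -0.78  2.04  1.15  0.37  0.59]
0.2783722749155279 0.2083722749155279 0.2083722749155279 33 -5 [('H', [0.615, -0.129, 0.14, 0.701, -0.095, 0.701, 0.095]), ('V', [0.592, 0.055, 0.262, 0.806, 0.049, 0.586, -0.068])] [ 0.77  0.26 -1.24  2.09  0.58  0.49  1.09] [ 0.25  0.5  -0.72  2.04  1.1   0.34  0.63]
0.27475214269289344 0.2247521426928935 0.2247521426928935 35 -65 [('W', [0.569, 0.055, 0.317, 0.722, -0.033, 0.691, 0.034]), ('H', [0.615, -0.129, 0.14, 0.656, 0.264, 0.656, -0.264])] [ 0.79  0.28 -1.26  2.09  0.61  0.5   1.07] [ 0.27  0.51 -0.74  2.04  1.12  0.35  0.61]
```

Emit:
jog_arm --increments '[[[0,0.8,0,-22,0,-1,20],[0,0,0,-32,0,0,20],[0,0,0,-35,0,0,0],[0,0,0,-30,0,0,0]]]'

```text
time_s: 15.37
eef_pos: [0.5757, 0.1803, 0.2516]
tool_rot: [0.848, -0.091, 0.499, 0.155]
ft_force: [1.4, -0.0, 1.1]
finger_gap: 0.0857
```

Run:
```python
from fast2 import *
show([.55,-.026,.31],[0.707,0.018,0.706,-0.018],12,ls=36)
```

```text
15.3667 at [ 0.55  -0.026  0.31 ] rowsleft 0 [ 0.6692  0.2983 -1.145   2.0841  0.6354  0.4893  1.0427]
[[4.0, 5.0, -1.1, -16.4, -30.7, -9.4], [4.0, 5.0, -1.0, -15.0, -31.6, -8.6], [4.1, 5.0, -1.1, -13.7, -32.4, -7.6], [4.0, 5.0, -1.0, -12.5, -33.2, -6.4], [4.1, 5.0, -1.1, -11.4, -33.8, -5.1], [2.9, 3.5, -0.7, -10.3, -34.1, -3.6]]
sim rows 6 err 0.55 q [ 0.85  0.42 -1.1   1.71  0.39  1.25  1.18] minmargin 0.327
```

Emit:
jog_arm --increments '[[[4,4,-1,-16,-31,-9,0],[4,5,-1,-15,-32,-9,0],[4,5,-1,-14,-32,-8,0],[4,5,-1,-12,-33,-6,0],[4,5,-1,-11,-34,-5,0]]]'

```text
time_s: 15.78
eef_pos: [0.5476, 0.0118, 0.3087]
tool_rot: [0.732, 0.001, 0.681, 0.01]
ft_force: [0.4, 0.6, -0.2]
finger_gap: 0.0858
```

Run:
```python
from fast2 import *
show([.615,-.129,.14],frame(0,YAW-np.radians(33)),12,ls=36)
```

```text
15.7833 at [ 0.615 -0.129  0.14 ] rowsleft 0 [ 0.8671  0.3763 -1.1575  1.7754  0.3793  1.1581  1.1881]
[[6.2, 1.9, -0.6, 26.8, -22.6, 8.4], [6.2, 2.0, -0.7, 26.7, -21.2, 11.6], [0.5, 0.1, -0.0, 26.5, -19.5, 14.7], [0.0, 0.0, -0.0, 26.4, -19.3, 15.0], [0.0, 0.0, -0.0, 26.4, -19.3, 15.0], [0.0, 0.0, -0.0, 26.4, -19.3, 14.9], [0.0, 0.0, -0.0, 10.2, -7.5, 5.8]]
sim rows 7 err 0.03 q [ 0.77  0.71 -0.87  1.68  0.61  1.04  1.06] minmargin 0.459
```

Emit:
jog_arm --increments '[[[6,2,-0.6,26,-22,8,0],[6,2,-0.6,26,-21,12,0],[0.5,0,0,26,-19,15,0],[0,0,0,26,-19,15,0],[0,0,0,24,-18,14,0]]]'

```text
time_s: 16.2
eef_pos: [0.6106, -0.1059, 0.1902]
tool_rot: [0.708, 0.079, 0.697, -0.082]
ft_force: [0.6, -0.4, -0.0]
finger_gap: 0.0854
```

Emit:
jog_arm --increments '[[[0,0,0,15,-10,6,0],[0,0,0,0,0,0,0]]]'

```text
time_s: 16.37
eef_pos: [0.6134, -0.1248, 0.1692]
tool_rot: [0.706, 0.081, 0.698, -0.086]
ft_force: [-1.0, 0.0, -0.3]
finger_gap: 0.0854
```

Run:
```python
from fast2 import *
F=frame(0,YAW-np.radians(33))
o,p,im=snap('wrist','w15.png');X=disc('w15.png',.035,[.615,-.129]);print(o['eef_pos'])
show([X[0],X[1],.018],F,12,ls=36)
```

```text
disc [318.3 192.2] [59.3 61.7] world [ 0.6139 -0.1281  0.035 ]
[ 0.6134 -0.1248  0.1692]
16.4167 at [ 0.6139 -0.128   0.018 ] rowsleft 0 [ 0.7767  0.6619 -0.8891  1.6782  0.5819  1.0736  1.0422]
[[-1.3, 0.7, 0.2, 36.0, -0.9, -0.1], [-0.0, -0.0, 0.0, 36.0, -1.0, 0.3], [-0.0, -0.0, 0.0, 36.0, -1.0, 0.3], [-0.0, -0.0, 0.0, 36.0, -1.0, 0.3], [-0.0, -0.0, 0.0, 8.7, -0.2, 0.1]]
sim rows 5 err 0.01 q [ 0.69  0.86 -0.75  1.73  0.75  0.87  0.96] minmargin 0.675
```

View pics/w15.png

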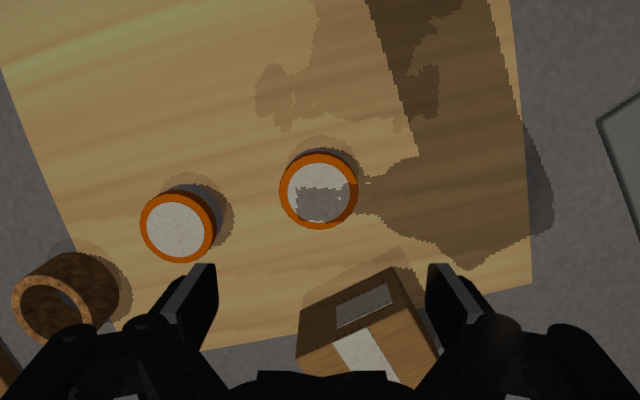

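Emit:
jog_arm --increments '[[[-1.3,0.7,0,36,-1,0,0],[0,0,0,36,-1,0,0],[0,0,0,30,-1,0,0],[0,0,0,20,0,0,0],[0,0,0,0,0,0,0]]]'

```text
time_s: 16.83
eef_pos: [0.6206, -0.1209, 0.0566]
tool_rot: [0.709, 0.073, 0.698, -0.074]
ft_force: [-1.2, -0.2, 0.8]
finger_gap: 0.0855
```

Run:
```python
from fast2 import *
F=frame(0,YAW-np.radians(33))
o,p,im=snap('wrist','w16.png');X=disc('w16.png',.035,[.615,-.129]);print(o['eef_pos'])
show([X[0],X[1],.018],F,12,ls=36)
```

```text
disc [303.4 245. ] [ 93.2 102.6] world [ 0.6133 -0.1279  0.035 ]
[ 0.6206 -0.1209  0.0566]
16.8833 at [ 0.6133 -0.1278  0.018 ] rowsleft 0 [ 0.706   0.8045 -0.7927  1.7216  0.7111  0.9064  0.9779]
[[0.3, 1.0, -0.1, 34.6, -7.6, -6.4], [-0.0, 0.0, 0.0, 6.0, -1.3, -1.0]]
sim rows 2 err 0.01 q [ 0.69  0.86 -0.75  1.73  0.75  0.86  0.96] minmargin 0.689
```

Emit:
jog_arm --increments '[[[0.3,1,0,15,-7.5,-6.5,0],[0,0,0,14,-1,-1,0],[0,0,0,2,0,0,0]]]'

```text
time_s: 17.13
eef_pos: [0.6173, -0.1255, 0.0335]
tool_rot: [0.707, 0.075, 0.7, -0.074]
ft_force: [-0.1, -0.1, 0.3]
finger_gap: 0.0855
```

Run:
```python
from fast2 import *
show([.6136,-.128,.017],frame(0,YAW-np.radians(33)),12,ls=36);print(bot.get_obs()['eef_pos'])
```

```text
17.1333 at [ 0.6135 -0.128   0.017 ] rowsleft 0 [ 0.7012  0.8366 -0.769   1.7288  0.7337  0.8767  0.9683]
[[0.1, 0.6, -0.2, 16.5, -3.3, -3.3]]
sim rows 1 err 0.03 q [ 0.69  0.86 -0.75  1.73  0.75  0.86  0.96] minmargin 0.69
[ 0.6173 -0.1255  0.0335]
```

Emit:
jog_arm --increments '[[[0,0.6,0,12,-4,-4,0],[0,0,0,4,0,0,0],[0,0,0,0,0,0,0]]]'

```text
time_s: 17.38
eef_pos: [0.6138, -0.1291, 0.0182]
tool_rot: [0.704, 0.076, 0.702, -0.074]
ft_force: [0.5, 0.1, 0.8]
finger_gap: 0.0853
```

Run:
```python
from fast2 import *
show([.6136,-.128,.017],frame(0,YAW-np.radians(33)),12,ls=36);print(bot.get_obs()['eef_pos'])
```

```text
17.3833 at [ 0.6136 -0.128   0.017 ] rowsleft 0 [ 0.6987  0.8574 -0.7546  1.7307  0.7465  0.8626  0.9657]
[[0.1, 0.1, -0.1, 1.2, 1.1, -0.4]]
sim rows 0 err 1.85 q [ 0.7   0.86 -0.75  1.73  0.75  0.86  0.97] minmargin 9
[ 0.6138 -0.1291  0.0182]
```

Emit:
jog_arm --increments '[[[0,0,0,1,1,0,30],[0,0,0,1,0,0,120],[0,0,0,1,0,0,120],[0,0,0,1,0,0,120],[0,0,0,0,0,0,120]]]' --newtons 40

```text
time_s: 17.8
eef_pos: [0.6145, -0.1283, 0.0168]
tool_rot: [0.704, 0.075, 0.702, -0.075]
ft_force: [0.1, -0.1, -1.5]
finger_gap: 0.0611
```

Run:
```python
from fast2 import *
o,p,im=snap('wrist','w17.png');print(o['eef_pos'],o['finger_gap'])
held('w17.png',(o['eef_pos'][2]-.035)*1000)
```

```text
[ 0.6145 -0.1283  0.0168] 0.06108892031416078
held px [321.3 301.5] [113.1 130.8] tool mm [-18.1632  -0.0276  -1.2986]
```

View pics/w17.png

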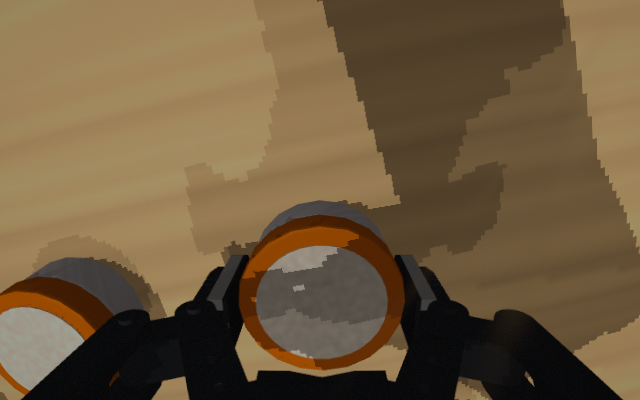

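Emit:
jog_arm --increments '[[[0,0,0,-20,0,0,120],[0,0,0,-36,0,0,120],[0,0,0,-36,0,0,120],[0,0,0,-36,0,0,120],[0,0,0,-30,0,0,120]]]'

```text
time_s: 18.27
eef_pos: [0.6082, -0.1271, 0.1708]
tool_rot: [0.698, 0.076, 0.708, -0.073]
ft_force: [0.7, -0.6, -1.0]
finger_gap: 0.0608
```

Run:
```python
from fast2 import *
show([.54,.06,.27],frame(15),12,ls=36);
q=np.array(bot.get_obs()['joint_pos'])
q,n,e=go(q,np.array([.54,.06,.27]),frame(15).as_matrix(),lam=.02,rs=6.5,ls=36);q,n,e=go(q,tubep(260),frame(30).as_matrix(),lam=.02,rs=6.5,ls=36);print(n,e,q.round(2))
show(tubep(260),frame(30),12,ls=36)
```

```text
18.2667 at [0.5399 0.06   0.27  ] rowsleft 0 [ 0.7896  0.674  -0.8987  1.6657  0.5725  1.1035  1.0837]
[[-5.8, -2.7, 0.7, -15.7, 27.4, -17.3], [-5.8, -2.8, 0.7, -16.1, 29.1, -13.7], [-5.9, -2.7, 0.7, -16.3, 30.5, -9.9], [-5.8, -2.8, 0.7, -16.3, 31.5, -6.0], [-5.9, -2.7, 0.7, -16.2, 32.1, -1.9], [-3.5, -1.7, 0.4, -15.7, 32.3, 2.1], [-0.0, 0.0, 0.0, -2.8, 5.9, 0.8]]
sim rows 7 err 0.01 q [ 1.03  0.37 -1.35  1.98  0.45  0.85  1.41] minmargin 0.187
4 0.133332238691289 [ 0.81  0.25 -1.26  2.1   0.54  0.49  1.13]
18.2667 at [0.5657 0.175  0.2722] rowsleft 0 [ 0.7896  0.674  -0.8987  1.6657  0.5725  1.1035  1.0837]
[[-4.7, -4.4, 1.2, -11.1, 32.1, -11.9], [-4.7, -4.3, 1.2, -11.2, 33.2, -8.3], [-4.7, -4.4, 1.2, -11.0, 34.0, -4.7], [-4.7, -4.4, 1.2, -10.5, 34.4, -1.1], [-4.7, -4.3, 1.2, -9.7, 34.6, 2.5], [-4.7, -4.4, 1.2, -8.7, 34.4, 6.0], [-4.0, -3.7, 1.0, -7.3, 34.0, 9.4], [0.0, -0.0, 0.0, -6.1, 33.3, 12.2], [0.0, -0.0, 0.0, -5.6, 30.9, 11.4]]
sim rows 9 err 0.23 q [ 0.83  0.26 -1.29  2.1   0.58  0.5   1.1 ] minmargin 0.239
```

Emit:
jog_arm --increments '[[[-4.7,-4.4,1.2,-20,30,-12,120],[-4.7,-4.4,1.2,-18,32,-8,120],[-4.7,-4.4,1.2,-14,34,-5,120],[-4.7,-4.4,1.2,-10,34,-1,120],[-4.7,-4.4,1.2,-9,34,3,120]]]'

```text
time_s: 18.68
eef_pos: [0.5919, 0.0359, 0.2547]
tool_rot: [0.831, -0.05, 0.546, 0.094]
ft_force: [0.7, -0.1, -0.3]
finger_gap: 0.0606
```

Run:
```python
from fast2 import *
show(tubep(260,0,-5),frame(30),12,ls=33)
```

```text
18.6833 at [0.5675 0.1703 0.2722] rowsleft 0 [ 0.9875  0.3723 -1.2349  2.0156  0.5351  0.6368  1.2515]
[[-4.9, -3.9, 1.8, -2.9, 32.8, 2.4], [-3.3, -2.5, 1.1, -1.6, 32.5, 5.4], [0.0, -0.0, 0.0, -0.7, 32.2, 7.3], [0.0, -0.0, 0.0, -0.6, 32.2, 7.2], [0.0, -0.0, 0.0, -0.1, 5.5, 1.3]]
sim rows 5 err 0.04 q [ 0.83  0.26 -1.28  2.1   0.56  0.49  1.13] minmargin 0.205
```

Emit:
jog_arm --increments '[[[-4.5,-3.9,1.8,-6,32,2,120],[-2.5,-2.5,1.1,-4,32,5,120],[0,0,0,-1,30,7,120],[0,0,0,0,22,7,120],[0,0,0,0,0,0,120]]]'

```text
time_s: 19.1
eef_pos: [0.5624, 0.162, 0.2764]
tool_rot: [0.853, -0.091, 0.489, 0.157]
ft_force: [0.4, -0.5, -0.4]
finger_gap: 0.0609
```

Run:
```python
from fast2 import *
print(tc());show(tubep(210,1.5,0),frame(30),12,ls=15)
```

```text
[ -4.5326 -10.9377 267.4781]
19.1 at [0.5903 0.1843 0.2297] rowsleft 0 [ 0.9077  0.2421 -1.3338  2.1119  0.5165  0.481   1.1797]
[[0.1, 0.4, -0.0, 14.7, 2.8, 1.4], [0.0, 0.0, -0.0, 14.7, 2.8, 1.6], [0.0, 0.0, -0.0, 14.7, 2.8, 1.5], [0.0, 0.0, -0.0, 13.4, 2.5, 1.4]]
sim rows 4 err 0.11 q [ 0.56  0.34 -1.04  2.09  0.76  0.44  0.94] minmargin 0.297
```

Emit:
jog_arm --increments '[[[0,0.4,0,15,6,3,120],[0,0,0,15,3,1.5,120],[0,0,0,15,1,0,120],[0,0,0,8,0,0,120],[0,0,0,0,0,0,120]]]'

```text
time_s: 19.52
eef_pos: [0.589, 0.1777, 0.2316]
tool_rot: [0.852, -0.093, 0.491, 0.153]
ft_force: [-0.7, 0.5, -0.7]
finger_gap: 0.0611
```

Run:
```python
from fast2 import *
print(tc());show(tubep(180,1.5,0),frame(30),12,ls=15)
o,p,im=snap('wrist','w18.png');print(tc())
T=q2r(o['tool_rot']);held('w18.png',-18)
cv2.imwrite('pics/w18z.png',cv2.resize(im[90:290,220:420],None,fx=3,fy=3,interpolation=cv2.INTER_CUBIC))
```

```text
[ -0.5914  -5.6713 213.442 ]
19.5167 at [0.6043 0.1896 0.2037] rowsleft 0 [ 0.5772  0.3288 -1.0432  2.0937  0.7453  0.438   0.9527]
[[0.0, -0.0, 0.5, 14.7, 2.6, 0.9], [0.0, -0.0, -0.0, 14.8, 2.5, 0.9], [0.0, -0.0, -0.0, 3.9, 0.7, 0.3]]
sim rows 3 err 0.03 q [ 0.45  0.39 -0.93  2.08  0.86  0.4   0.84] minmargin 0.305
[ -0.5775  -5.4331 213.8797]
held px [321.3 301.7] [113.3 131. ] tool mm [-18.      -0.3993  -1.8494]
held px [503.9 250.5] [ 79.8 160.1] tool mm [-18.      63.6869 -21.6593]
held px [643.7 199.3] [393.4 534.6] tool mm [-18.     114.2944 -40.4809]
held px [197.5 199.8] [348.  547.8] tool mm [-18.     -41.3737 -40.1567]
```

View pics/w18z.png

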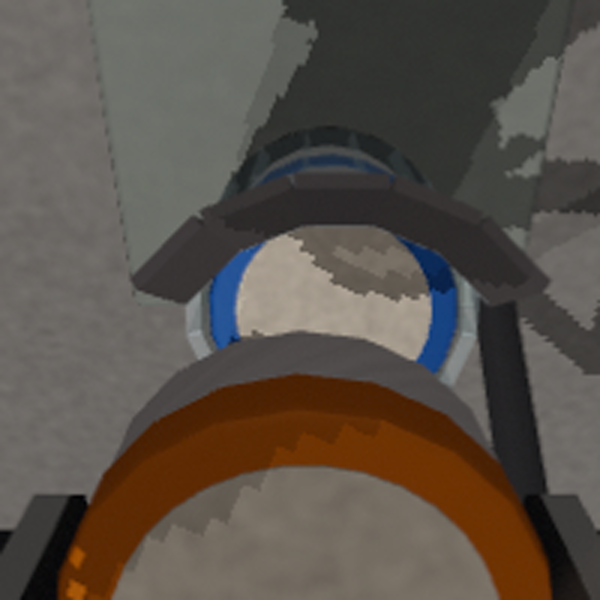

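Emit:
jog_arm --increments '[[[0,0,0.3,8,5,2,120],[0,0,0,10,1.5,0,120],[0,0,0,8,0,0,120],[0,0,0,0,0,0,120]]]'

```text
time_s: 19.9
eef_pos: [0.6004, 0.1886, 0.2112]
tool_rot: [0.852, -0.092, 0.491, 0.155]
ft_force: [0.2, -0.0, -1.0]
finger_gap: 0.0606
```

Run:
```python
from fast2 import *
print(tc());show(tubep(160,1.5,0),frame(30),12,ls=15)
```

```text
[  1.7012   0.4137 188.5323]
19.9 at [0.6137 0.1931 0.1864] rowsleft 0 [ 0.4713  0.3727 -0.9513  2.0825  0.8389  0.4151  0.8606]
[[0.0, 0.0, 0.2, 15.0, -0.2, -0.1], [0.0, 0.0, 0.0, 13.5, -0.2, -0.1]]
sim rows 2 err 0.08 q [ 0.38  0.42 -0.86  2.07  0.93  0.38  0.78] minmargin 0.276
```

Emit:
jog_arm --increments '[[[0,0,0.2,13,0,-0.5,120],[0,0,0,13,0,-0.5,120],[0,0,0,12,0,-0.5,120],[0,0,0,0,0,0,120]]]'

```text
time_s: 20.23
eef_pos: [0.618, 0.1937, 0.1797]
tool_rot: [0.853, -0.09, 0.49, 0.156]
ft_force: [0.2, -0.4, -0.5]
finger_gap: 0.0608
```

Run:
```python
from fast2 import *
print(tc(),bot.get_obs()['ft_force']);show(tubep(115,1.5,0),frame(30),12,ls=15)
```

```text
[  1.8353  -1.0445 152.0637] [ 0.1535 -0.3558 -0.5468]
20.2333 at [0.6347 0.2012 0.1474] rowsleft 0 [ 0.3546  0.4328 -0.8273  2.0685  0.967   0.3703  0.7468]
[[-0.0, 0.2, 0.1, 15.0, 0.4, -0.2], [-0.0, -0.0, 0.0, 15.0, 0.5, -0.1], [-0.0, -0.0, 0.0, 7.1, 0.2, -0.1]]
sim rows 3 err 0.05 q [ 0.25  0.5  -0.72  2.04  1.09  0.33  0.64] minmargin 0.207
```

Emit:
jog_arm --increments '[[[0,0,0,12,1,-0.5,120],[0,0,0,12,0.3,-0.5,120],[0,0,0,8,0,-0.5,120],[0,0,0,0,0,0,120]]]'

```text
time_s: 20.57
eef_pos: [0.6323, 0.1993, 0.1544]
tool_rot: [0.854, -0.09, 0.489, 0.155]
ft_force: [-1.0, 0.2, -1.8]
finger_gap: 0.0603
```

Run:
```python
from fast2 import *
print(tc(),bot.get_obs()['ft_force']);show(tubep(113,1.5,0),frame(30),12,ls=15)
```

```text
[  2.4404  -0.8722 122.4864] [-0.9518  0.2057 -1.821 ]
20.5667 at [0.6357 0.2015 0.1457] rowsleft 0 [ 0.2619  0.4789 -0.7286  2.0526  1.0739  0.335   0.6435]
[[-0.1, 0.3, 0.2, 9.5, 0.9, -1.0]]
sim rows 1 err 0.03 q [ 0.24  0.5  -0.71  2.04  1.09  0.33  0.63] minmargin 0.204
```

Bottom of the tin is about 15 mm above the stack; ease in a little and release.

Emit:
jog_arm --increments '[[[0,0,0,7,0.5,-1,120],[0,0,0,2,0,-1,30],[0,0,0,0,0,-1,20],[0,0,0,0,0,-1,20]]]'

```text
time_s: 20.9
eef_pos: [0.6339, 0.2002, 0.1489]
tool_rot: [0.855, -0.089, 0.487, 0.155]
ft_force: [-0.6, -0.1, 0.6]
finger_gap: 0.0786
```

Run:
```python
from fast2 import *
print(tc(),bot.get_obs()['ft_force'],bot.get_obs()['finger_gap'])
o,p,im=snap('wrist','w19.png')
```

```text
[  1.2743  -0.6554 116.8484] [-0.6476 -0.1463  0.5871] 0.0785981296612908
```

View pics/w19.png

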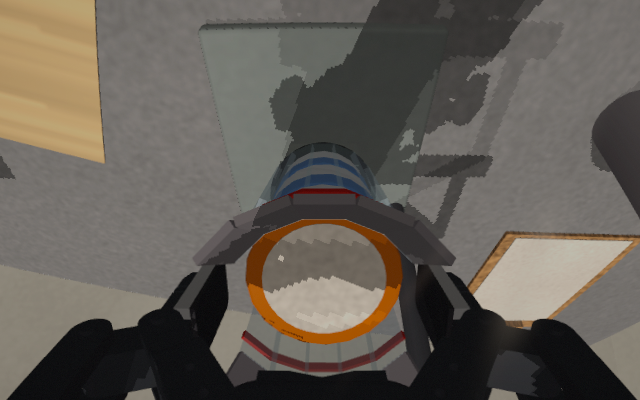

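Emit:
jog_arm --increments '[[[0,0.8,0,-22,0,-1,20],[0,0,0,-32,0,0,20],[0,0,0,-35,0,0,0],[0,0,0,-30,0,0,0]]]'

```text
time_s: 21.28
eef_pos: [0.5735, 0.1792, 0.2501]
tool_rot: [0.848, -0.092, 0.498, 0.156]
ft_force: [0.4, -1.2, 2.2]
finger_gap: 0.0852
```

```bash
OMP_NUM_THREADS=1 python3 s4.py .4805 .2025 .15 .029 -140 60 60 | cut -c1-420
```

```text
A [ 0.67  0.29 -1.14  2.09  0.63  0.48  1.05]
916
0.3638681289563594 0.18795604298545315 0.18795604298545315 20 13 [('H', [0.48, 0.202, 0.15, 0.677, -0.205, 0.677, 0.205])] [ 0.76  0.25 -1.21  2.09  0.54  0.48  1.13] [ 0.22  0.49 -0.69  2.04  1.07  0.32  0.65]
0.36382474953205984 0.1879415831773533 0.1879415831773533 20 13 [('H', [0.48, 0.202, 0.15, 0.677, -0.203, 0.677, 0.203])] [ 0.76  0.25 -1.21  2.09  0.54  0.48  1.13] [ 0.22  0.49 -0.69  2.04  1.07  0.32  0.65]
0.3638037835600955 0.18793459452003186 0.18793459452003186 20 12 [('H', [0.48, 0.202, 0.15, 0.677, -0.202, 0.677, 0.202])] [ 0.76  0.25 -1.21  2.09  0.54  0.48  1.13] [ 0.22  0.49 -0.69  2.04  1.07  0.32  0.65]
0.3635219525561772 0.1878406508520591 0.1878406508520591 20 12 [('H', [0.48, 0.202, 0.15, 0.679, -0.198, 0.679, 0.198])] [ 0.76  0.25 -1.21  2.09  0.54  0.48  1.13] [ 0.22  0.49 -0.69  2.04  1.07  0.32  0.65]
0.36346249486818255 0.1878208316227275 0.1878208316227275 20 12 [('H', [0.48, 0.202, 0.15, 0.679, -0.197, 0.679, 0.197])] [ 0.76  0.25 -1.21  2.09  0.54  0.48  1.13] [ 0.22  0.49 -0.69  2.04  1.07  0.32  0.65]
0.36307828787425295 0.187692762624751 0.187692762624751 20 11 [('H', [0.48, 0.202, 0.15, 0.681, -0.191, 0.681, 0.191])] [ 0.76  0.25 -1.21  2.09  0.54  0.48  1.13] [ 0.22  0.49 -0.69  2.04  1.07  0.32  0.65]
```

Run:
```python
from fast2 import *
print(tc());show([.47,.2025,.20],frame(0,YAW+np.radians(5)),12,ls=34)
o,p,im=snap('side','s20.png');cv2.imwrite('pics/s20z.png',cv2.resize(im[170:310,200:340],None,fx=4,fy=4,interpolation=cv2.INTER_CUBIC))
```

```text
[ -3.4687   1.2371 236.4026]
21.2833 at [0.47   0.2026 0.2   ] rowsleft 0 [ 0.6701  0.2904 -1.1397  2.0939  0.629   0.4754  1.0508]
[[-1.1, 6.4, 0.3, 0.2, 17.0, -29.5], [-1.0, 6.4, 0.3, 3.5, 17.5, -28.9], [-1.1, 6.4, 0.3, 6.8, 18.0, -28.0], [-1.0, 6.4, 0.2, 4.4, 8.4, -12.0], [-0.6, 3.6, 0.2, 0.0, -0.0, -0.0]]
sim rows 5 err 0.1 q [ 0.42  0.51 -1.12  1.92  0.53  1.05  1.1 ] minmargin 0.346
```

View pics/s20z.png

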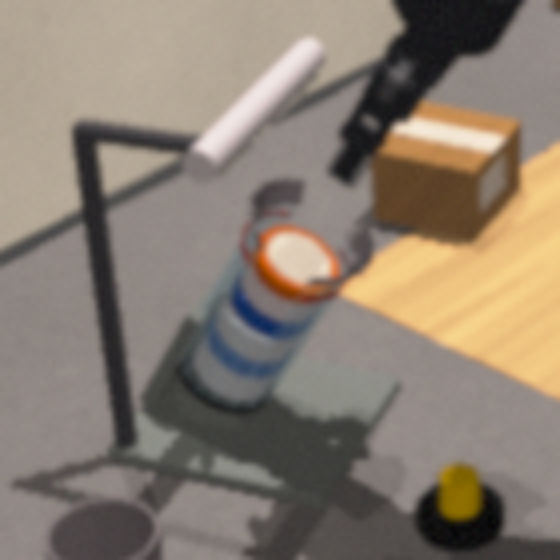

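Emit:
jog_arm --increments '[[[-1,5,0,-5,17,-30,0],[-1,6,0,0,17,-29,0],[-1,6,0,5,18,-28,0],[-1,6,0,5,8,-12,0],[0,4,0,0,0,0,0]]]'

```text
time_s: 21.75
eef_pos: [0.4641, 0.1912, 0.2161]
tool_rot: [0.705, -0.158, 0.678, 0.136]
ft_force: [1.0, 0.9, -0.0]
finger_gap: 0.0854
```

Run:
```python
from fast2 import *
F=frame(0,YAW+np.radians(5))
o,p,im=snap('wrist','w21.png');print(o['eef_pos'])
hsv=cv2.cvtColor(im,cv2.COLOR_BGR2HSV);m=cv2.inRange(hsv,(24,120,60),(34,255,255));k,l,s,c=cv2.connectedComponentsWithStats(m)
for i in range(1,k):
    if s[i,4]>100: print(s[i],c[i],onz(p,c[i],.042))
show([.4805,.2025,.05],F,12,ls=34)
```

```text
[0.4641 0.1912 0.2161]
[318 174  32  36 910] [333.9505 191.7692] [[0.4766 0.2011 0.042 ]]
21.8 at [0.4805 0.2025 0.05  ] rowsleft 0 [ 0.4602  0.4453 -1.1454  1.9467  0.5226  1.0404  1.0688]
[[-1.9, 1.7, 2.1, 33.9, 2.0, 2.3], [-0.0, 0.0, -0.0, 33.8, 0.7, 3.4], [-0.0, 0.0, -0.0, 33.8, 0.7, 3.4], [-0.0, 0.0, -0.0, 33.8, 0.7, 3.4], [-0.0, 0.0, -0.0, 31.5, 0.6, 3.2]]
sim rows 5 err 0.17 q [ 0.25  0.72 -0.9   1.99  0.79  0.82  0.91] minmargin 0.43
```

View pics/w21.png

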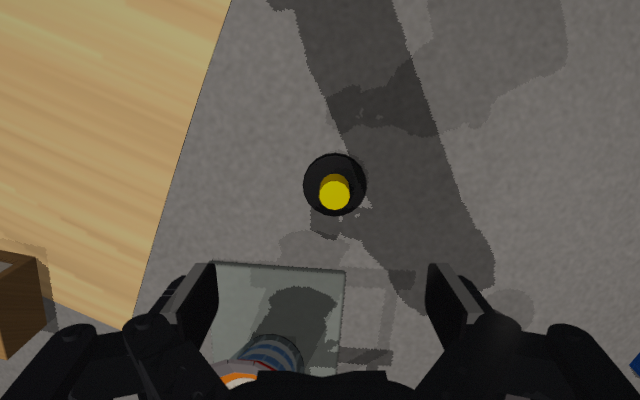

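Emit:
jog_arm --increments '[[[-1.9,1.5,2,32,5,4,0],[0,0,0,32,1,3,0],[0,0,0,28,0,2,0],[0,0,0,10,0,2,0],[0,0,0,0,0,0,0]]]'

```text
time_s: 22.22
eef_pos: [0.482, 0.2056, 0.1156]
tool_rot: [0.696, -0.156, 0.683, 0.16]
ft_force: [-0.3, 0.3, 0.4]
finger_gap: 0.0854
```

Run:
```python
from fast2 import *
F=frame(0,YAW+np.radians(5))
o,p,im=snap('wrist','w22.png');print(o['eef_pos'])
hsv=cv2.cvtColor(im,cv2.COLOR_BGR2HSV);m=cv2.inRange(hsv,(24,120,130),(34,255,255));k,l,s,c=cv2.connectedComponentsWithStats(m)
for i in range(1,k):
    if s[i,4]>100: print(s[i],c[i],onz(p,c[i],.042))
show([.4795,.202,.03],F,12,ls=34)
```

```text
[0.482  0.2056 0.1156]
[ 298  200   43   33 1034] [318.5222 215.9265] [[0.482  0.2034 0.042 ]]
22.2667 at [0.4795 0.202  0.03  ] rowsleft 0 [ 0.3256  0.6265 -1.0013  1.972   0.683   0.9008  0.989 ]
[[0.1, 1.1, -0.1, 33.9, -0.9, -2.1], [-0.0, 0.0, 0.0, 34.0, -0.8, -1.5], [-0.0, 0.0, 0.0, 18.4, -0.4, -0.8]]
sim rows 3 err 0.06 q [ 0.23  0.75 -0.87  2.    0.82  0.79  0.89] minmargin 0.423
```

View pics/w22.png

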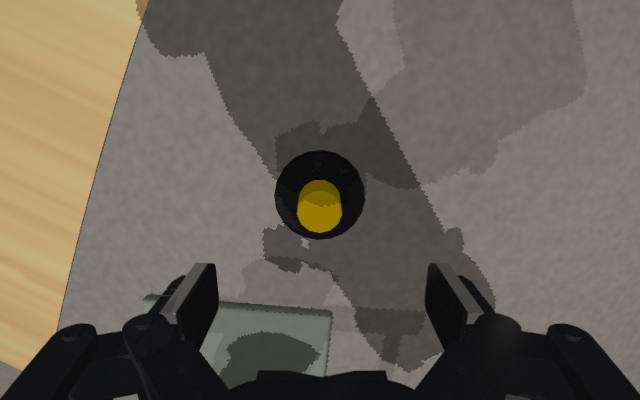

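Run:
```python
from h import *
o,p,im=load('w22.png');print(onz(p,[[319.5,211.5]],.042))
# disc outline (black disc ellipse) at z=.014
print(onz(p,[[319.5,195]],.010), onz(p,[[275,195],[364.5,195]],.014))
```

```text
[[0.4792 0.2027 0.042 ]]
[[0.4787 0.2023 0.01  ]] [[0.4907 0.1748 0.014 ]
 [0.4644 0.229  0.014 ]]
```

Emit:
jog_arm --increments '[[[0,1,0,30,-2.5,-2.5,0],[0,0,0,25,-1,-1,0],[0,0,0,15,0,-1,0],[0,0,0,3,0,0,0],[0,0,0,0,0,0,0]]]'

```text
time_s: 22.68
eef_pos: [0.4865, 0.2029, 0.051]
tool_rot: [0.696, -0.156, 0.683, 0.159]
ft_force: [-0.3, -0.2, -0.1]
finger_gap: 0.0856
```

Run:
```python
from fast2 import *
show([.479,.2025,.029],frame(0,YAW+np.radians(5)),12,ls=34);print(bot.get_obs()['eef_pos'],bot.get_obs()['ft_force'])
```

```text
22.6833 at [0.479  0.2025 0.029 ] rowsleft 0 [ 0.251   0.7199 -0.8956  1.9913  0.7978  0.8039  0.9101]
[[-0.1, 1.1, 0.0, 21.9, 2.9, -7.4]]
sim rows 1 err 0.08 q [ 0.22  0.75 -0.86  2.    0.82  0.79  0.88] minmargin 0.422
[0.4865 0.2029 0.051 ] [-0.3423 -0.2155 -0.0752]
```

Emit:
jog_arm --increments '[[[0,1.1,0,12,3,-7,0],[0,0,0,8,0,-2,0],[0,0,0,2,0,0,0],[0,0,0,0,0,0,0]]]'

```text
time_s: 23.02
eef_pos: [0.48, 0.2029, 0.0325]
tool_rot: [0.692, -0.157, 0.687, 0.157]
ft_force: [0.7, -0.6, 0.3]
finger_gap: 0.0851
```

Run:
```python
from fast2 import *
show([.479,.2025,.029],frame(0,YAW+np.radians(5)),12,ls=34);print(bot.get_obs()['eef_pos'],bot.get_obs()['ft_force'])
```

```text
23.0167 at [0.479  0.2025 0.029 ] rowsleft 0 [ 0.2256  0.7451 -0.8678  1.9998  0.8234  0.7852  0.8818]
[[-0.1, 0.4, 0.1, 3.5, 0.0, -1.1]]
sim rows 1 err 0.0 q [ 0.22  0.75 -0.86  2.    0.82  0.79  0.88] minmargin 0.422
[0.48   0.2029 0.0325] [ 0.6856 -0.6232  0.3427]
```

Emit:
jog_arm --increments '[[[0,0.4,0,2.5,0,-1,120],[0,0,0,1,0,-0.5,200],[0,0,0,0,0,-0.5,255],[0,0,0,0,0,0,255],[0,0,0,0,0,0,255]]]' --newtons 40

```text
time_s: 23.43
eef_pos: [0.4788, 0.2027, 0.0298]
tool_rot: [0.69, -0.158, 0.689, 0.157]
ft_force: [-2.8, -0.7, 4.7]
finger_gap: 0.0265
```

Emit:
jog_arm --increments '[[[0,0,0,0,0,0,255],[0,0,0,0,0,0,255],[0,0,0,0,0,0,255]]]'

```text
time_s: 23.68
eef_pos: [0.4788, 0.2027, 0.0299]
tool_rot: [0.69, -0.158, 0.689, 0.157]
ft_force: [0.3, 0.3, -0.7]
finger_gap: 0.0266
```

Run:
```python
from fast2 import *
o,p,im=snap('wrist','w23.png');print(o['eef_pos'],o['finger_gap'])
```

```text
[0.4788 0.2027 0.0299] 0.02660833277586432
```

View pics/w23.png

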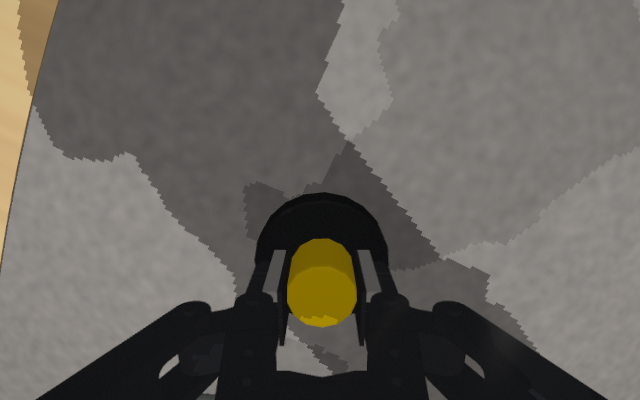

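Run:
```python
from fast2 import *
o,p,im=load('w23.png');T=q2r(o['tool_rot'])
X=onz(p,[[322,294]],.042)[0];print(X,T.inv().apply(X-o['eef_pos'])*1000)
print('rot err',np.degrees((T.inv()*frame(0,YAW+np.radians(5))).as_rotvec()))
show(tubep(265,0,0),frame(30),12,ls=33)
```

```text
[0.4781 0.2021 0.042 ] [-12.0873  -0.2318  -0.9732]
rot err [-0.1108  0.0363  0.0731]
23.7333 at [0.5634 0.1741 0.2766] rowsleft 0 [ 0.2224  0.7504 -0.8649  1.9983  0.8241  0.7876  0.8813]
[[1.0, -6.4, -0.3, -31.0, -7.9, 8.0], [1.0, -6.4, -0.2, -29.9, -7.9, 11.6], [1.0, -6.4, -0.3, -28.4, -7.7, 15.0], [1.1, -6.4, -0.3, -26.5, -7.6, 18.2], [0.7, -4.3, -0.1, -24.2, -7.4, 21.2], [-0.0, -0.0, -0.0, -22.6, -7.1, 23.0], [-0.0, -0.0, -0.0, -22.6, -7.1, 23.0], [-0.0, -0.0, -0.0, -21.3, -6.8, 21.8]]
sim rows 8 err 1.19 q [ 0.85  0.25 -1.31  2.1   0.55  0.5   1.12] minmargin 0.16
```

Emit:
jog_arm --increments '[[[0,0,0,-20,0,0,255],[0,0,0,-36,0,0,255],[0,0,0,-36,0,0,255],[0,0,0,-36,0,0,255],[0,0,0,-36,0,0,255]]]'

```text
time_s: 24.15
eef_pos: [0.4724, 0.1997, 0.1909]
tool_rot: [0.683, -0.159, 0.696, 0.157]
ft_force: [1.2, -0.1, -1.2]
finger_gap: 0.0267
```

Run:
```python
from fast2 import *
show(tubep(265,0,0),frame(30),12,ls=33)
```

```text
24.15 at [0.5634 0.1741 0.2766] rowsleft 0 [ 0.4115  0.5361 -1.1065  1.912   0.5445  1.0592  1.0918]
[[1.0, -6.4, -0.3, -22.5, -16.2, 17.9], [1.0, -6.4, -0.3, -20.3, -15.9, 20.6], [1.0, -6.4, -0.3, -17.8, -15.7, 22.9], [1.0, -6.4, -0.3, -13.0, -13.2, 21.7], [0.9, -5.5, -0.2, -0.0, -0.0, -0.0]]
sim rows 5 err 0.1 q [ 0.83  0.23 -1.28  2.1   0.51  0.49  1.16] minmargin 0.262
```

Emit:
jog_arm --increments '[[[1,-6.4,-0.3,-24,-16,10,255],[1,-6.4,-0.3,-22,-15,16,255],[1,-6.4,-0.3,-18,-14,22,255],[1,-6,-0.3,-10,-8,20,255],[0.5,-4,-0.2,0,0,4,255]]]'

```text
time_s: 24.57
eef_pos: [0.5577, 0.1811, 0.2904]
tool_rot: [0.851, -0.095, 0.492, 0.158]
ft_force: [-0.1, 0.3, -1.0]
finger_gap: 0.0268
```

Run:
```python
from fast2 import *
print(tc());show(tubep(230,0,0),frame(30),12,ls=15)
```

```text
[  4.4265   8.5944 278.3743]
24.5667 at [0.5798 0.1803 0.2462] rowsleft 0 [ 0.8758  0.2079 -1.3361  2.0859  0.4592  0.5205  1.1976]
[[0.6, -0.2, 0.1, 14.7, -2.6, -1.3], [-0.0, 0.0, -0.0, 14.7, -2.6, -1.4], [-0.0, 0.0, -0.0, 14.7, -2.6, -1.3], [-0.0, 0.0, -0.0, 4.3, -0.8, -0.4]]
sim rows 4 err 0.04 q [ 0.64  0.3  -1.11  2.1   0.66  0.45  1.02] minmargin 0.282
```

Emit:
jog_arm --increments '[[[0.6,0,0,14,-4,-2,255],[0,0,0,14,-2,-1,255],[0,0,0,14,0,0,255],[0,0,0,8,0,0,255],[0,0,0,0,0,0,255]]]'

```text
time_s: 24.98
eef_pos: [0.5812, 0.172, 0.244]
tool_rot: [0.853, -0.091, 0.492, 0.146]
ft_force: [-0.2, -1.1, -0.8]
finger_gap: 0.0267
```

Run:
```python
from fast2 import *
print(tc());show(tubep(190,1,0),frame(30),12,ls=15)
o,p,im=snap('wrist','w24.png')
```

```text
[ -2.499   -8.2621 228.8915]
24.9833 at [0.5992 0.1877 0.2122] rowsleft 0 [ 0.6231  0.2887 -1.0794  2.1009  0.6776  0.4497  0.9996]
[[-0.5, -0.1, 1.1, 14.6, 3.4, 1.3], [0.0, 0.0, 0.0, 14.6, 3.1, 1.3], [0.0, 0.0, 0.0, 9.6, 2.1, 0.9]]
sim rows 3 err 0.07 q [ 0.47  0.37 -0.95  2.08  0.81  0.41  0.89] minmargin 0.312
```

View pics/w24.png

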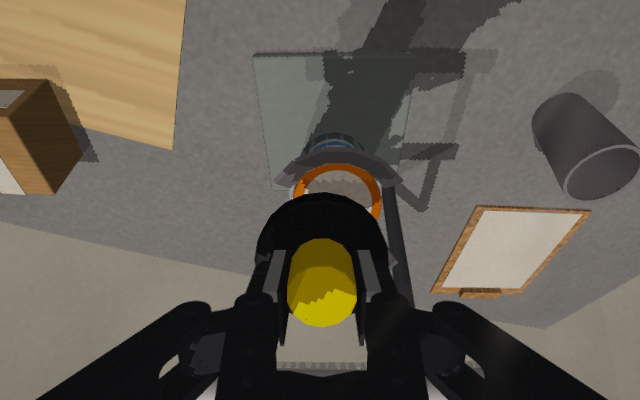

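Emit:
jog_arm --increments '[[[-0.5,0,1,5,7.5,4,255],[0,0,0,8,1.5,0.5,255],[0,0,0,5,0,0,255],[0,0,0,0,0,0,255]]]'

```text
time_s: 25.37
eef_pos: [0.5901, 0.1881, 0.232]
tool_rot: [0.852, -0.091, 0.491, 0.158]
ft_force: [0.4, 0.7, -1.3]
finger_gap: 0.0264
```

Run:
```python
from fast2 import *
print(tc());show(tubep(175,1,0),frame(30),12,ls=15)
```

```text
[  3.6548   3.6351 211.3961]
25.3667 at [0.6063 0.1903 0.1991] rowsleft 0 [ 0.5488  0.3326 -1.0285  2.0851  0.7358  0.4369  0.9547]
[[0.2, 0.0, -0.1, 14.9, -1.5, -1.1], [0.0, 0.0, -0.0, 14.9, -1.5, -1.1], [0.0, 0.0, -0.0, 6.6, -0.7, -0.5]]
sim rows 3 err 0.05 q [ 0.42  0.39 -0.89  2.08  0.87  0.39  0.84] minmargin 0.289
```

Emit:
jog_arm --increments '[[[0.2,0,0,7,-2.5,-2,255],[0,0,0,6,0,-0.5,255],[0,0,0,0,0,0,255],[0,0,0,0,0,0,255]]]'

```text
time_s: 25.7
eef_pos: [0.5955, 0.1893, 0.2201]
tool_rot: [0.852, -0.09, 0.491, 0.159]
ft_force: [-0.3, 0.7, -1.2]
finger_gap: 0.0266
```

Run:
```python
from fast2 import *
print(tc());show(tubep(175,1,0),frame(30),12,ls=15)
o,p,im=snap('wrist','w25.png');cv2.imwrite('pics/w25z.png',cv2.resize(im[120:320,220:420],None,fx=3,fy=3,interpolation=cv2.INTER_CUBIC))
```

```text
[  2.4281   2.8149 198.4438]
25.7 at [0.6062 0.1903 0.1991] rowsleft 0 [ 0.5045  0.3541 -0.9815  2.0853  0.7819  0.417   0.9144]
[[0.1, 0.1, -0.3, 14.9, -1.9, -0.9], [0.0, 0.0, 0.0, 8.5, -1.0, -0.6]]
sim rows 2 err 0.06 q [ 0.42  0.39 -0.89  2.08  0.87  0.39  0.84] minmargin 0.289
```

View pics/w25z.png

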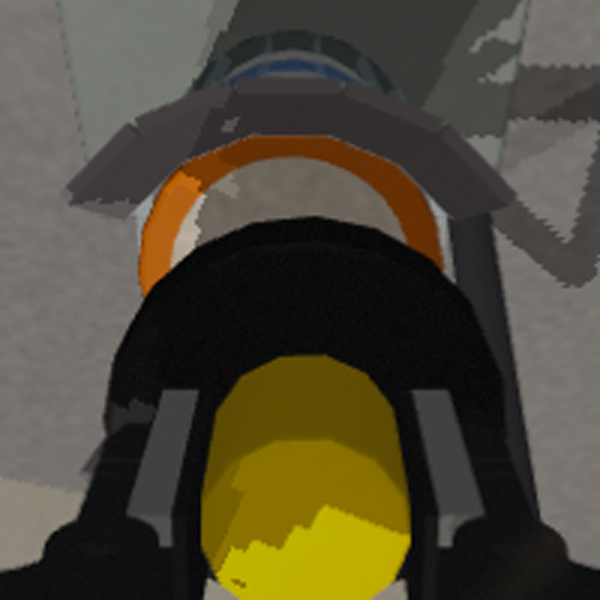

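Emit:
jog_arm --increments '[[[0,0,-0.3,4,-3.2,-1.5,255],[0,0,0,7,-0.5,0,255],[0,0,0,0,0,0,255],[0,0,0,0,0,0,255]]]'

```text
time_s: 26.08
eef_pos: [0.6016, 0.1871, 0.21]
tool_rot: [0.853, -0.092, 0.49, 0.156]
ft_force: [-0.3, 0.3, -1.7]
finger_gap: 0.0268
```

Run:
```python
from fast2 import *
print(tc());show(tubep(165,1,0),frame(30),12,ls=15)
```

```text
[  1.638   -1.4248 187.1462]
26.0833 at [0.6109 0.1922 0.1905] rowsleft 0 [ 0.4626  0.3697 -0.9334  2.0845  0.8297  0.4017  0.8739]
[[0.1, 0.2, 0.1, 15.0, 1.0, -0.5], [0.0, -0.0, 0.0, 7.1, 0.5, -0.2]]
sim rows 2 err 0.05 q [ 0.39  0.41 -0.86  2.07  0.9   0.38  0.8 ] minmargin 0.273
```

Emit:
jog_arm --increments '[[[0,0,0,9,1.2,-0.7,255],[0,0,0,8,0,-0.5,255],[0,0,0,0,0,0,255],[0,0,0,0,0,0,255]]]'

```text
time_s: 26.42
eef_pos: [0.6087, 0.1912, 0.1944]
tool_rot: [0.853, -0.092, 0.49, 0.156]
ft_force: [-0.6, -0.2, -1.2]
finger_gap: 0.0266
```

Run:
```python
from fast2 import *
print(tc(),bot.get_obs()['ft_force']);show(tubep(158,1,0),frame(30),12,ls=15)
```

```text
[  0.841   -0.0744 169.6346] [-0.6179 -0.1559 -1.1519]
26.4167 at [0.6142 0.1934 0.1844] rowsleft 0 [ 0.3968  0.3969 -0.8688  2.0802  0.8958  0.3806  0.8104]
[[0.2, 0.2, 0.1, 11.6, 0.1, 0.1]]
sim rows 1 err 0.05 q [ 0.36  0.42 -0.84  2.07  0.93  0.37  0.78] minmargin 0.262
```

Emit:
jog_arm --increments '[[[0,0.2,0,7,0,0,255],[0,0,0,3,0,0,255],[0,0,0,0,0,0,255]]]'

```text
time_s: 26.67
eef_pos: [0.6139, 0.1931, 0.1859]
tool_rot: [0.852, -0.092, 0.491, 0.156]
ft_force: [0.6, 0.8, -0.8]
finger_gap: 0.0266
```

Run:
```python
from fast2 import *
o=bot.get_obs();print(tc(),o['ft_force'],o['torque'])
o,p,im=snap('wrist','w26.png');cv2.imwrite('pics/w26z.png',cv2.resize(im[120:320,220:420],None,fx=3,fy=3,interpolation=cv2.INTER_CUBIC))
```

```text
[  1.428   -0.1048 159.4701] [ 0.6261  0.7506 -0.8478] [-0.1664  0.5219 -0.0592]
```

View pics/w26z.png

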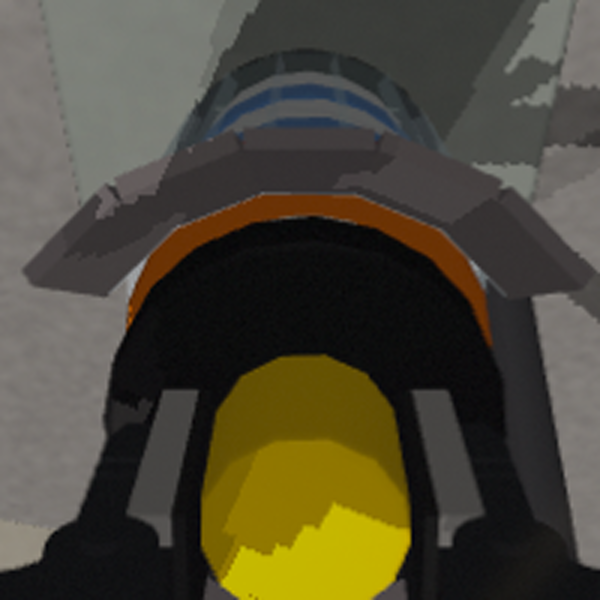

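Emit:
jog_arm --increments '[[[0,0,0,3,0,-0.5,255],[0,0,0,1,0,-0.5,255],[0,0,0,0,0,0,255]]]'

```text
time_s: 26.97
eef_pos: [0.6152, 0.1936, 0.182]
tool_rot: [0.852, -0.092, 0.491, 0.156]
ft_force: [0.4, -0.2, -0.8]
finger_gap: 0.027
```

Run:
```python
from fast2 import *
o=bot.get_obs();print(tc(),o['ft_force'],o['torque'])
```

```text
[  0.6808  -0.1664 155.466 ] [ 0.4219 -0.2431 -0.7695] [-0.223   0.6403 -0.0131]
```

Contact should be within a millimetre or so; release.

Emit:
jog_arm --increments '[[[0,0,0,0,0,-0.5,130],[0,0,0,0,0,-0.5,110],[0,0,0,0,0,-0.5,110],[0,0,0,0,0,-0.5,110]]]'

```text
time_s: 27.3
eef_pos: [0.6142, 0.1934, 0.182]
tool_rot: [0.853, -0.092, 0.49, 0.156]
ft_force: [-0.1, -0.1, -0.4]
finger_gap: 0.0487
```

Run:
```python
from fast2 import *
o,p,im=snap('wrist','w27.png');print(tc(),o['ft_force'],o['finger_gap'])
```

```text
[ -0.4116  -0.0136 155.9201] [-0.1173 -0.1291 -0.3641] 0.04870366949410497
```

View pics/w27.png

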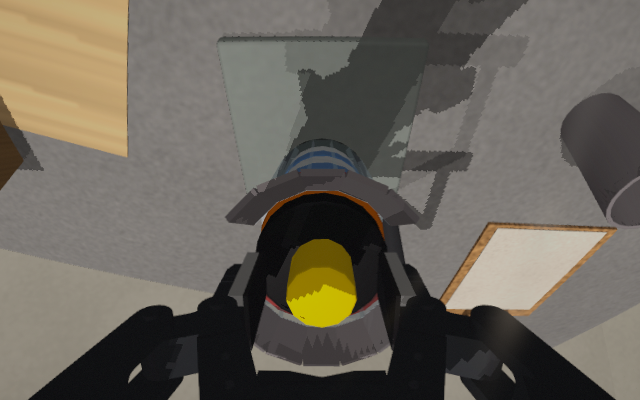

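Emit:
jog_arm --increments '[[[0,0,0,-12,0,0,110],[0,0,0,-25,0,0,110],[0,0,0,-32,0,0,110],[0,0,0,-32,0,0,60],[0,0,0,-25,0,-10,0]]]'

```text
time_s: 27.77
eef_pos: [0.5511, 0.1714, 0.2801]
tool_rot: [0.851, -0.091, 0.492, 0.159]
ft_force: [0.7, -1.1, 1.4]
finger_gap: 0.071
```

Emit:
jog_arm --increments '[[[0,0,0,-15,0,-25,0],[0,0,0,-10,0,-30,0],[0,0,0,0,0,-20,0],[0,0,0,0,0,0,0]]]'

```text
time_s: 28.1
eef_pos: [0.5103, 0.1542, 0.2721]
tool_rot: [0.845, -0.093, 0.502, 0.158]
ft_force: [0.2, -0.1, -0.3]
finger_gap: 0.0854
```

Run:
```python
from fast2 import *
o=bot.get_obs();print(tc(),o['time_s'],o['joint_pos'])
for n in('wrist','side','top'):
    o,p,im=snap(n,f'f_{n}.png')
    if n=='side':cv2.imwrite('pics/f_sz.png',cv2.resize(im[170:310,200:340],None,fx=4,fy=4,interpolation=cv2.INTER_CUBIC))
```

```text
[-51.3558   0.2538 289.5252] 28.1 [ 1.1529 -0.0108 -1.4417  2.1948 -0.1133  0.4529  1.7366]
```

View pics/f_wrist.png

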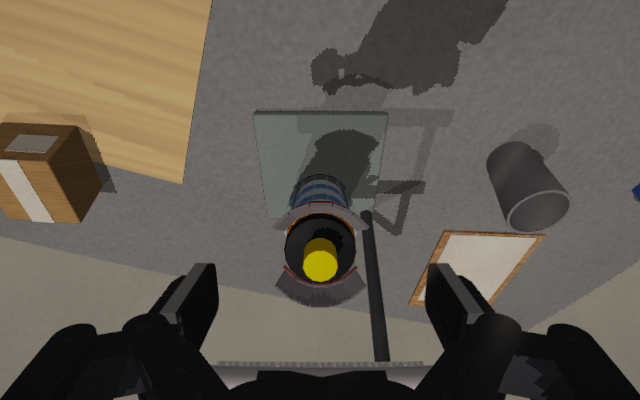

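View pics/f_sz.png

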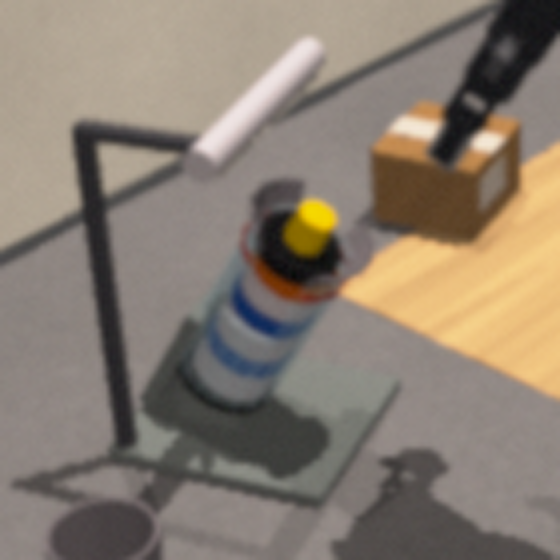

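View pics/f_top.png

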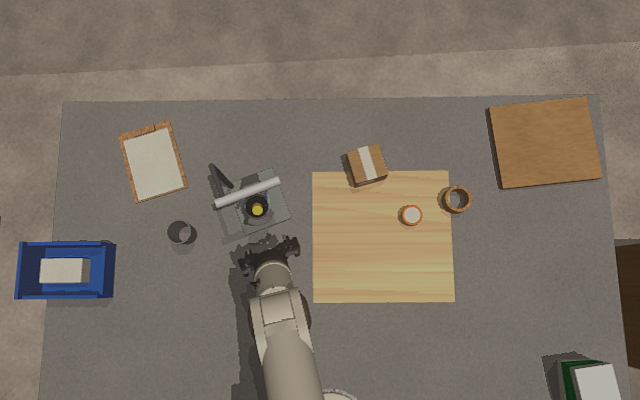

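Run:
```python
from h import *
P=[];C=[]
for n in('side','top','wrist'):
    o,p,im=load(f'f_{n}.png');hsv=cv2.cvtColor(im,cv2.COLOR_BGR2HSV);m=cv2.inRange(hsv,(22,120,90),(36,255,255));k,l,s,c=cv2.connectedComponentsWithStats(m)
    i=1+np.argmax(s[1:,4]);print(n,s[i],c[i]);P.append(p);C.append(c[i])
for a,b in((0,1),(0,2),(1,2)):
    X,g=tri(P[a],C[a],P[b],C[b]);print(X,'gap',g,'tube',tc(X))
for f in('top0.png','f_top.png'):
    im=cv2.imread('pics/'+f);hsv=cv2.cvtColor(im,cv2.COLOR_BGR2HSV);
d=cv2.absdiff(cv2.imread('pics/top0.png'),cv2.imread('pics/f_top.png')).max(2)
print('diff carton',d[145:188,345:390].max(),'tape',d[183:215,440:474].max(),'pot',d[218:248,165:198].max(),'thinB',d[203:226,400:423].max())
```

```text
side [271 220  13  14 125] [277.008 226.28 ]
top [252 203  11  12  97] [257.0103 209.1546]
wrist [303 250  35  32 890] [319.7573 265.2607]
[0.6161 0.1945 0.1799] gap 0.0012735574637954157 tube [  0.6068   0.3809 152.9762]
[0.6167 0.1946 0.1827] gap 0.005963499095375031 tube [  2.5433   0.2878 155.1359]
[0.6155 0.1936 0.1872] gap 0.0005226460319775057 tube [  3.5354  -0.248  159.7947]
diff carton 6 tape 8 pot 7 thinB 5
```

Run:
```python
from cell import bot
print(bot.job_done(),bot.get_obs()['time_s'])
```

```text
the job is handed in; nothing more can be done
the job is handed in; nothing more can be done
```

The tube now holds tall_b, tall_a and thin_a (45 + 45 + 35 = 125 mm, up to the red line). The cap is in the mouth, knob outwards. thin_b was left standing where it was on the board, clear of the stand. I handed the job in at about 28 s of the 72 s, with the gripper open and clear of everything.

**What the last checks showed:**
- **Stack and cap:** The side and wrist pictures show the top tin at the red ring and the cap seated squarely on it.
- **Cap height:** Three pairs of views put the middle of the knob 153, 155 and 160 mm above the tube's floor. About 153 mm is expected for a seated cap. The views disagree by a few millimetres, so the seating height is checked only to that accuracy.
- **Bystanders:** The top pictures from before and after show no change at the carton, tape roll, pen pot or thin_b.
- **Forces:** The readings I printed stayed at about 10 N or below.

**What went wrong on the way:** On the first trip to the tube the arm stopped with joints 2 and 3 against their range limits. They stayed within range, and a detour through a different arm posture fixed it. My first measurement of the tube was also about 5 mm off sideways, because the arm was still moving when I read the camera pose. I measured it again before inserting the first tin.

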